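# Build the riser on the laser-marking bed

## Task

Set up the marking bed for the next filter head: first push the two loose extension blocks, ribs outward, flush up against the two ends of the fixed centre block and in line with it; then stack whichever spacer plates there are across this platform, lengthwise with the bed, largest first, each lying flat and fully supported by the one below, and set the brass filter head upright on top, its ports pointing along the plates. When all is in place press the start button fully down once, then take the marked head off the riser and stand it in the small black tray; finish with the riser of plates still complete and closed up, and leave the other things on the bench where they are.

Things in the scene. Friction and masses are not known exactly. Their poses are not given: they have to be found in the camera images.
- bed: fixed perforated steel plate 150 (own x) x 380 (own y) x 6 thick, with a fixed aluminium centre block 110 (x) x 50 (y) x 30 high in its middle (end faces at y = +25, -25 mm). Origin at the centre of the underside, on the bench; +y towards its left end. With the extensions closed up, the flat platform is 170 (y) x 110 (x), top 36 mm above the bench.
- ext_left: loose aluminium block, 0.5 kg, near the left (+y) end of the centre block: slab 110 (own x) x 90 (y) x 30 high. Origin on its underside: inner face at y = -30 mm, outer end at y = +60 mm. Dark steel grip rib 16 (x) x 26 (y) on its top at y = +46 mm, from z = 30 to 64 mm. In place, own +y points outward. Slides on the bed at about 5 N alone, up to 15 N loaded.
- ext_right: loose aluminium block, 0.5 kg, near the right (-y) end of the centre block: slab 110 (own x) x 90 (y) x 30 high. Origin on its underside: inner face at y = -30 mm, outer end at y = +60 mm. Dark steel grip rib 16 (x) x 26 (y) on its top at y = +46 mm, from z = 30 to 64 mm. In place, own +y points outward. Slides on the bed at about 5 N alone, up to 15 N loaded.
- ext_left_face (a point): centre of the inner face of ext_left at its lower edge (own y = -30 mm); against the centre block it lies at bed y = +25 mm, x = 0
- ext_right_face (a point): centre of the inner face of ext_right at its lower edge (own y = -30 mm); against the centre block it lies at bed y = -25 mm, x = 0
- plate1: the largest of four loose plain aluminium spacer plates, a flat slab 130 long (own x) x 68 wide (own y) x 24 thick (z), mass about 0.35 kg; may be absent (None). Origin at the centre of its underside.
- plate2: the second largest of four loose plain aluminium spacer plates, a flat slab 112 long (own x) x 58 wide (own y) x 24 thick (z), mass about 0.26 kg; may be absent (None). Origin at the centre of its underside.
- plate3: the third largest of four loose plain aluminium spacer plates, a flat slab 94 long (own x) x 48 wide (own y) x 24 thick (z), mass about 0.18 kg; may be absent (None). Origin at the centre of its underside.
- plate4: the smallest of four loose plain aluminium spacer plates, a flat slab 76 long (own x) x 40 wide (own y) x 24 thick (z), mass about 0.13 kg; may be absent (None). Origin at the centre of its underside.
- valve: the brass filter head, about 0.35 kg, standing on its foot: block 60 (own x) x 30 (y) x 34 high, round ports 24 in diameter along x through its ends at height 19 (overall length 92), a steel cap 20 in diameter on top up to height 50. Origin at the centre of its underside; only the 60 x 30 foot needs support. Grip it across the 30 mm.
- tray: the small black open tray for marked heads, fixed on the bench: 120 (own x) x 100 (y) x 14 high, walls and floor 4 thick (inner floor 4 mm above the bench); origin at the centre of its underside
- console: the control console, fixed: a white box 80 x 90 x 40 high; origin at the centre of its underside
- start_top (a point): centre of the top face of the green start button (radius 17) on the console
- start (a joint): travel of the start button in m: 0 up, 0.006 fully down; spring return, about 5 N fully down
- finished_filter: bystander: a finished filter, steel bowl and brass head, lying, about 150 long, 45 high
- elbow_a: bystander: brass elbow fitting, 38 in diameter, 44 high
Mind the look-alikes: they are no part of the job. What is shaped like the plate1 but purple or red is not meant.

How it is judged:
On the way, in this order (a step that is already met when the one before it is completed fails the run):
1. both extension blocks flush against the centre block (y of ext_left_face in the frame of bed between 0.021 and 0.028 m and x of ext_left_face in the frame of bed between -0.008 and 0.008 m and angle between the y axis of each of ext_left, ext_right and the y axis of bed, either way round below 0.045 rad and angle between each of ext_left, ext_right's own z axis and vertical below 0.03 rad and y of ext_right_face in the frame of bed between -0.028 and -0.021 m and x of ext_right_face in the frame of bed between -0.008 and 0.008 m), for 0.2 s.
2. all present plates stacked, largest first, with the filter head on top (all of step 1 and y of plate1 in the frame of bed between -0.0215 and 0.0215 m and x of plate1 in the frame of bed between -0.0225 and 0.0225 m and z of each of plate1, plate2, plate3, plate4, valve in the frame of bed above 0.033 m and angle between the x axis of each of plate1, plate2, plate3, plate4, valve and the y axis of bed, either way round below 0.07 rad and angle between each of plate1, plate2, plate3, plate4, valve's own z axis and vertical below 0.04 rad and y of plate2 in the frame of bed between -0.0305 and 0.0305 m and x of plate2 in the frame of bed between -0.0275 and 0.0275 m and x of plate2 in the frame of plate1 between -0.0105 and 0.0105 m and y of plate2 in the frame of plate1 between -0.0065 and 0.0065 m and z of each of plate2, plate3, plate4, valve in the frame of plate1 above 0.021 m and angle between the x axis of each of plate2, plate3, plate4, valve and the x axis of plate1, either way round below 0.07 rad and y of plate3 in the frame of bed between -0.0395 and 0.0395 m and x of plate3 in the frame of bed between -0.0325 and 0.0325 m and x of plate3 in the frame of plate1 between -0.0195 and 0.0195 m and y of plate3 in the frame of plate1 between -0.0115 and 0.0115 m and x of plate3 in the frame of plate2 between -0.0105 and 0.0105 m and y of plate3 in the frame of plate2 between -0.0065 and 0.0065 m and z of each of plate3, plate4, valve in the frame of plate2 above 0.021 m and angle between the x axis of each of plate3, plate4, valve and the x axis of plate2, either way round below 0.07 rad and y of plate4 in the frame of bed between -0.0485 and 0.0485 m and x of plate4 in the frame of bed between -0.0365 and 0.0365 m and x of plate4 in the frame of plate1 between -0.0285 and 0.0285 m and y of plate4 in the frame of plate1 between -0.0155 and 0.0155 m and x of plate4 in the frame of plate2 between -0.0195 and 0.0195 m and y of plate4 in the frame of plate2 between -0.0105 and 0.0105 m and x of plate4 in the frame of plate3 between -0.0105 and 0.0105 m and y of plate4 in the frame of plate3 between -0.0055 and 0.0055 m and z of each of plate4, valve in the frame of plate3 above 0.021 m and angle between the x axis of each of plate4, valve and the x axis of plate3, either way round below 0.07 rad and y of valve in the frame of bed between -0.0565 and 0.0565 m and x of valve in the frame of bed between -0.0415 and 0.0415 m and x of valve in the frame of plate1 between -0.0365 and 0.0365 m and y of valve in the frame of plate1 between -0.0205 and 0.0205 m and x of valve in the frame of plate2 between -0.0275 and 0.0275 m and y of valve in the frame of plate2 between -0.0155 and 0.0155 m and x of valve in the frame of plate3 between -0.0185 and 0.0185 m and y of valve in the frame of plate3 between -0.0105 and 0.0105 m and x of valve in the frame of plate4 between -0.0095 and 0.0095 m and y of valve in the frame of plate4 between -0.0065 and 0.0065 m and z of valve in the frame of plate4 above 0.021 m and angle between the x axis of valve and the x axis of plate4, either way round below 0.07 rad and linear speed of each of plate1, plate2, plate3, plate4, valve, ext_left, ext_right below 0.02 m/s), for 0.2 s.
3. start button pressed fully down (value of joint start above 0.0045 m), for 0.05 s.
4. filter head standing in the tray (x of valve in the frame of tray between -0.03 and 0.03 m and y of valve in the frame of tray between -0.035 and 0.035 m and z of valve in the frame of tray between 0.001 and 0.01 m and angle between valve's own z axis and vertical below 0.06 rad and linear speed of valve below 0.02 m/s), for 0.2 s.
At the end, for the whole second after the job is handed in: Extensions against the centre block (gap < 3 mm, in line within 8 mm, 2.5 deg); each present plate flat on the platform along the bed, above every larger one and within its outline (1.5 mm grace, 4 deg); head upright in the tray; button released; all at rest (all of step 1 and all of step 4 and y of plate1 in the frame of bed between -0.0215 and 0.0215 m and x of plate1 in the frame of bed between -0.0225 and 0.0225 m and z of each of plate1, plate2, plate3, plate4 in the frame of bed above 0.033 m and angle between the x axis of each of plate1, plate2, plate3, plate4 and the y axis of bed, either way round below 0.07 rad and angle between each of plate1, plate2, plate3, plate4's own z axis and vertical below 0.04 rad and y of plate2 in the frame of bed between -0.0305 and 0.0305 m and x of plate2 in the frame of bed between -0.0275 and 0.0275 m and x of plate2 in the frame of plate1 between -0.0105 and 0.0105 m and y of plate2 in the frame of plate1 between -0.0065 and 0.0065 m and z of each of plate2, plate3, plate4 in the frame of plate1 above 0.021 m and angle between the x axis of each of plate2, plate3, plate4 and the x axis of plate1, either way round below 0.07 rad and y of plate3 in the frame of bed between -0.0395 and 0.0395 m and x of plate3 in the frame of bed between -0.0325 and 0.0325 m and x of plate3 in the frame of plate1 between -0.0195 and 0.0195 m and y of plate3 in the frame of plate1 between -0.0115 and 0.0115 m and x of plate3 in the frame of plate2 between -0.0105 and 0.0105 m and y of plate3 in the frame of plate2 between -0.0065 and 0.0065 m and z of each of plate3, plate4 in the frame of plate2 above 0.021 m and angle between the x axis of each of plate3, plate4 and the x axis of plate2, either way round below 0.07 rad and y of plate4 in the frame of bed between -0.0485 and 0.0485 m and x of plate4 in the frame of bed between -0.0365 and 0.0365 m and x of plate4 in the frame of plate1 between -0.0285 and 0.0285 m and y of plate4 in the frame of plate1 between -0.0155 and 0.0155 m and x of plate4 in the frame of plate2 between -0.0195 and 0.0195 m and y of plate4 in the frame of plate2 between -0.0105 and 0.0105 m and x of plate4 in the frame of plate3 between -0.0105 and 0.0105 m and y of plate4 in the frame of plate3 between -0.0055 and 0.0055 m and z of plate4 in the frame of plate3 above 0.021 m and angle between the x axis of plate4 and the x axis of plate3, either way round below 0.07 rad and linear speed of each of plate1, plate2, plate3, plate4, ext_left, ext_right below 0.02 m/s and value of joint start below 0.002 m); the robot touches nothing.
It fails at once if another thing on the bench is moved over 40 mm (distance of any of finished_filter, elbow_a from where it was at the start of the episode above 0.04 m).
Of plate1, plate2, plate3, plate4 only 2 to 4 are there at a start; the rules pass over those that are not, and their reading is None.
At some moment in a run one of ext_left, ext_right may be knocked a few centimetres aside while the robot is not near it.
It also fails if it takes over 210 s, if anything falls off the work surface, if the arm or the gripper's body presses on something with over 40 N, if the wrist force passes 120 N, or if a joint passes its speed limit or range.

## Robot

A 6-joint arm with a two-finger parallel gripper is mounted at the origin on the work surface. World frame = base frame: x ahead of the robot, y to its left, z up, the work surface at z = 0. Lengths are in m, angles in rad, forces in N, time in s.
With the tool pointing down it reaches from about 0.25 to 0.725 m from the base axis. Payload 4 kg.
Tool frame: the origin (TCP) lies between the finger pads; the fingertips stand 11 mm ahead of it and the grasp point (between the pads) lies 8 mm behind it (tcp_to_tips is the z of the fingertips in the tool frame, in m); z points along the fingers, y is the direction in which the jaws open and shut (so a half turn about z gives the same grasp; the last joint's range is limited). The gripper opens to 85 mm and grips with 20 to 120 N. Pads are 22 mm wide; open, the fingers measure 114 mm over their backs; the gripper's body (76 mm by 85 mm) begins 54 mm behind the grasp point. The pads swing forward as they close: fully open they stand 13 mm farther back than shut.
Start: joints at [1.125, 0.241, 0.005, 1.335, 0, 1.571], TCP at [0.216, 0.451, 0.242] pointing down, gripper open.
Joint ranges: [-2.72, 2.72], [-1.05, 1.87], [-1.09, 1.28], [-1.99, 2.15], [-1.42, 1.44], [-3.14, 3.14]. Speed limits (rad/s): [2.79, 2.79, 3.14, 3.14, 3.14, 3.14].

## Interface

Orientations are given as a unit quaternion [x, y, z, w].
In Python, from workcell import * gives the robot as it stands.
- The arm moves only by the tool move_arm, never from a script. Its argument "moves" is a list that holds one entry, the list of rows, each a list of 7 numbers: the shift along the world's x, y, z in units of 500 mm (1.0 is 500 mm), then the turn, a rotation vector about the world's x, y, z in units of 30 degrees (1.0 is 30 degrees), then the closure, from -1 (fully open) to 1 (shut), so that 0 is half open. A call has 1 to 8 rows; each row shifts and turns the pose as measured when the row begins; what a row does not reach is not made up. A row lasts 1/12 s, in which the tool goes at most 41.7 mm and 7.16 degrees, less where a joint would pass 70% of its speed; a pose out of reach is approached as far as the arm can. A call with a number of a shift or a turn outside -1 to 1 is refused whole. A call with a gripper value outside its range is refused whole. The fingers move at their own pace and stop on an object; the grip force is fixed at half the most. Time passes only in rows, so rows that do not move let the fingers close. It gives the time, the measured TCP pose, the force and the opening at its end, in the units of the state.
- get_obs(): the state, without advancing time (a new reading comes with each control period).
- camera(name): name is "scene" or "side" or "wrist"; returns a dict with "pixels" (420x560x3 uint8, red, green, blue), "range_z" (420x560 float32, m along the optical axis (not along the pixel's ray), 0 where there is no reading), "fx", "fy", "cx", "cy" (pixels), "extrinsics" (4x4, takes a point from camera to world coordinates). Camera axes: x right, y down, z forward; pixel columns grow to the right and rows downward; lengths in m; the calibration is good to about 2 mm. A picture is of the moment at which its call begins.
- job_done(): hands the job in, once; it reports no verdict.
The state is a dict: "clock": time; "joint_pos": joint angles; "joint_vel": joint speeds; "tau": joint torques, N m; "eef_pos": TCP position; "tool_rot": TCP orientation; "ft_force": force on the tool from outside, world axes, zero at the start; "ft_torque": the same for the moment, N m; "grip_width": finger opening in m.
Only numpy, scipy, OpenCV 4.12 (cv2) and the standard library are available. Lean on these libraries where they do the work, as an engineer would, in place of code of your own. Each camera call takes 0.05 s, during which the arm holds its last target.

## Working session

There is one attempt and no reset: what is moved stays moved. The work goes in short steps, Python scripts to look and compute and a tool call to move; the robot and the scene stay as the last step left them, time stands still between calls to the robot, and variables do not carry over. Pictures are saved under pics/ and viewed, and the job is handed in when it is done.

Besides the shell and the picture viewer there is one more tool, called after "Request:" as name([rows], argument=value, ...), one row to a line, values as JSON. move_arm: Moves the arm, as the interface text tells. Shifts and turns lie within -1 to 1; 1 stands for 500 mm of shift or 30 degrees of turn. Its arguments: {"type":"object","properties":{"moves":{"type":"array","items":{"type":"array","items":{"type":"array","items":{"type":"number"}}}}},"required":["moves"]}

```bash
mkdir -p pics; ls; cat > h.py <<'E'
from workcell import *
import numpy as np, cv2
def snap(n,f):
    c=camera(n); cv2.imwrite('pics/'+f+'.png',cv2.cvtColor(c['pixels'],cv2.COLOR_RGB2BGR)); np.savez('/tmp/'+f+'.npz',**c); return c
def cloud(c):
    z=c['range_z'];v,u=np.mgrid[:z.shape[0],:z.shape[1]]
    p=np.stack([(u-c['cx'])/c['fx']*z,(v-c['cy'])/c['fy']*z,z,np.ones_like(z)],-1)@np.array(c['extrinsics']).T
    p=p[...,:3]; p[z==0]=np.nan; return p
E
python3 - <<'E'
from h import *
print(get_obs())
for n in ['scene','side','wrist']:
    c=snap(n,n+'0'); print(n,c['fx'],c['cx'],c['cy'],np.round(c['extrinsics'],3).tolist())
E
```

```text
pics
{'clock': 0.0, 'joint_pos': array([ 1.12503963e+00,  2.41425502e-01,  3.69951530e-03,  1.33519722e+00,
       -9.06846705e-06,  1.57079774e+00]), 'joint_vel': array([ 0.00080297,  0.00065303, -0.00226995, -0.00044953, -0.00097661,
        0.00053386]), 'tau': array([-4.17598517e-05, -3.72321761e+01,  2.52406704e+01,  1.69132400e-02,
       -1.45476197e-04,  2.99002018e-06]), 'eef_pos': array([0.2153054 , 0.45058165, 0.24139725]), 'tool_rot': array([ 2.21038247e-01,  9.75264560e-01, -1.03814076e-03, -2.30638019e-04]), 'ft_force': array([ 0.70538862, -0.37493441, -0.11392702]), 'ft_torque': array([-0.02190348, -0.00739235,  0.01431692]), 'grip_width': 0.08548956965257785}
scene 484.0281639697087 283.4694522594946 213.46348561034384 [[-0.746, 0.406, -0.527, 1.103], [0.665, 0.474, -0.576, 0.644], [0.016, -0.781, -0.624, 0.861], [0.0, 0.0, 0.0, 1.0]]
side 469.1582818332375 274.3212016609122 210.12151901634854 [[0.735, -0.411, 0.54, -0.2], [-0.678, -0.434, 0.593, -0.776], [-0.01, -0.802, -0.597, 0.781], [0.0, 0.0, 0.0, 1.0]]
wrist 322.75255913413065 276.2621356508129 207.34196519197727 [[0.431, 0.869, 0.243, 0.153], [0.903, -0.414, -0.118, 0.48], [-0.001, 0.27, -0.963, 0.373], [0.0, 0.0, 0.0, 1.0]]
```

View pics/scene0.png

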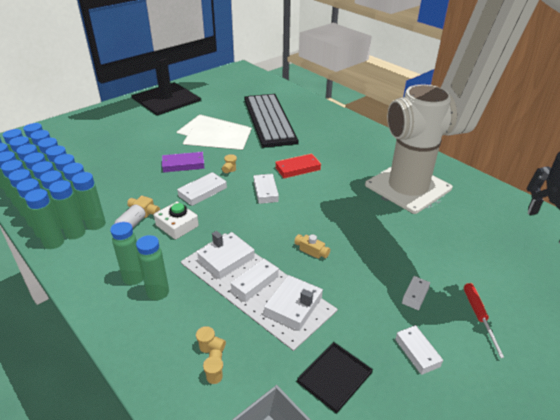

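View pics/side0.png

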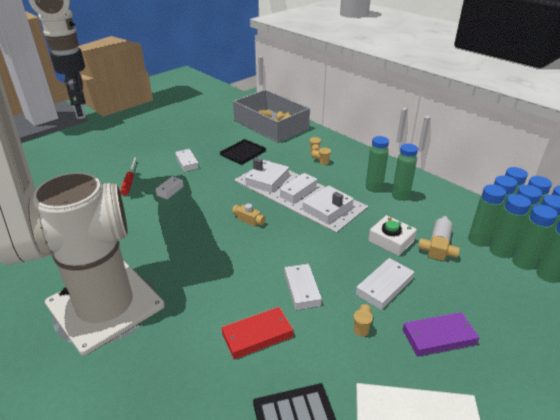

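View pics/wrist0.png

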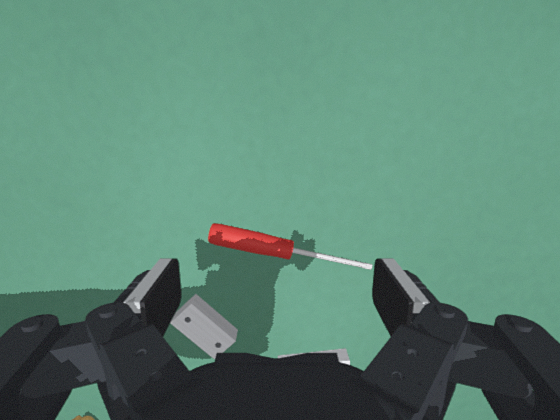

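The scene view shows four grey/white plates at (202,188), (265,188), (419,349) and (415,292, in shadow). The red (298,165) and purple (183,161) blocks are look-alikes. The bed is at about (258,287), the valve at (311,246), the tray at (335,376) and the console at (176,220). Next I'll measure them.

```bash
cat >> h.py <<'E'
def comps(c,zlo,zhi,minn=60,sat=None,xr=(0.0,0.85),yr=(-0.7,0.75)):
    p=cloud(c); im=c['pixels']; hsv=cv2.cvtColor(im,cv2.COLOR_RGB2HSV)
    m=(p[...,2]>zlo)&(p[...,2]<zhi)&(p[...,0]>xr[0])&(p[...,0]<xr[1])&(p[...,1]>yr[0])&(p[...,1]<yr[1])
    if sat is not None: m&=sat(hsv)
    n,l,s,ce=cv2.connectedComponentsWithStats(m.astype(np.uint8),connectivity=4)
    out=[]
    for i in range(1,n):
        if s[i,4]<minn: continue
        q=p[l==i]; (a,b),(w,h),t=cv2.minAreaRect((q[:,:2]*1000).astype(np.float32))
        if w<h: w,h,t=h,w,t+90
        t=(t+90)%180-90
        col=np.median(hsv[l==i],0)
        out.append((np.round(ce[i]),s[i,4],a,b,w,h,t,np.nanmedian(q[:,2])*1000,col))
        print('px',np.round(ce[i]),'n',s[i,4],'c %.1f %.1f size %.1f x %.1f ang %.1f z %.1f'%(a,b,w,h,t,np.nanmedian(q[:,2])*1000),'hsv',col)
    return out
E
python3 - <<'E'
from h import *
for n in ['scene0','side0']:
    c=dict(np.load('/tmp/%s.npz'%n)); print(n)
    print('z20-28');comps(c,.019,.029)
    print('z32-41');comps(c,.031,.041)
    print('z64-76');comps(c,.062,.08,20)
    print('z46-54');comps(c,.044,.060,20)
    print('z10-17');comps(c,.009,.018)
    print('z3-8');comps(c,.003,.009,200)
E
```

```text
scene0
z20-28
px [271. 124.] n 1205 c 71.8 -557.7 size 302.1 x 130.3 ang 61.3 z 24.2 hsv [105.  15. 143.]
px [182. 159.] n 512 c 455.8 -547.3 size 130.5 x 76.6 ang -29.8 z 25.2 hsv [140. 138. 191.]
px [298. 163.] n 525 c 188.4 -290.2 size 134.5 x 77.5 ang -17.9 z 25.4 hsv [  0. 180. 222.]
px [201. 186.] n 644 c 491.8 -385.1 size 132.1 x 75.0 ang 3.6 z 25.0 hsv [114.   5. 232.]
px [265. 186.] n 452 c 347.3 -264.3 size 119.3 x 58.6 ang 58.7 z 25.2 hsv [114.   5. 234.]
px [408. 191.] n 92 c 42.4 30.6 size 97.4 x 31.1 ang -56.5 z 24.5 hsv [ 22.  27. 140.]
px [144. 215.] n 86 c 690.3 -372.3 size 92.8 x 26.0 ang 3.7 z 24.6 hsv [ 90.   11.  161.5]
px [177. 226.] n 132 c 653.5 -276.9 size 114.4 x 61.2 ang -40.6 z 24.3 hsv [ 30.   5. 179.]
px [312. 248.] n 115 c 435.5 19.3 size 93.0 x 23.1 ang -67.1 z 24.3 hsv [ 20. 129. 142.]
px [230. 265.] n 144 c 625.8 -62.0 size 121.1 x 51.7 ang -25.6 z 23.9 hsv [113.   7. 174.]
px [132. 277.] n 63 c 828.7 -183.2 size 44.7 x 17.0 ang -29.1 z 24.2 hsv [ 70. 113. 112.]
px [257. 287.] n 121 c 616.8 37.2 size 109.7 x 32.8 ang -11.5 z 24.1 hsv [113.   7. 176.]
[... 11092 characters left out ...]
.6 -7.1 size 183.7 x 93.6 ang -89.5 z 11.3 hsv [ 21.  13. 139.]
px [547. 276.] n 73 c 779.9 -625.9 size 48.2 x 17.3 ang -87.6 z 13.1 hsv [ 70. 111.  99.]
px [377. 298.] n 131 c 446.8 -407.2 size 98.9 x 49.7 ang -40.1 z 13.3 hsv [120.   8. 157.]
px [308. 304.] n 79 c 317.0 -311.5 size 57.0 x 6.1 ang -31.6 z 13.5 hsv [120.   8. 147.]
px [437. 344.] n 219 c 430.1 -564.7 size 145.9 x 58.9 ang -56.3 z 13.7 hsv [139. 146. 109.]
px [262. 344.] n 172 c 176.6 -324.2 size 128.4 x 6.5 ang -19.6 z 13.1 hsv [  1. 189. 130.]
z3-8
px [287. 195.] n 739 c 605.7 48.4 size 304.7 x 152.5 ang -84.8 z 5.2 hsv [126.   4. 191.]
px [344. 217.] n 472 c 625.8 -144.0 size 154.1 x 70.8 ang 4.7 z 5.2 hsv [128.   4. 191.]
```

All four plates are present, and their sizes match.

| Item | Position (mm) | Angle |
|---|---|---|
| plate1 | (491, -386) | 3.4° |
| plate2 | (347, -265) | 58.5° |
| plate3 | (475, 382) | 71.6° |
| plate4 | (347.5, 284) | 18° |
| bed | (611.5, 12) | 5° |

The purple and red ones are excluded by hue. Here is one enlarged crop to confirm.

```bash
cat >> h.py <<'E'
from scipy.spatial.transform import Rotation as Ro
def need(x,y,z,jaw,n=None):
    o=get_obs(); p=o['eef_pos']*1000; R=Ro.from_quat(o['tool_rot'])
    M=R.as_matrix(); cur=np.degrees(np.arctan2(M[1,1],M[0,1]))
    d=(jaw-cur+90)%180-90
    # target orientation: tool down with jaw
    a=np.radians(cur+d); yv=np.array([np.cos(a),np.sin(a),0]); zv=np.array([0,0,-1]); T=np.stack([np.cross(yv,zv),yv,zv],1)
    rv=np.degrees((Ro.from_matrix(T)*R.inv()).as_rotvec())/30
    s=(np.array([x,y,z])-p)/500
    N=n or int(np.ceil(max(np.linalg.norm(s)/.082,np.linalg.norm(rv)/.235,1)))
    print('t %.2f'%o['clock'],'p',p.round(1),'jaw %.2f'%cur,'w %.1f'%(o['grip_width']*1000),'F',o['ft_force'].round(1),'q',o['joint_pos'].round(2))
    print('total',s.round(4),rv.round(3),'rows',N,'per',(s/N).round(4),(rv/N).round(4))
E
python3 - <<'E'
from h import *
need(579.4,151.8,150,18.6)
c=dict(np.load('/tmp/scene0.npz'));im=cv2.cvtColor(c['pixels'],cv2.COLOR_RGB2BGR)
a=cv2.resize(im[140:220,150:330],None,fx=3,fy=3); b=cv2.resize(im[270:380,370:550],None,fx=3,fy=3)
cv2.imwrite('pics/crop0.png',np.vstack([a,b]))
E
```

```text
t 0.15 p [215.4 450.7 241.6] jaw 64.46 w 85.2 F [-0.5  0.4  0.1] q [ 1.12  0.24  0.    1.34 -0.    1.57]
total [ 0.728  -0.5978 -0.1832] [ 0.002 -0.002 -1.529] rows 12 per [ 0.0607 -0.0498 -0.0153] [ 0.0002 -0.0002 -0.1274]
```

View pics/crop0.png

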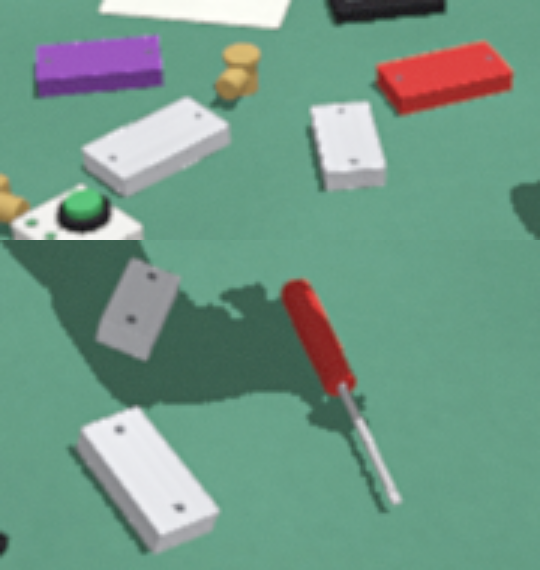

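The crop shows four plain aluminium slabs: two in the upper half at (155,145) and (345,145), and two in the lower half at (140,310, shaded) and (145,480). The purple and red ones are decoys. I'll start with ext_left.

Request:
move_arm([
  [[0.0607,-0.0498,-0.015,0,0,-0.1274,-0.3],[0.0607,-0.0498,-0.015,0,0,-0.1274,-0.3],[0.0607,-0.0498,-0.015,0,0,-0.1274,-0.3],[0.0607,-0.0498,-0.015,0,0,-0.1274,-0.3],[0.0607,-0.0498,-0.015,0,0,-0.1274,-0.3],[0.0607,-0.0498,-0.015,0,0,-0.1274,-0.3],[0.0607,-0.0498,-0.015,0,0,-0.1274,-0.3],[0.0607,-0.0498,-0.015,0,0,-0.1274,-0.3]],
])

```text
clock: 0.82
eef_pos: [0.4596, 0.2487, 0.1789]
tool_rot: [0.472, 0.881, 0.001, -0.001]
ft_force: [-0.2, 0.6, 0.2]
grip_width: 0.0553
```

```bash
python3 -c "
from h import *
need(579.4,151.8,150,18.6)"
```

```text
t 0.82 p [459.6 248.7 178.9] jaw 33.63 w 55.3 F [-0.2  0.6  0.2] q [ 0.49  0.32 -0.06  1.19  0.    1.48]
total [ 0.2396 -0.1938 -0.0577] [-0.007 -0.001 -0.501] rows 4 per [ 0.0599 -0.0485 -0.0144] [-0.0016 -0.0002 -0.1253]
```

Request:
move_arm([
  [[0.0599,-0.0485,-0.0144,0,0,-0.1253,-0.3],[0.0599,-0.0485,-0.0144,0,0,-0.1253,-0.3],[0.0599,-0.0485,-0.0144,0,0,-0.1253,-0.3],[0.0599,-0.0485,-0.0144,0,0,-0.1253,-0.3],[0,0,0,0,0,0,-0.3]],
])

```text
clock: 1.23
eef_pos: [0.5874, 0.1396, 0.1444]
tool_rot: [0.593, 0.805, -0.0, -0.001]
ft_force: [-0.3, 0.7, 1.1]
grip_width: 0.0555
```

```bash
python3 -c "
from h import *
need(579.4,151.8,52,18.6)
snap('wrist','w1')"
```

```text
t 1.23 p [587.4 139.6 144.4] jaw 17.24 w 55.5 F [-0.3  0.7  1.1] q [0.23 0.5  0.13 1.2  0.   1.5 ]
total [-0.0161  0.0243 -0.1848] [-0.002 -0.005  0.045] rows 3 per [-0.0054  0.0081 -0.0616] [-0.0005 -0.0016  0.0152]
```

View pics/w1.png

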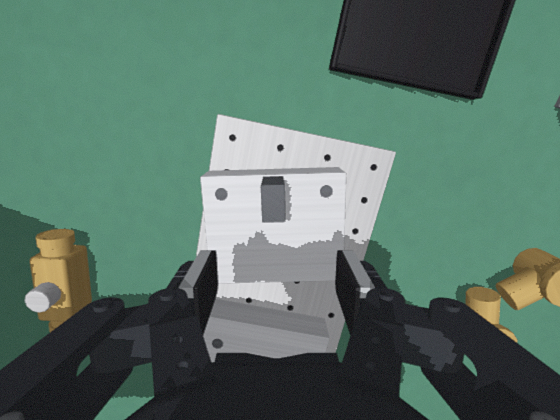

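The wrist view shows the rib at (274,200), centred between the fingers. Now I'll descend.

Request:
move_arm([
  [[-0.008,0.012,-0.03,0,0,0.022,-0.3],[-0.008,0.012,-0.03,0,0,0.022,-0.3],[0,0,-0.03,0,0,0,-0.3],[0,0,-0.03,0,0,0,-0.3],[0,0,-0.01,0,0,0,-0.3],[0,0,0,0,0,0,-0.3]],
])

```text
clock: 1.78
eef_pos: [0.5732, 0.1563, 0.0776]
tool_rot: [0.58, 0.814, -0.001, -0.005]
ft_force: [0.5, 0.7, -0.4]
grip_width: 0.0554
```

```bash
python3 -c "
from h import *
need(579.4,151.8,52,18.6)"
```

```text
t 1.78 p [573.2 156.3  77.6] jaw 19.07 w 55.4 F [ 0.5  0.7 -0.4] q [0.26 0.54 0.01 1.05 0.01 1.5 ]
total [ 0.0125 -0.009  -0.0512] [-0.008 -0.016 -0.016] rows 1 per [ 0.0125 -0.009  -0.0512] [-0.0076 -0.0161 -0.0157]
```

Request:
move_arm([
  [[0.0125,-0.009,-0.02,0,-0.01,0,-0.3],[0,0,-0.02,0,0,0,-0.3],[0,0,-0.008,0,0,0,-0.3],[0,0,0,0,0,0,-0.3]],
])

```text
clock: 2.12
eef_pos: [0.5802, 0.1533, 0.0539]
tool_rot: [0.579, 0.815, 0.002, -0.001]
ft_force: [-0.7, 0.3, -0.7]
grip_width: 0.0553
```

```bash
python3 -c "
from h import *
need(579.4,151.8,52,18.6)"
```

```text
t 2.12 p [580.2 153.3  53.9] jaw 19.25 w 55.3 F [-0.7  0.3 -0.7] q [ 0.26  0.57 -0.01  0.99  0.    1.49]
total [-0.0016 -0.0029 -0.0039] [-0.01   0.    -0.022] rows 1 per [-0.0016 -0.0029 -0.0039] [-0.0095  0.0005 -0.0216]
```

Close on the rib.

Request:
move_arm([
  [[0,0,0,0,0,0,1],[0,0,0,0,0,0,1],[0,0,0,0,0,0,1],[0,0,0,0,0,0,1],[0,0,0,0,0,0,1],[0,0,0,0,0,0,1]],
])

```text
clock: 2.62
eef_pos: [0.5808, 0.1533, 0.0547]
tool_rot: [0.579, 0.815, 0.003, -0.001]
ft_force: [-0.1, -0.1, -2.0]
grip_width: 0.0149
```

```bash
python3 -c "
from h import *
need(602.7,112.4,53.9,5)
snap('wrist','w2');c=snap('scene','s2');comps(c,.031,.041,200);comps(c,.003,.009,1000)"
```

```text
t 2.62 p [580.8 153.3  54.7] jaw 19.22 w 14.9 F [-0.1 -0.1 -2. ] q [ 0.26  0.57 -0.    0.99  0.01  1.49]
total [ 0.0438 -0.0817 -0.0017] [-0.011  0.004 -0.474] rows 3 per [ 0.0146 -0.0272 -0.0006] [-0.0036  0.0013 -0.1581]
px [177. 221.] n 211 c 634.4 -298.3 size 92.3 x 83.0 ang -84.4 z 38.2 hsv [ 30.   4. 203.]
px [225. 252.] n 1124 c 614.3 -100.1 size 112.2 x 95.9 ang 1.4 z 36.9 hsv [114.   6. 224.]
px [254. 276.] n 783 c 613.1 12.7 size 111.4 x 53.9 ang 5.6 z 36.9 hsv [113.   7. 146.]
px [289. 302.] n 1139 c 591.8 123.6 size 112.5 x 91.1 ang 18.9 z 37.1 hsv [113.   7. 146.]
px [261. 302.] n 2895 c 610.9 10.8 size 388.3 x 162.6 ang -84.1 z 6.8 hsv [120.   4. 175.]
px [335. 375.] n 2021 c 645.3 306.6 size 112.6 x 90.8 ang 6.5 z 5.3 hsv [130.  18.  44.]
```

View pics/w2.png

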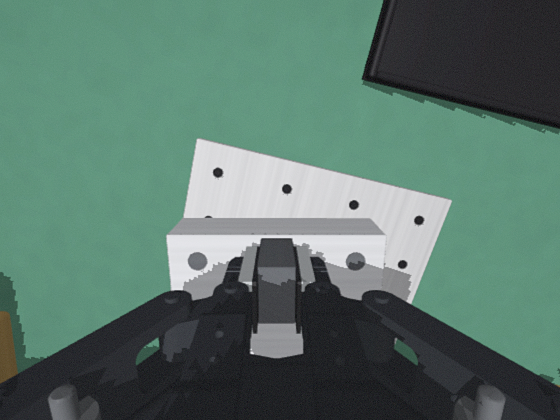

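Request:
move_arm([
  [[0.006,-0.007,0,0,0,-0.08,1],[0.008,-0.011,0,0,0,-0.08,1],[0.008,-0.011,0,0,0,-0.08,1],[0.008,-0.011,0,0,0,-0.08,1],[0.006,-0.01,0,0,0,-0.08,1],[0.003,-0.004,0,0,0,-0.03,1],[0,0,0,0,0,0,1]],
])

```text
clock: 3.3
eef_pos: [0.6003, 0.1277, 0.0549]
tool_rot: [0.67, 0.742, 0.004, -0.002]
ft_force: [-0.2, 0.3, -1.4]
grip_width: 0.0148
```

```bash
python3 -c "
from h import *
need(602.5,121.5,54.5,5.5)
c=snap('scene','s3');comps(c,.031,.041,300)
c=snap('side','d3');comps(c,.031,.041,200)"
```

```text
t 3.30 p [600.3 127.7  54.9] jaw 5.87 w 14.8 F [-0.2  0.3 -1.4] q [0.21 0.59 0.04 1.01 0.01 1.67]
total [ 0.0044 -0.0124 -0.0008] [-0.017  0.003 -0.012] rows 1 per [ 0.0044 -0.0124 -0.0008] [-0.017   0.0032 -0.0125]
px [225. 252.] n 1130 c 614.4 -101.0 size 112.8 x 95.0 ang 1.1 z 37.0 hsv [113.   6. 224.]
px [254. 276.] n 779 c 612.7 12.9 size 112.2 x 52.6 ang 5.5 z 36.9 hsv [113.   7. 147.]
px [277. 300.] n 925 c 603.1 96.1 size 113.2 x 93.3 ang 5.6 z 37.0 hsv [113.   7. 146.]
px [276. 175.] n 595 c 602.0 94.5 size 114.4 x 93.2 ang 6.0 z 34.8 hsv [120.   7. 144.]
px [298. 185.] n 399 c 610.1 10.7 size 113.9 x 53.3 ang 6.3 z 34.7 hsv [120.   7. 140.]
px [326. 201.] n 686 c 612.8 -101.7 size 114.4 x 94.4 ang 0.9 z 34.9 hsv [120.   6. 216.]
px [394. 233.] n 470 c 630.8 -301.8 size 91.1 x 82.8 ang -85.0 z 38.6 hsv [ 20.   5. 216.]
px [440. 241.] n 286 c 691.4 -386.5 size 123.9 x 67.5 ang 56.4 z 37.1 hsv [ 20. 118. 190.]
```

Request:
move_arm([
  [[0.0008,-0.008,0,0,0,-0.005,1],[0.0008,-0.008,0,0,0,0,1],[0.0008,-0.006,0,0,0,0,1],[0.0004,-0.003,0,0,0,0,1]],
])

```text
clock: 3.73
eef_pos: [0.6009, 0.1163, 0.055]
tool_rot: [0.669, 0.743, 0.004, -0.003]
ft_force: [-1.1, 1.0, -2.0]
grip_width: 0.0152
```

Request:
move_arm([
  [[0.0004,-0.004,0,0,0,0,1],[0.0004,-0.004,0,0,0,0,1]],
])

```text
clock: 3.9
eef_pos: [0.6014, 0.1134, 0.0553]
tool_rot: [0.669, 0.743, 0.006, -0.004]
ft_force: [-1.1, 8.3, 0.7]
grip_width: 0.0149
```

Request:
move_arm([
  [[0.0004,-0.004,0,0,0,0,1],[0,0,0,0,0,0,1]],
])

```text
clock: 4.07
eef_pos: [0.6012, 0.1135, 0.0557]
tool_rot: [0.669, 0.743, 0.008, -0.006]
ft_force: [0.4, -0.5, -2.5]
grip_width: 0.0148
```

Request:
move_arm([
  [[0,-0.006,0,0,0,0,1],[0,0,0,0,0,0,-0.3],[0,0,0,0,0,0,-0.3],[0,0,0,0,0,0,-0.3],[0,0,0.03,0,0,0,-0.3],[0,0,0.06,0,0,0,-0.3],[0,0,0.06,0,0,0,-0.3],[0,0,0,0,0,0,-0.3]],
])

```text
clock: 4.73
eef_pos: [0.6001, 0.1089, 0.132]
tool_rot: [0.669, 0.743, 0.006, -0.007]
ft_force: [1.5, 0.7, 1.1]
grip_width: 0.0557
```

```bash
python3 -c "
from h import *
need(614.6,-131.8,130,1.5)
c=snap('scene','s4');comps(c,.031,.041,300);comps(c,.062,.08,20,xr=(.5,.68),yr=(-.2,.2))
c=snap('side','d4');comps(c,.031,.041,200);comps(c,.062,.08,20,xr=(.5,.68),yr=(-.2,.2))"
```

```text
t 4.73 p [600.1 108.9 132. ] jaw 6.04 w 55.7 F [1.5 0.7 1.1] q [0.17 0.52 0.13 1.18 0.02 1.64]
total [ 0.0289 -0.4814 -0.0039] [-0.033 -0.003 -0.151] rows 6 per [ 0.0048 -0.0802 -0.0007] [-0.0056 -0.0005 -0.0252]
px [225. 252.] n 1127 c 614.3 -100.4 size 113.3 x 93.8 ang 0.9 z 37.0 hsv [113.   6. 209.]
px [267. 287.] n 1945 c 607.3 58.0 size 144.7 x 113.9 ang -83.2 z 37.0 hsv [113.   7. 154.]
px [217. 235.] n 72 c 615.8 -131.6 size 28.3 x 16.6 ang 88.3 z 70.1 hsv [107.   17.5 119. ]
px [287. 288.] n 100 c 601.1 113.7 size 26.9 x 18.0 ang -86.0 z 70.0 hsv [110.  18. 120.]
px [287. 180.] n 995 c 604.9 55.5 size 143.6 x 115.6 ang -84.1 z 34.8 hsv [120.   7. 144.]
px [326. 201.] n 676 c 612.8 -101.2 size 114.2 x 93.6 ang 1.5 z 35.0 hsv [120.    6.  183.5]
px [393. 233.] n 486 c 631.4 -302.0 size 90.7 x 83.3 ang -84.1 z 38.5 hsv [ 20.   5. 218.]
px [439. 236.] n 286 c 703.8 -389.6 size 125.5 x 42.4 ang 23.3 z 38.3 hsv [ 21.   81.5 184. ]
px [272. 163.] n 41 c 599.1 110.4 size 28.1 x 20.3 ang 84.5 z 67.8 hsv [110.  18. 103.]
px [338. 195.] n 54 c 612.6 -132.5 size 27.9 x 19.6 ang -84.0 z 68.3 hsv [111.  16. 107.]
```

View pics/s4.png

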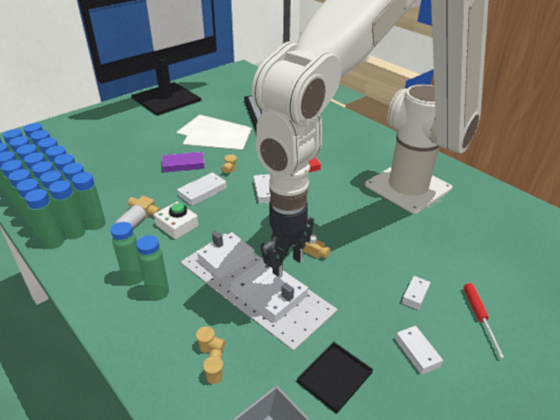

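The left extension is closed: the merged top measures about 144 x 114, against 140 nominal plus a roughly 3 mm measuring bias. The right rib is next.

Request:
move_arm([
  [[0.005,-0.078,0.005,-0.005,0,-0.025,-0.3],[0.005,-0.078,0.005,-0.005,0,-0.025,-0.3],[0.005,-0.078,0,-0.005,0,-0.025,-0.3],[0.005,-0.078,0,-0.005,0,-0.025,-0.3],[0.005,-0.078,0,-0.005,0,-0.025,-0.3],[0.004,-0.06,0,-0.005,0,-0.025,-0.3],[0,0,0,0,0,0,-0.3]],
])

```text
clock: 5.42
eef_pos: [0.6062, -0.1238, 0.1229]
tool_rot: [0.696, 0.718, -0.008, -0.007]
ft_force: [0.2, -0.3, 0.0]
grip_width: 0.0555
```

```bash
python3 -c "
from h import *
need(614.2,-132,53,1.3)"
```

```text
t 5.42 p [ 606.2 -123.8  122.9] jaw 1.80 w 55.5 F [ 0.2 -0.3  0. ] q [-0.2   0.56  0.17  1.2  -0.01  1.34]
total [ 0.016  -0.0164 -0.1398] [ 0.003 -0.04  -0.017] rows 2 per [ 0.008  -0.0082 -0.0699] [ 0.0014 -0.0201 -0.0084]
```

Request:
move_arm([
  [[0.008,-0.008,-0.03,0,-0.02,-0.01,-0.3],[0.008,-0.008,-0.03,0,-0.02,0,-0.3],[0,0,-0.03,0,0,0,-0.3],[0,0,-0.02,0,0,0,-0.3],[0,0,0,0,0,0,-0.3]],
])

```text
clock: 5.83
eef_pos: [0.6099, -0.1356, 0.0593]
tool_rot: [0.7, 0.714, -0.003, -0.003]
ft_force: [-0.3, 0.7, -0.7]
grip_width: 0.0554
```

```bash
python3 -c "
from h import *
need(614.2,-132,53,1.3)"
```

```text
t 5.83 p [ 609.9 -135.6   59.3] jaw 1.08 w 55.4 F [-0.3  0.7 -0.7] q [-0.22  0.62  0.09  1.05 -0.    1.33]
total [ 0.0086  0.0071 -0.0127] [ 0.001 -0.016  0.007] rows 1 per [ 0.0086  0.0071 -0.0127] [ 0.0011 -0.0162  0.0074]
```

Request:
move_arm([
  [[0.0086,0.0071,-0.011,0,-0.016,0.007,-0.3],[0,0,0,0,0,0,-0.3],[0,0,0,0,0,0,1],[0,0,0,0,0,0,1],[0,0,0,0,0,0,1],[0,0,0,0,0,0,1],[0,0,0,0,0,0,1],[0,0,0,0,0,0,1]],
])

```text
clock: 6.5
eef_pos: [0.6146, -0.1293, 0.0533]
tool_rot: [0.698, 0.716, -0.001, 0.0]
ft_force: [0.3, -0.6, -2.4]
grip_width: 0.0148
```

```bash
python3 -c "
from h import *
need(621,-93,56,5.5)
c=snap('scene','s5');comps(c,.031,.041,300,yr=(-.2,.2))
c=snap('side','d5');comps(c,.031,.041,200,yr=(-.2,.2))"
```

```text
t 6.50 p [ 614.6 -129.3   53.3] jaw 1.51 w 14.8 F [ 0.3 -0.6 -2.4] q [-0.21  0.62  0.09  1.03 -0.    1.34]
total [0.0128 0.0726 0.0054] [ 0.002 -0.001  0.133] rows 1 per [0.0128 0.0726 0.0054] [ 0.002  -0.0011  0.1329]
px [226. 252.] n 1092 c 613.8 -100.2 size 112.6 x 93.6 ang 2.2 z 37.1 hsv [114.   5. 234.]
px [268. 286.] n 2077 c 607.8 58.4 size 143.4 x 114.6 ang -83.7 z 37.0 hsv [114.   5. 234.]
px [287. 180.] n 990 c 605.2 57.1 size 145.6 x 115.8 ang -83.2 z 34.9 hsv [120.   6. 219.]
px [325. 203.] n 588 c 610.8 -102.4 size 114.7 x 93.3 ang 1.9 z 34.9 hsv [120.   6. 217.]
```

Request:
move_arm([
  [[0.004,0.008,0,0,0,0.035,1],[0.004,0.012,0,0,0,0.035,1],[0.003,0.012,0,0,0,0.03,1],[0.002,0.012,0,0,0,0.02,1],[0.001,0.009,0,0,0,0,1],[0,0.004,0,0,0,0,1],[0,0,0,0,0,0,1]],
])

```text
clock: 7.18
eef_pos: [0.622, -0.0986, 0.0534]
tool_rot: [0.673, 0.74, -0.001, 0.0]
ft_force: [-0.9, -1.2, -2.4]
grip_width: 0.0152
```

```bash
python3 -c "
from h import *
need(622.6,-86,55,5.2)
c=snap('scene','s6');comps(c,.031,.041,300,yr=(-.2,.2))
c=snap('side','d6');comps(c,.031,.041,200,yr=(-.2,.2))"
```

```text
t 7.18 p [622.  -98.6  53.4] jaw 5.47 w 15.2 F [-0.9 -1.2 -2.4] q [-0.16  0.63  0.09  1.04 -0.    1.32]
total [0.0012 0.0251 0.0032] [ 0.005 -0.002 -0.009] rows 1 per [0.0012 0.0251 0.0032] [ 0.0048 -0.0022 -0.0092]
px [232. 260.] n 1148 c 618.3 -68.6 size 112.1 x 94.6 ang 6.1 z 37.1 hsv [114.   5. 234.]
px [268. 286.] n 2078 c 607.1 56.9 size 143.8 x 114.6 ang -84.1 z 37.1 hsv [114.   5. 234.]
px [287. 180.] n 987 c 604.5 54.5 size 145.2 x 116.4 ang -84.7 z 34.9 hsv [120.   6. 219.]
px [318. 197.] n 561 c 617.2 -71.2 size 114.6 x 93.1 ang 4.9 z 34.9 hsv [120.   6. 217.]
```

Request:
move_arm([
  [[0,0.008,0,0,0,0,1],[0,0.008,0,0,0,0,1],[0,0.006,0,0,0,0,1],[0,0.005,0,0,0,0,1]],
])

```text
clock: 7.62
eef_pos: [0.6221, -0.086, 0.0536]
tool_rot: [0.673, 0.739, -0.002, 0.001]
ft_force: [1.3, -5.9, -1.2]
grip_width: 0.0151
```

Request:
move_arm([
  [[0,0.005,0,0,0,0,1],[0,0.005,0,0,0,0,1]],
])

```text
clock: 7.78
eef_pos: [0.6224, -0.0855, 0.0544]
tool_rot: [0.674, 0.739, -0.006, 0.005]
ft_force: [-0.3, -8.5, -1.4]
grip_width: 0.0152
```

Request:
move_arm([
  [[0,0.006,0,0,0,0,1],[0,0.006,0,0,0,0,1]],
])

```text
clock: 7.95
eef_pos: [0.6224, -0.0853, 0.0553]
tool_rot: [0.674, 0.739, -0.01, 0.01]
ft_force: [-0.4, -8.2, -1.2]
grip_width: 0.0151
```

Request:
move_arm([
  [[0,0,0,0,0,0,-0.3],[0,0,0,0,0,0,-0.3],[0,0,0,0,0,0,-0.3],[0,0,0.03,0,0,0,-0.3],[0,0,0.06,0,0,0,-0.3],[0,0,0.07,0,0,0,-1],[0,0,0.07,0,0,0.2,-1],[0,-0.04,0.03,0,0,0.2,-1]],
])

```text
clock: 8.62
eef_pos: [0.618, -0.0977, 0.1854]
tool_rot: [0.588, 0.809, -0.01, 0.004]
ft_force: [1.1, -1.4, 1.2]
grip_width: 0.0852
```

```bash
python3 -c "
from h import *
need(491.3,-386,110,93.4)
c=snap('scene','s7');comps(c,.031,.041,300,yr=(-.2,.2))
c=snap('side','d7');comps(c,.031,.041,200,yr=(-.2,.2))"
```

```text
t 8.62 p [618.  -97.7 185.4] jaw 17.99 w 85.2 F [ 1.1 -1.4  1.2] q [-0.15  0.52  0.27  1.32 -0.02  1.11]
total [-0.2534 -0.5765 -0.1509] [0.041 0.017 2.513] rows 11 per [-0.023  -0.0524 -0.0137] [0.0037 0.0015 0.2285]
px [256. 277.] n 3229 c 611.7 12.1 size 235.1 x 115.1 ang -84.4 z 37.1 hsv [114.   5. 235.]
px [298. 185.] n 1631 c 609.6 10.1 size 234.9 x 120.1 ang -85.7 z 34.9 hsv [120.   6. 219.]
```

Request:
move_arm([
  [[-0.022,-0.05,-0.01,0.003,0.001,0.22,-1],[-0.022,-0.05,-0.01,0.003,0.001,0.22,-1],[-0.022,-0.05,-0.01,0.003,0.001,0.22,-1],[-0.022,-0.05,-0.01,0.003,0.001,0.22,-1],[-0.022,-0.05,-0.01,0.003,0.001,0.22,-1],[-0.022,-0.05,-0.01,0.003,0.001,0.22,-1],[-0.022,-0.05,-0.01,0.003,0.001,0.22,-1],[-0.022,-0.05,-0.01,0.003,0.001,0.22,-1]],
])

```text
clock: 9.38
eef_pos: [0.5288, -0.2964, 0.1388]
tool_rot: [0.15, 0.989, 0.004, 0.001]
ft_force: [0.6, -0.1, -0.0]
grip_width: 0.0854
```

```bash
python3 -c "
from h import *
need(491.3,-386,110,93.4)"
```

```text
t 9.38 p [ 528.8 -296.4  138.8] jaw 72.74 w 85.4 F [ 0.6 -0.1 -0. ] q [-0.51  0.51  0.13  1.19  0.01 -0.21]
total [-0.0749 -0.1792 -0.0577] [-0.016  0.003  0.689] rows 3 per [-0.025  -0.0597 -0.0192] [-0.0052  0.001   0.2295]
```

Request:
move_arm([
  [[-0.019,-0.045,-0.01,0,0,0.2,-1],[-0.019,-0.045,-0.01,0,0,0.2,-1],[-0.019,-0.045,-0.01,0,0,0.18,-1],[-0.005,-0.01,-0.01,0,0,0.05,-1],[0,0,0,0,0,0,-1],[0,0,0,0,0,0,-1]],
])

```text
clock: 9.88
eef_pos: [0.4903, -0.3713, 0.1085]
tool_rot: [-0.016, 1.0, 0.01, -0.005]
ft_force: [0.1, 0.5, 0.7]
grip_width: 0.0853
```

```bash
python3 -c "
from h import *
need(491.3,-386,110,93.4)
c=snap('wrist','w8');comps(c,.015,.033,300)
c=snap('side','d8');comps(c,.019,.028,300)
"
```

```text
t 9.88 p [ 490.3 -371.3  108.5] jaw 91.85 w 85.3 F [0.1 0.5 0.7] q [-0.65  0.56  0.13  1.16  0.01 -0.69]
total [ 0.0021 -0.0295  0.0029] [-0.038 -0.019  0.051] rows 1 per [ 0.0021 -0.0295  0.0029] [-0.0377 -0.019   0.0514]
px [209.  43.] n 777 c 374.8 -417.7 size 33.9 x 26.5 ang 27.9 z 29.8 hsv [ 20. 117. 170.]
px [472.  33.] n 9918 c 351.1 -260.6 size 101.3 x 59.0 ang 58.3 z 24.3 hsv [114.   7. 179.]
px [ 36. 149.] n 13400 c 456.7 -547.3 size 130.8 x 66.8 ang -30.2 z 24.3 hsv [140. 128. 211.]
px [251. 213.] n 17079 c 492.5 -386.9 size 130.5 x 68.1 ang 3.2 z 24.4 hsv [114.   7. 186.]
px [344. 347.] n 1147 c 595.4 -311.9 size 77.4 x 7.2 ang -80.2 z 22.4 hsv [ 24.   4. 184.]
px [385. 281.] n 1310 c 490.8 -386.8 size 134.9 x 70.1 ang 3.6 z 23.2 hsv [120.   7. 141.]
px [302. 284.] n 969 c 346.3 -264.9 size 115.6 x 58.6 ang 58.9 z 23.3 hsv [120.   7. 143.]
px [256. 330.] n 1795 c 187.6 -293.2 size 130.4 x 71.6 ang -18.5 z 23.4 hsv [  0. 178. 210.]
px [441. 331.] n 1859 c 454.2 -548.6 size 131.5 x 70.6 ang -30.5 z 23.3 hsv [139. 139. 179.]
px [296. 406.] n 1750 c 121.9 -464.5 size 128.6 x 70.0 ang -28.7 z 22.3 hsv [105.  16. 149.]
```

View pics/w8.png

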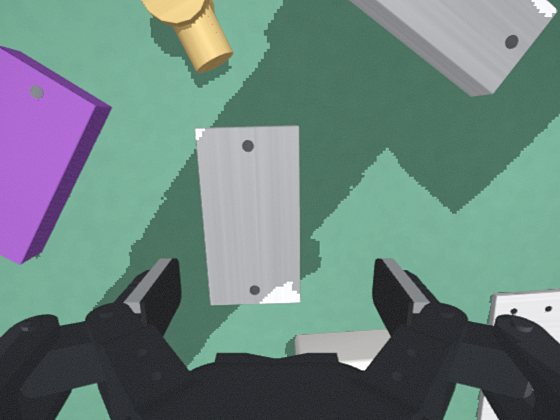

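The wrist view puts plate1 at pixel (251,213), measuring 130.5 x 68.1, so it's the right one. I'll centre on it and descend.

Request:
move_arm([
  [[0.004,-0.028,0,-0.03,-0.02,0.045,-1],[0,0,-0.04,0,0,0,-1],[0,0,-0.05,0,0,0,-1],[0,0,0,0,0,0,-1]],
])

```text
clock: 10.32
eef_pos: [0.4976, -0.3815, 0.0661]
tool_rot: [-0.031, 1.0, 0.0, 0.004]
ft_force: [-1.3, 1.1, -0.9]
grip_width: 0.0856
```

```bash
python3 -c "
from h import *
need(492.2,-386.9,8,93.2)"
```

```text
t 10.32 p [ 497.6 -381.5   66.1] jaw 93.57 w 85.6 F [-1.3  1.1 -0.9] q [-0.66  0.61  0.09  1.05  0.   -0.72]
total [-0.0108 -0.0107 -0.1163] [-0.001  0.014 -0.012] rows 2 per [-0.0054 -0.0054 -0.0581] [-0.0006  0.007  -0.0061]
```

Request:
move_arm([
  [[-0.011,-0.011,0,0,0.014,-0.01,-1],[0,0,-0.02,0,0,0,-1],[0,0,-0.02,0,0,0,-1],[0,0,0,0,0,0,-1]],
])

```text
clock: 10.65
eef_pos: [0.4946, -0.3857, 0.0482]
tool_rot: [-0.03, 1.0, -0.001, 0.001]
ft_force: [-1.2, 0.1, -0.8]
grip_width: 0.0855
```

```bash
python3 -c "
from h import *
need(492.2,-386.9,8,93.2)"
```

```text
t 10.65 p [ 494.6 -385.7   48.2] jaw 93.40 w 85.5 F [-1.2  0.1 -0.8] q [-0.66  0.63  0.07  1.02  0.   -0.72]
total [-0.0047 -0.0024 -0.0804] [ 0.002  0.005 -0.007] rows 1 per [-0.0047 -0.0024 -0.0804] [ 0.002   0.0047 -0.0067]
```

Request:
move_arm([
  [[-0.005,-0.003,-0.025,0,0,0,-1],[0,0,-0.025,0,0,0,-1],[0,0,-0.02,0,0,0,-1],[0,0,-0.008,0,0,0,-1],[0,0,0,0,0,0,-1]],
])

```text
clock: 11.07
eef_pos: [0.4941, -0.3882, 0.0102]
tool_rot: [-0.03, 1.0, -0.002, 0.003]
ft_force: [-0.4, -0.5, 0.1]
grip_width: 0.0855
```

```bash
python3 -c "
from h import *
need(492.2,-386.9,8,93.2)"
```

```text
t 11.07 p [ 494.1 -388.2   10.2] jaw 93.40 w 85.5 F [-0.4 -0.5  0.1] q [-0.67  0.67  0.03  0.93  0.   -0.73]
total [-0.0038  0.0025 -0.0044] [ 0.008  0.013 -0.007] rows 1 per [-0.0038  0.0025 -0.0044] [ 0.0077  0.0134 -0.0067]
```

Request:
move_arm([
  [[-0.003,0.001,-0.004,0,0.01,0,0.5],[0,0,0,0,0,0,1],[0,0,0,0,0,0,1],[0,0,0,0,0,0,1],[0,0,0,0,0,0,1],[0,0,0.02,0,0,0,1],[0,0,0.04,0,0,0,1],[0,0,0,0,0,0,1]],
])

```text
clock: 11.73
eef_pos: [0.4914, -0.3866, 0.0392]
tool_rot: [-0.03, 1.0, -0.001, -0.001]
ft_force: [0.5, -0.9, -1.7]
grip_width: 0.0663
```

```bash
python3 -c "
from h import *
need(611,11.5,160,5.2)
c=snap('wrist','w9')"
```

```text
t 11.73 p [ 491.4 -386.6   39.2] jaw 93.41 w 66.3 F [ 0.5 -0.9 -1.7] q [-0.67  0.63  0.06  1.   -0.   -0.72]
total [0.2391 0.7961 0.2416] [-0.    -0.005 -2.94 ] rows 13 per [0.0184 0.0612 0.0186] [-0.     -0.0004 -0.2262]
```

View pics/w9.png

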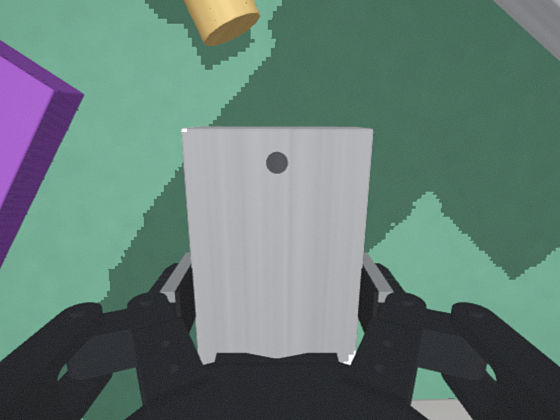

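Request:
move_arm([
  [[0,0,0.06,0,0,0,1],[0,0.02,0.07,0,0,-0.1,1],[0.018,0.06,0.04,0,0,-0.22,1],[0.018,0.06,0.03,0,0,-0.22,1],[0.018,0.06,0.01,0,0,-0.22,1],[0.018,0.06,0,0,0,-0.22,1],[0.018,0.06,0,0,0,-0.22,1],[0.018,0.06,0,0,0,-0.22,1]],
])

```text
clock: 12.45
eef_pos: [0.5407, -0.1944, 0.1413]
tool_rot: [0.358, 0.934, 0.004, -0.001]
ft_force: [0.2, 1.5, -3.7]
grip_width: 0.0669
```

```bash
python3 -c "
from h import *
need(611,11.5,120,5.2)"
```

```text
t 12.45 p [ 540.7 -194.4  141.3] jaw 48.01 w 66.9 F [ 0.2  1.5 -3.7] q [-0.35  0.45  0.03  1.16  0.01  0.38]
total [ 0.1406  0.4117 -0.0426] [-0.015  0.007 -1.427] rows 7 per [ 0.0201  0.0588 -0.0061] [-0.0022  0.001  -0.2039]
```

Request:
move_arm([
  [[0.02,0.058,0,0,0,-0.2,1],[0.02,0.058,0,0,0,-0.2,1],[0.02,0.058,0,0,0,-0.2,1],[0.02,0.058,-0.01,0,0,-0.2,1],[0.02,0.058,-0.01,0,0,-0.2,1],[0.018,0.052,-0.01,0,0,-0.2,1],[0.008,0.025,0,0,0,-0.1,1],[0,0,0,0,0,0,1]],
])

```text
clock: 13.12
eef_pos: [0.604, 0.0058, 0.1206]
tool_rot: [0.661, 0.75, 0.004, -0.002]
ft_force: [-0.7, 0.7, -3.5]
grip_width: 0.0667
```

```bash
python3 -c "
from h import *
need(611,11.5,65,5.2)"
```

```text
t 13.12 p [604.    5.8 120.6] jaw 7.20 w 66.7 F [-0.7  0.7 -3.5] q [0.   0.52 0.09 1.14 0.01 1.45]
total [ 0.0139  0.0113 -0.1112] [-0.018  0.005 -0.067] rows 2 per [ 0.007   0.0057 -0.0556] [-0.0092  0.0026 -0.0333]
```

Request:
move_arm([
  [[0.01,0.008,-0.03,-0.015,0,-0.06,1],[0.004,0.003,-0.03,0,0,0,1],[0,0,-0.03,0,0,0,1],[0,0,-0.02,0,0,0,1],[0,0,0,0,0,0,1]],
])

```text
clock: 13.53
eef_pos: [0.6098, 0.0117, 0.0614]
tool_rot: [0.671, 0.741, 0.0, 0.0]
ft_force: [-0.5, 0.7, -3.2]
grip_width: 0.0666
```

```bash
python3 -c "
from h import *
need(611,11.5,45,5.2)
c=snap('wrist','w10')
c=snap('scene','s10');comps(c,.031,.041,300,yr=(-.2,.2));comps(c,.07,.09,300,yr=(-.2,.2))"
```

```text
t 13.53 p [609.8  11.7  61.4] jaw 5.69 w 66.6 F [-0.5  0.7 -3.2] q [ 0.02  0.58  0.03  1.02 -0.    1.49]
total [ 0.0023 -0.0004 -0.0328] [ 0.     0.001 -0.016] rows 1 per [ 0.0023 -0.0004 -0.0328] [ 0.0005  0.0012 -0.0162]
px [259. 287.] n 1751 c 613.5 13.7 size 233.6 x 112.9 ang -82.7 z 37.0 hsv [113.   6. 189.]
px [263. 268.] n 903 c 603.5 37.4 size 92.3 x 90.4 ang 20.0 z 78.5 hsv [113.   6. 229.]
```

View pics/s10.png

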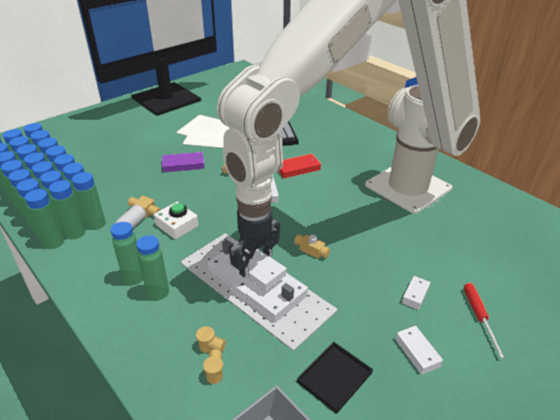

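Request:
move_arm([
  [[0.002,0,-0.016,0,0,-0.016,1],[0,0,-0.012,0,0,0,1],[0,0,-0.004,0,0,0,1],[0,0,0,0,0,0,1]],
])

```text
clock: 13.97
eef_pos: [0.6143, 0.0102, 0.0492]
tool_rot: [0.675, 0.737, 0.003, 0.004]
ft_force: [0.2, 0.3, -2.5]
grip_width: 0.0668
```

Request:
move_arm([
  [[0,0,-0.004,0,0,0,1],[0,0,-0.003,0,0,0,1]],
])

```text
clock: 14.13
eef_pos: [0.6148, 0.01, 0.0463]
tool_rot: [0.675, 0.737, 0.003, 0.004]
ft_force: [0.1, 0.1, -2.3]
grip_width: 0.0664
```

Request:
move_arm([
  [[-0.005,0.002,-0.003,0,0,0.015,1],[0,0,-0.003,0,0,0,1]],
])

```text
clock: 14.3
eef_pos: [0.6131, 0.0109, 0.0451]
tool_rot: [0.672, 0.74, 0.004, 0.005]
ft_force: [-5.3, 0.6, 14.2]
grip_width: 0.067
```

Request:
move_arm([
  [[0,0,-0.004,0,0,0,1],[0,0,0,0,0,0,1]],
])

```text
clock: 14.47
eef_pos: [0.6131, 0.011, 0.0461]
tool_rot: [0.672, 0.741, 0.005, 0.006]
ft_force: [0.5, 0.1, -3.2]
grip_width: 0.0667
```

```bash
python3 -c "
from h import *
need(611,11.5,44,5.2)"
```

```text
t 14.47 p [613.1  11.   46.1] jaw 5.57 w 66.7 F [ 0.5  0.1 -3.2] q [ 0.02  0.59  0.01  0.97 -0.    1.49]
total [-0.0041  0.001  -0.0042] [ 0.001  0.028 -0.012] rows 1 per [-0.0041  0.001  -0.0042] [ 0.0013  0.0284 -0.0122]
```

Request:
move_arm([
  [[0,0,0,0,0,0,-1],[0,0,0,0,0,0,-1],[0,0,0,0,0,0,-1],[0,0,0.03,0,0,0,-1],[0,0,0.06,0,0,0,-1],[-0.01,0,0.07,0,0,0,-1],[-0.04,-0.02,0.05,0,0,-0.1,-1],[-0.055,-0.055,0,0,0,-0.14,-1]],
])

```text
clock: 15.13
eef_pos: [0.5637, -0.0228, 0.1536]
tool_rot: [0.716, 0.698, 0.007, 0.006]
ft_force: [1.2, -1.2, 0.2]
grip_width: 0.0855
```

```bash
python3 -c "
from h import *
need(347,-265,120,-31.5)"
```

```text
t 15.13 p [563.7 -22.8 153.6] jaw -1.40 w 85.5 F [ 1.2 -1.2  0.2] q [-0.04  0.4  -0.    1.15  0.    1.55]
total [-0.4335 -0.4845 -0.0671] [ 0.009  0.036 -1.003] rows 8 per [-0.0542 -0.0606 -0.0084] [ 0.0011  0.0045 -0.1254]
```

Request:
move_arm([
  [[-0.054,-0.06,-0.002,0,0.004,-0.125,-1],[-0.054,-0.06,-0.002,0,0.004,-0.125,-1],[-0.054,-0.06,-0.002,0,0.004,-0.125,-1],[-0.054,-0.06,-0.01,0,0.004,-0.125,-1],[-0.054,-0.06,-0.01,0,0.004,-0.125,-1],[-0.054,-0.06,-0.01,0,0,-0.125,-1],[-0.04,-0.045,-0.01,0,0,-0.1,-1],[0,0,0,0,0,0,-1]],
])

```text
clock: 15.8
eef_pos: [0.3748, -0.2338, 0.1363]
tool_rot: [0.858, 0.514, 0.005, 0.012]
ft_force: [0.4, 0.4, -0.4]
grip_width: 0.0853
```

```bash
python3 -c "
from h import *
need(347,-265,120,-31.5)
c=snap('wrist','w11');comps(c,.015,.033,3000)
c=snap('scene','s11');comps(c,.053,.067,300,yr=(-.2,.2));comps(c,.031,.041,300,yr=(-.2,.2))
c=snap('side','d11');comps(c,.053,.067,300,yr=(-.2,.2));comps(c,.031,.041,300,yr=(-.2,.2))"
```

```text
t 15.80 p [ 374.8 -233.8  136.3] jaw -28.18 w 85.3 F [ 0.4  0.4 -0.4] q [-0.56  0.19 -0.36  1.   -0.    1.51]
total [-0.0556 -0.0624 -0.0325] [ 0.032  0.04  -0.11 ] rows 2 per [-0.0278 -0.0312 -0.0163] [ 0.0162  0.0198 -0.0552]
px [263. 248.] n 9091 c 348.1 -265.5 size 112.4 x 58.2 ang 58.5 z 24.3 hsv [114.   7. 190.]
px [255. 269.] n 1313 c 613.0 12.1 size 133.4 x 72.2 ang -84.7 z 61.0 hsv [114.   5. 233.]
px [258. 283.] n 1692 c 610.8 12.4 size 235.6 x 119.4 ang -86.2 z 37.0 hsv [114.   5. 233.]
px [272. 179.] n 300 c 577.8 98.2 size 146.5 x 79.3 ang 46.4 z 35.0 hsv [120.   6. 217.]
```

View pics/s11.png

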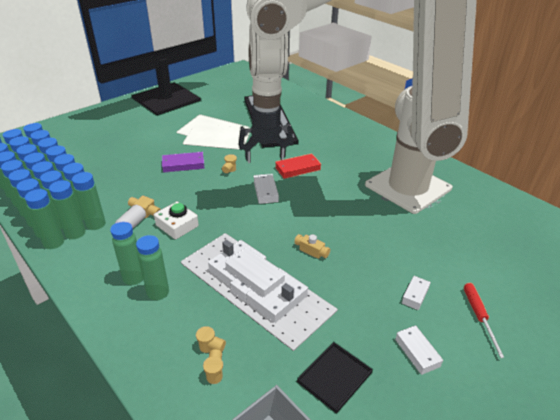

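Plate1 sits centred on the platform at (613,12), angle 5.3°. Plate2 is at (348,-265.5), 112 x 58.

Request:
move_arm([
  [[-0.027,-0.032,-0.01,0.015,0.02,-0.055,-1],[-0.026,-0.031,-0.03,0.015,0.02,-0.055,-1],[0,0,-0.05,0,0,0,-1],[0,0,-0.05,0,0,0,-1],[0,0,-0.02,0,0,0,-1],[0,0,0,0,0,0,-1]],
])

```text
clock: 16.45
eef_pos: [0.3633, -0.2618, 0.0585]
tool_rot: [0.867, 0.499, 0.006, 0.007]
ft_force: [-0.4, 0.2, -0.6]
grip_width: 0.0855
```

```bash
python3 -c "
from h import *
need(348,-265.4,8,-31.5)"
```

```text
t 16.45 p [ 363.3 -261.8   58.5] jaw -30.18 w 85.5 F [-0.4  0.2 -0.6] q [-0.63  0.3  -0.44  0.81  0.    1.47]
total [-0.0307 -0.0071 -0.1009] [ 0.012  0.032 -0.044] rows 2 per [-0.0153 -0.0036 -0.0505] [ 0.0061  0.0159 -0.0221]
```

Request:
move_arm([
  [[-0.03,-0.007,0,0.01,0.03,-0.04,-1],[0,0,0,0,0,0,-1]],
])

```text
clock: 16.62
eef_pos: [0.3495, -0.2638, 0.0584]
tool_rot: [0.871, 0.492, -0.0, -0.0]
ft_force: [-1.0, 0.1, -0.1]
grip_width: 0.0857
```

```bash
python3 -c "
from h import *
need(348,-265.4,8,-31.5)"
```

```text
t 16.62 p [ 349.5 -263.8   58.4] jaw -31.11 w 85.7 F [-1.   0.1 -0.1] q [-0.65  0.3  -0.45  0.83 -0.    1.47]
total [-0.0029 -0.0032 -0.1009] [-0.    -0.002 -0.013] rows 2 per [-0.0015 -0.0016 -0.0504] [-0.     -0.001  -0.0065]
```

Request:
move_arm([
  [[-0.003,-0.003,-0.02,0,0,-0.01,-1],[-0.001,0,-0.022,0,0,0,-1],[-0.001,0,-0.022,0,0,0,-1],[-0.001,0,-0.02,0,0,0,-1],[0,0,-0.012,0,0,0,-1],[0,0,0,0,0,0,-1]],
])

```text
clock: 17.12
eef_pos: [0.3516, -0.2678, 0.0121]
tool_rot: [0.872, 0.49, 0.002, 0.006]
ft_force: [0.0, 0.1, -0.9]
grip_width: 0.0855
```

```bash
python3 -c "
from h import *
need(348,-265.4,8,-31.5)"
```

```text
t 17.12 p [ 351.6 -267.8   12.1] jaw -31.30 w 85.5 F [ 0.   0.1 -0.9] q [-0.65  0.37 -0.5   0.69  0.    1.47]
total [-0.0072  0.0049 -0.0082] [ 0.014  0.019 -0.007] rows 1 per [-0.0072  0.0049 -0.0082] [ 0.0145  0.019  -0.0067]
```

Request:
move_arm([
  [[-0.007,0.005,-0.004,0.01,0.02,0,-1],[0,0,0,0,0,0,-1]],
])

```text
clock: 17.28
eef_pos: [0.3483, -0.2654, 0.0104]
tool_rot: [0.872, 0.49, -0.001, 0.001]
ft_force: [0.0, 0.8, 0.2]
grip_width: 0.0853
```

Request:
move_arm([
  [[0,0,0,0,0,0,1],[0,0,0,0,0,0,1],[0,0,0,0,0,0,1],[0,0,0,0,0,0,1],[0,0,0,0,0,0,1],[0,0,0,0,0,0,1]],
])

```text
clock: 17.78
eef_pos: [0.3495, -0.2661, 0.0122]
tool_rot: [0.872, 0.49, -0.0, 0.002]
ft_force: [0.2, -0.5, -3.2]
grip_width: 0.0569
```

```bash
python3 -c "
from h import *
need(348,-265.4,10,-31.5)"
```

```text
t 17.78 p [ 349.5 -266.1   12.2] jaw -31.29 w 56.9 F [ 0.2 -0.5 -3.2] q [-0.65  0.37 -0.5   0.7  -0.    1.47]
total [-0.0029  0.0014 -0.0043] [ 0.008  0.004 -0.007] rows 1 per [-0.0029  0.0014 -0.0043] [ 0.0081  0.0036 -0.007 ]
```

Request:
move_arm([
  [[0,0,0.03,0,0,0,1],[0,0,0.06,0,0,0,1],[0.01,0.01,0.07,0,0,0,1],[0.04,0.04,0.06,0,0,0.12,1],[0.05,0.055,0.03,0,0,0.12,1],[0.053,0.058,0.015,0,0,0.12,1],[0.053,0.058,0,0,0,0.12,1],[0.053,0.058,0,0,0,0.12,1]],
])

```text
clock: 18.45
eef_pos: [0.4741, -0.1228, 0.1488]
tool_rot: [0.785, 0.619, -0.004, -0.001]
ft_force: [0.5, -1.6, -3.0]
grip_width: 0.0568
```

```bash
python3 -c "
from h import *
need(613,11.3,130,5.4)"
```

```text
t 18.45 p [ 474.1 -122.8  148.8] jaw -13.50 w 56.8 F [ 0.5 -1.6 -3. ] q [-0.25  0.29 -0.19  1.1  -0.01  1.56]
total [ 0.2778  0.2683 -0.0376] [ 0.009 -0.012  0.63 ] rows 5 per [ 0.0556  0.0537 -0.0075] [ 0.0019 -0.0024  0.126 ]
```

Request:
move_arm([
  [[0.052,0.049,0,0,0,0.12,1],[0.052,0.049,0,0,0,0.12,1],[0.052,0.049,0,0,0,0.12,1],[0.052,0.049,0,0,0,0.12,1],[0.04,0.04,0,0,0,0.09,1],[0.012,0.012,0,0,0,0.03,1],[0,0,0,0,0,0,1]],
])

```text
clock: 19.03
eef_pos: [0.6119, 0.0162, 0.1454]
tool_rot: [0.668, 0.744, -0.004, -0.001]
ft_force: [-0.6, -0.1, -2.8]
grip_width: 0.0562
```

```bash
python3 -c "
from h import *
need(613,11.3,85,5.4)"
```

```text
t 19.03 p [611.9  16.2 145.4] jaw 6.12 w 56.2 F [-0.6 -0.1 -2.8] q [ 0.03  0.52  0.16  1.22 -0.    1.49]
total [ 0.0022 -0.0098 -0.1209] [ 0.008 -0.013 -0.024] rows 2 per [ 0.0011 -0.0049 -0.0604] [ 0.0039 -0.0063 -0.0121]
```

Request:
move_arm([
  [[0.001,-0.009,-0.02,0,-0.01,-0.02,1],[0,0,-0.03,0,0,0,1],[0,0,-0.03,0,0,0,1],[0,0,-0.025,0,0,0,1],[0,0,-0.01,0,0,0,1],[0,0,0,0,0,0,1]],
])

```text
clock: 19.53
eef_pos: [0.6061, 0.0074, 0.0833]
tool_rot: [0.675, 0.738, -0.006, -0.002]
ft_force: [-0.6, 0.1, -2.3]
grip_width: 0.0566
```

```bash
python3 -c "
from h import *
need(613,11.3,75,5.4)
c=snap('scene','s12')
c=snap('side','d12')"
```

```text
t 19.53 p [606.1   7.4  83.3] jaw 5.12 w 56.6 F [-0.6  0.1 -2.3] q [ 0.02  0.56  0.06  1.08 -0.01  1.5 ]
total [ 0.0139  0.0079 -0.0167] [ 0.013 -0.02   0.009] rows 1 per [ 0.0139  0.0079 -0.0167] [ 0.0129 -0.0197  0.0094]
```

View pics/s12.png

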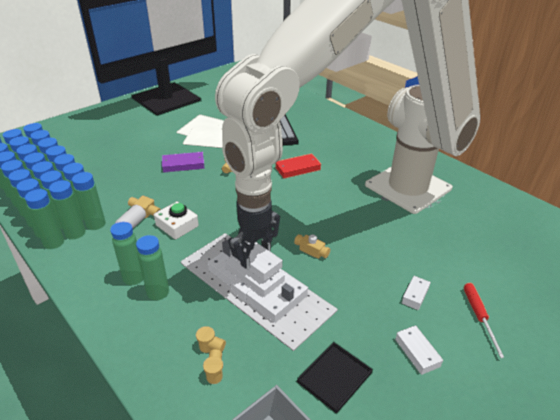

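Request:
move_arm([
  [[0.013,0.007,0,0.01,-0.02,0.009,1],[0,0,0,0,0,0,1],[0,0,-0.006,0,0,0,1],[0,0,0,0,0,0,1]],
])

```text
clock: 19.97
eef_pos: [0.6165, 0.0106, 0.0853]
tool_rot: [0.673, 0.739, 0.003, 0.004]
ft_force: [-0.0, -0.6, -3.0]
grip_width: 0.0568
```

```bash
python3 -c "
from h import *
need(613,11.3,72,5.4)"
```

```text
t 19.97 p [616.5  10.6  85.3] jaw 5.35 w 56.8 F [-0.  -0.6 -3. ] q [ 0.02  0.56  0.07  1.07 -0.    1.5 ]
total [-0.0069  0.0014 -0.0265] [0.002 0.019 0.002] rows 1 per [-0.0069  0.0014 -0.0265] [0.0015 0.0191 0.0017]
```

Request:
move_arm([
  [[-0.005,0.001,-0.01,0,0.01,0,1],[0,0,-0.01,0,0,0,1],[0,0,0,0,0,0,1]],
])

```text
clock: 20.22
eef_pos: [0.6147, 0.0114, 0.0757]
tool_rot: [0.673, 0.739, 0.002, 0.003]
ft_force: [0.6, -0.6, -2.4]
grip_width: 0.0569
```

```bash
python3 -c "
from h import *
need(613,11.3,72,5.4)"
```

```text
t 20.22 p [614.7  11.4  75.7] jaw 5.37 w 56.9 F [ 0.6 -0.6 -2.4] q [ 0.02  0.57  0.06  1.05 -0.    1.5 ]
total [-0.0033 -0.0002 -0.0074] [0.002 0.013 0.001] rows 1 per [-0.0033 -0.0002 -0.0074] [0.0015 0.0133 0.0011]
```

Request:
move_arm([
  [[-0.004,0,-0.004,0,0,0,1],[0,0,-0.004,0,0,0,1]],
])

```text
clock: 20.38
eef_pos: [0.6122, 0.0115, 0.0718]
tool_rot: [0.673, 0.74, 0.002, 0.003]
ft_force: [-7.1, 0.6, 13.8]
grip_width: 0.0568
```

Request:
move_arm([
  [[-0.001,0,-0.004,0,0,0,1],[0,0,-0.003,0,0,0,1]],
])

```text
clock: 20.55
eef_pos: [0.6122, 0.0115, 0.072]
tool_rot: [0.673, 0.74, 0.003, 0.004]
ft_force: [-2.5, -0.2, 4.1]
grip_width: 0.0569
```

Request:
move_arm([
  [[0,0,0,0,0,0,-1],[0,0,0,0,0,0,-1],[0,0,0,0,0,0,-1],[0,0,0.03,0,0,0,-1],[0,0,0.06,0,0,0,-1],[-0.005,0.01,0.06,0,0,0,-1],[-0.02,0.05,0.03,0,0,-0.06,-1],[-0.024,0.068,0,0,0,-0.08,-1]],
])

```text
clock: 21.22
eef_pos: [0.5888, 0.0712, 0.1642]
tool_rot: [0.704, 0.71, 0.003, 0.004]
ft_force: [-0.3, 0.5, -0.0]
grip_width: 0.0857
```

```bash
python3 -c "
from h import *
need(475.5,382,130,-18.4)"
```

```text
t 21.22 p [588.8  71.2 164.2] jaw 0.48 w 85.7 F [-0.3  0.5 -0. ] q [ 0.12  0.46  0.11  1.22 -0.    1.68]
total [-0.2265  0.6216 -0.0683] [ 0.008  0.018 -0.629] rows 9 per [-0.0252  0.0691 -0.0076] [ 0.0009  0.002  -0.0699]
```

Request:
move_arm([
  [[-0.026,0.074,0,0,0.002,-0.075,-1],[-0.026,0.074,0,0,0.002,-0.075,-1],[-0.026,0.074,0,0,0.002,-0.075,-1],[-0.026,0.074,-0.01,0,0.002,-0.075,-1],[-0.026,0.074,-0.01,0,0.002,-0.075,-1],[-0.026,0.074,-0.01,0,0.002,-0.075,-1],[-0.026,0.074,-0.01,0,0,-0.075,-1],[-0.026,0.06,-0.01,0,0,-0.07,-1]],
])

```text
clock: 21.88
eef_pos: [0.4841, 0.3721, 0.1445]
tool_rot: [0.813, 0.582, 0.007, 0.006]
ft_force: [-0.7, 0.7, 0.2]
grip_width: 0.0853
```

```bash
python3 -c "
from h import *
need(475.5,382,120,-18.4)"
```

```text
t 21.88 p [484.1 372.1 144.5] jaw -18.76 w 85.3 F [-0.7  0.7  0.2] q [ 0.66  0.5   0.13  1.19 -0.01  2.56]
total [-0.0172  0.0199 -0.049 ] [0.002 0.035 0.012] rows 1 per [-0.0172  0.0199 -0.049 ] [0.0022 0.0353 0.012 ]
```

Request:
move_arm([
  [[-0.01,0.006,-0.03,0,0.03,0.01,-1],[0,0,0,0,0,0,-1],[0,0,0,0,0,0,-1]],
])

```text
clock: 22.13
eef_pos: [0.4749, 0.3828, 0.1276]
tool_rot: [0.808, 0.589, 0.001, 0.0]
ft_force: [0.0, -0.3, 0.4]
grip_width: 0.0855
```

```bash
python3 -c "
from h import *
need(475.5,382,120,-18.4)
c=snap('wrist','w13');comps(c,.015,.033,2000)
c=snap('scene','s13');comps(c,.079,.09,300,yr=(-.2,.2));comps(c,.055,.065,100,yr=(-.2,.2));comps(c,.031,.041,300,yr=(-.2,.2))
c=snap('side','d13');comps(c,.079,.09,300,yr=(-.2,.2));comps(c,.031,.041,300,yr=(-.2,.2))"
```

```text
t 22.13 p [474.9 382.8 127.6] jaw -17.79 w 85.5 F [ 0.  -0.3  0.4] q [ 0.68  0.52  0.12  1.17 -0.    2.56]
total [ 0.0013 -0.0016 -0.0151] [-0.001  0.003 -0.02 ] rows 1 per [ 0.0013 -0.0016 -0.0151] [-0.0013  0.0026 -0.0203]
px [ 41. 248.] n 4058 c 299.7 429.3 size 193.7 x 25.4 ang 51.8 z 22.8 hsv [  1. 174. 205.]
px [278. 206.] n 7552 c 475.6 382.0 size 94.4 x 48.1 ang 71.8 z 24.4 hsv [114.   5. 252.]
px [255. 262.] n 953 c 612.1 12.6 size 114.3 x 60.3 ang -83.9 z 85.0 hsv [114.   6. 221.]
px [408. 180.] n 116 c 40.7 18.0 size 112.4 x 42.6 ang -68.9 z 60.5 hsv [ 21.5  29.  128. ]
px [255. 277.] n 352 c 613.7 11.9 size 133.4 x 70.4 ang -82.8 z 60.7 hsv [113.   7. 166.]
px [260. 287.] n 1487 c 611.8 13.3 size 232.4 x 114.3 ang -84.3 z 37.0 hsv [113.   6. 219.]
px [299. 170.] n 473 c 610.5 11.3 size 117.6 x 64.1 ang -84.2 z 82.8 hsv [120.   6. 218.]
px [298. 192.] n 814 c 602.8 10.1 size 231.8 x 113.5 ang -84.4 z 35.0 hsv [120.   6. 213.]
```

View pics/w13.png

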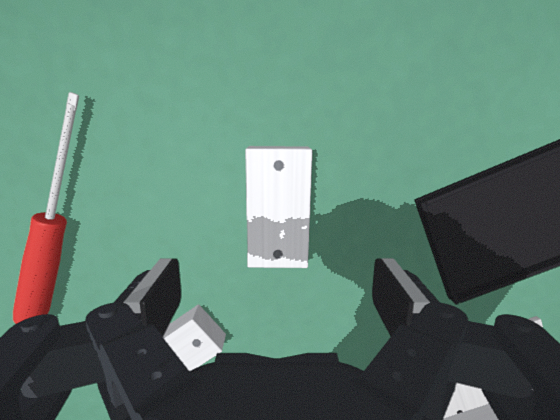

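View pics/s13.png

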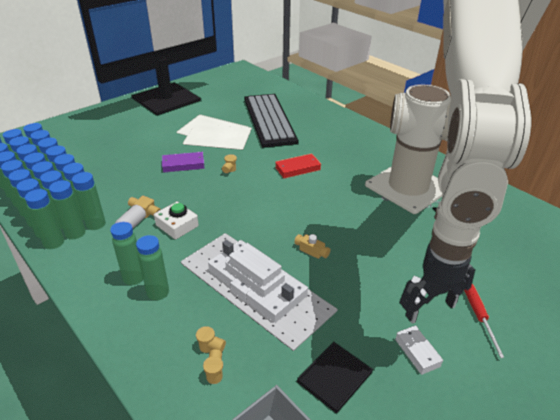

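Plate2 is on plate1. Plate3 appears in the wrist view at (278,206), 94 x 48, centred at (475.6, 382). I'll descend on it.

Request:
move_arm([
  [[0,0,-0.03,0,0,-0.01,-0.4],[0,-0.001,-0.04,0,0,0,-0.4],[0,-0.001,-0.04,0,0,0,-0.4],[0,-0.001,-0.04,0,0,0,-0.4],[0,0,-0.03,0,0,0,-0.4],[0,0,-0.01,0,0,0,-0.4],[0,0,0,0,0,0,-0.4]],
])

```text
clock: 22.87
eef_pos: [0.4867, 0.3714, 0.038]
tool_rot: [0.816, 0.578, 0.008, 0.001]
ft_force: [-0.6, -0.3, 0.4]
grip_width: 0.0598
```

```bash
python3 -c "
from h import *
need(475.6,382,11,-18.2)"
```

```text
t 22.87 p [486.7 371.4  38. ] jaw -19.33 w 59.8 F [-0.6 -0.3  0.4] q [ 0.65  0.6  -0.    0.95 -0.    2.56]
total [-0.0222  0.0213 -0.054 ] [-0.015  0.029  0.038] rows 1 per [-0.0222  0.0213 -0.054 ] [-0.0153  0.0286  0.0376]
```

Request:
move_arm([
  [[-0.02,0.02,0,-0.01,0.025,0.035,-0.4],[0,0,0,0,0,0,-0.4],[0,0,0,0,0,0,-0.4]],
])

```text
clock: 23.12
eef_pos: [0.4787, 0.3809, 0.0409]
tool_rot: [0.811, 0.585, 0.003, -0.001]
ft_force: [0.5, 1.0, -0.4]
grip_width: 0.0595
```

```bash
python3 -c "
from h import *
need(475.6,382,11,-18.2)"
```

```text
t 23.12 p [478.7 380.9  40.9] jaw -18.43 w 59.5 F [ 0.5  1.  -0.4] q [0.67 0.6  0.01 0.97 0.   2.56]
total [-0.0062  0.0022 -0.0599] [-0.008  0.007  0.008] rows 1 per [-0.0062  0.0022 -0.0599] [-0.0084  0.0068  0.0077]
```

Request:
move_arm([
  [[-0.007,0.003,-0.012,-0.008,0.006,0.008,-0.4],[0,0,-0.015,0,0,0,-0.4],[0,0,-0.015,0,0,0,-0.4],[0,0,-0.012,0,0,0,-0.4],[0,0,-0.006,0,0,0,-0.4],[0,0,0,0,0,0,-0.4]],
])

```text
clock: 23.62
eef_pos: [0.476, 0.3847, 0.011]
tool_rot: [0.809, 0.587, 0.003, 0.0]
ft_force: [-0.8, -0.3, 0.6]
grip_width: 0.0598
```

```bash
python3 -c "
from h import *
need(475.6,382,11,-18.2)"
```

```text
t 23.62 p [476.  384.7  11. ] jaw -18.07 w 59.8 F [-0.8 -0.3  0.6] q [ 0.68  0.64 -0.02  0.91 -0.    2.57]
total [-0.0009 -0.0054  0.0001] [-0.007  0.01  -0.004] rows 1 per [-0.0009 -0.0054  0.0001] [-0.0065  0.0095 -0.0044]
```

Request:
move_arm([
  [[-0.001,-0.005,0.001,0,0,0,-0.4],[0,0,0,0,0,0,-0.4],[0,0,0,0,0,0,1],[0,0,0,0,0,0,1],[0,0,0,0,0,0,1],[0,0,0,0,0,0,1],[0,0,0,0,0,0,1]],
])

```text
clock: 24.2
eef_pos: [0.4752, 0.3811, 0.0109]
tool_rot: [0.81, 0.587, 0.002, 0.0]
ft_force: [0.0, -0.5, -1.1]
grip_width: 0.0468
```

```bash
python3 -c "
from h import *
need(475.6,382,11,-18.2)"
```

```text
t 24.20 p [475.2 381.1  10.9] jaw -18.10 w 46.8 F [ 0.  -0.5 -1.1] q [ 0.68  0.64 -0.02  0.91 -0.    2.56]
total [0.0007 0.0017 0.0003] [-0.004  0.007 -0.003] rows 1 per [0.0007 0.0017 0.0003] [-0.0042  0.0075 -0.0032]
```

Request:
move_arm([
  [[0,0,0.03,0,0,0,1],[0,0,0.06,0,0,0,1],[0,-0.01,0.07,0,0,0,1],[0.01,-0.04,0.06,0,0,0.06,1],[0.02,-0.06,0.05,0,0,0.07,1],[0.026,-0.07,0.015,0,0,0.07,1],[0.026,-0.07,0,0,0,0.07,1],[0.026,-0.07,0,0,0,0.07,1]],
])

```text
clock: 24.87
eef_pos: [0.5244, 0.2209, 0.1561]
tool_rot: [0.746, 0.666, -0.001, 0.001]
ft_force: [0.7, -0.1, -1.7]
grip_width: 0.047
```

```bash
python3 -c "
from h import *
need(612.3,11,140,5.5)"
```

```text
t 24.87 p [524.4 220.9 156.1] jaw -6.53 w 47.0 F [ 0.7 -0.1 -1.7] q [ 0.4   0.43  0.04  1.18 -0.    2.08]
total [ 0.1758 -0.4198 -0.0322] [0.005 0.003 0.401] rows 6 per [ 0.0293 -0.07   -0.0054] [0.0008 0.0004 0.0668]
```

Request:
move_arm([
  [[0.029,-0.069,0,0,0,0.066,1],[0.029,-0.069,0,0,0,0.066,1],[0.029,-0.069,0,0,0,0.066,1],[0.029,-0.069,0,0,0,0.066,1],[0.025,-0.06,0,0,0,0.06,1],[0.012,-0.03,0,0,0,0.03,1],[0,0,0,0,0,0,1],[0,0,0,0,0,0,1]],
])

```text
clock: 25.53
eef_pos: [0.6044, 0.0198, 0.1567]
tool_rot: [0.681, 0.732, -0.0, 0.003]
ft_force: [-0.1, -0.1, -2.1]
grip_width: 0.0469
```

```bash
python3 -c "
from h import *
need(612.3,11,120,5.5)"
```

```text
t 25.53 p [604.4  19.8 156.7] jaw 4.12 w 46.9 F [-0.1 -0.1 -2.1] q [ 0.03  0.49  0.14  1.22 -0.    1.53]
total [ 0.0159 -0.0176 -0.0734] [0.007 0.008 0.046] rows 1 per [ 0.0159 -0.0176 -0.0734] [0.0074 0.0076 0.0461]
```

Request:
move_arm([
  [[0.016,-0.017,-0.02,0,0,0.044,1],[0,0,-0.02,0,0,0,1],[0,0,-0.025,0,0,0,1],[0,0,-0.02,0,0,0,1],[0,0,-0.01,0,0,0,1],[0,0,0,0,0,0,1],[0,0,0,0,0,0,1]],
])

```text
clock: 26.12
eef_pos: [0.6083, 0.0186, 0.1051]
tool_rot: [0.671, 0.742, -0.001, -0.0]
ft_force: [0.7, 0.3, -2.5]
grip_width: 0.0469
```

```bash
python3 -c "
from h import *
need(612.3,11,95,5.5)"
```

```text
t 26.12 p [608.3  18.6 105.1] jaw 5.76 w 46.9 F [ 0.7  0.3 -2.5] q [ 0.03  0.54  0.09  1.12 -0.    1.5 ]
total [ 0.0079 -0.0152 -0.0202] [ 0.002 -0.002 -0.009] rows 1 per [ 0.0079 -0.0152 -0.0202] [ 0.0016 -0.0024 -0.0086]
```

Request:
move_arm([
  [[0.008,-0.015,0,0,0,-0.008,1],[0,0,-0.002,0,0,0,1],[0,0,0,0,0,0,1]],
])

```text
clock: 26.37
eef_pos: [0.6129, 0.0119, 0.1051]
tool_rot: [0.672, 0.741, -0.0, 0.0]
ft_force: [0.3, -0.0, -1.9]
grip_width: 0.047
```

```bash
python3 -c "
from h import *
need(612.3,11,95,5.5)"
```

```text
t 26.37 p [612.9  11.9 105.1] jaw 5.60 w 47.0 F [ 0.3 -0.  -1.9] q [ 0.02  0.55  0.1   1.12 -0.    1.49]
total [-0.0012 -0.0018 -0.0203] [ 0.001 -0.    -0.003] rows 1 per [-0.0012 -0.0018 -0.0203] [ 0.0012 -0.0001 -0.0034]
```

Request:
move_arm([
  [[-0.002,-0.002,-0.008,0,0,0,1],[0,0,-0.006,0,0,0,1],[0,0,-0.004,0,0,0,1]],
])

```text
clock: 26.62
eef_pos: [0.6135, 0.0103, 0.0974]
tool_rot: [0.672, 0.74, 0.001, 0.002]
ft_force: [0.5, -0.1, -1.4]
grip_width: 0.0468
```

Request:
move_arm([
  [[0,0,-0.004,0,0,0,1],[0,0,-0.003,0,0,0,1]],
])

```text
clock: 26.78
eef_pos: [0.6135, 0.0101, 0.0947]
tool_rot: [0.672, 0.74, 0.001, 0.002]
ft_force: [-4.4, -0.4, 13.7]
grip_width: 0.0471
```

Request:
move_arm([
  [[0,0,0,0,0,0,-1],[0,0,0,0,0,0,-1],[0,0,0,0,0,0,-1],[0,0,0.03,0,0,0,-1],[0,0,0.06,0,0,0,-1],[-0.01,0.01,0.06,0,0,0.1,-1],[-0.03,0.03,0.02,0,0,0.22,-1],[-0.035,0.035,0,0,0,0.22,-1]],
])

```text
clock: 27.45
eef_pos: [0.5772, 0.0454, 0.1813]
tool_rot: [0.559, 0.829, 0.001, 0.003]
ft_force: [0.8, 0.7, 0.4]
grip_width: 0.0854
```

```bash
python3 -c "
from h import *
need(347.5,283.7,140,108)"
```

```text
t 27.45 p [577.2  45.4 181.3] jaw 21.97 w 85.4 F [0.8 0.7 0.4] q [ 0.08  0.42  0.1   1.25 -0.    1.27]
total [-0.4593  0.4766 -0.0826] [-0.005  0.013  2.868] rows 13 per [-0.0353  0.0367 -0.0064] [-0.0004  0.001   0.2206]
```

Request:
move_arm([
  [[-0.036,0.038,0,0,0,0.22,-1],[-0.036,0.038,0,0,0,0.22,-1],[-0.036,0.038,0,0,0,0.22,-1],[-0.036,0.038,0,0,0,0.22,-1],[-0.036,0.038,-0.01,0,0,0.22,-1],[-0.036,0.038,-0.01,0,0,0.22,-1],[-0.036,0.038,-0.01,0,0,0.22,-1],[-0.036,0.038,-0.01,0,0,0.22,-1]],
])

```text
clock: 28.12
eef_pos: [0.4308, 0.2034, 0.1665]
tool_rot: [0.111, 0.994, 0.008, 0.008]
ft_force: [-0.4, 0.1, -0.6]
grip_width: 0.0857
```

```bash
python3 -c "
from h import *
need(347.5,283.7,130,108)"
```

```text
t 28.12 p [430.8 203.4 166.5] jaw 77.26 w 85.7 F [-0.4  0.1 -0.6] q [ 0.44  0.23 -0.22  1.1   0.01  0.66]
total [-0.1667  0.1606 -0.0731] [-0.036  0.024  1.025] rows 5 per [-0.0333  0.0321 -0.0146] [-0.0072  0.0049  0.205 ]
```

Request:
move_arm([
  [[-0.034,0.032,-0.01,-0.005,0.004,0.2,-1],[-0.034,0.032,-0.01,-0.005,0.004,0.2,-1],[-0.034,0.032,-0.01,-0.005,0.004,0.2,-1],[-0.034,0.032,-0.01,-0.005,0.004,0.2,-1],[-0.02,0.018,-0.01,-0.005,0.004,0.15,-1],[0,0,0,0,0,0,-1],[0,0,0,0,0,0,-1]],
])

```text
clock: 28.7
eef_pos: [0.3456, 0.2831, 0.1414]
tool_rot: [-0.155, 0.988, 0.005, 0.002]
ft_force: [0.4, -0.1, 0.6]
grip_width: 0.0854
```

```bash
python3 -c "
from h import *
need(347.5,283.7,120,108)
c=snap('wrist','w14');comps(c,.015,.033,2000)
c=snap('scene','s14');comps(c,.103,.115,200,yr=(-.2,.2));comps(c,.079,.09,100,yr=(-.2,.2));comps(c,.031,.041,300,yr=(-.2,.2))
c=snap('side','d14');comps(c,.103,.115,200,yr=(-.2,.2))"
```

```text
t 28.70 p [345.6 283.1 141.4] jaw 107.81 w 85.4 F [ 0.4 -0.1  0.6] q [ 0.68  0.21 -0.32  1.04  0.01  0.37]
total [ 0.0039  0.0012 -0.0429] [-0.018  0.004  0.006] rows 1 per [ 0.0039  0.0012 -0.0429] [-0.0182  0.0041  0.0064]
px [439. 162.] n 4629 c 299.7 429.1 size 199.1 x 25.4 ang 51.1 z 23.5 hsv [  1. 173. 210.]
px [274. 206.] n 4584 c 348.4 283.9 size 76.2 x 40.1 ang 18.7 z 24.4 hsv [114.   5. 248.]
px [254. 254.] n 688 c 613.0 12.5 size 97.0 x 52.0 ang -84.4 z 109.0 hsv [114.   5. 235.]
px [408. 173.] n 122 c 42.2 13.6 size 112.9 x 41.2 ang -74.8 z 84.0 hsv [ 22.   27.  140.5]
px [257. 269.] n 299 c 611.4 14.0 size 113.7 x 61.7 ang -84.0 z 84.8 hsv [113.   7. 170.]
px [260. 287.] n 1482 c 611.4 12.9 size 233.5 x 115.2 ang -84.3 z 37.0 hsv [114.   5. 232.]
px [299. 163.] n 343 c 611.5 10.9 size 97.4 x 52.7 ang -84.6 z 106.8 hsv [120.   6. 220.]
```

View pics/w14.png

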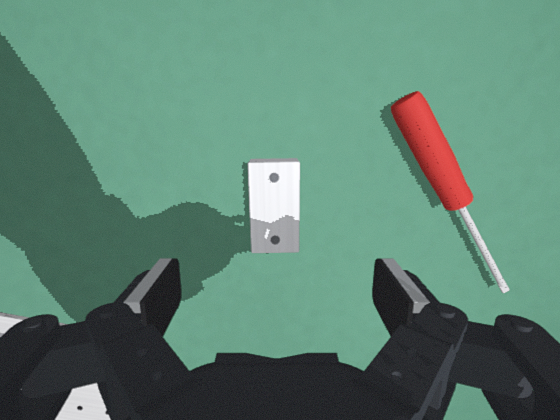

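Plate3 is seated at (613,12.5). Plate4 appears in the wrist view at (274,206), 76 x 40, centred at (348.4, 283.9).

Request:
move_arm([
  [[0.005,0.001,-0.03,-0.01,0,0.015,-0.4],[0,0,-0.04,0,0,0,-0.4],[0,0,-0.04,0,0,0,-0.4],[0,0,-0.04,0,0,0,-0.4],[0,0,-0.03,0,0,0,-0.4],[0,0,0,0,0,0,-0.4],[0,0,0,0,0,0,-0.4]],
])

```text
clock: 29.43
eef_pos: [0.3578, 0.2809, 0.0525]
tool_rot: [-0.149, 0.989, 0.004, 0.007]
ft_force: [-0.5, 0.2, 0.5]
grip_width: 0.0597
```

```bash
python3 -c "
from h import *
need(348.4,283.9,11,108.5)"
```

```text
t 29.43 p [357.8 280.9  52.5] jaw 107.13 w 59.7 F [-0.5  0.2  0.5] q [ 0.67  0.32 -0.43  0.8   0.    0.37]
total [-0.0189  0.006  -0.0829] [-0.02   0.025  0.046] rows 2 per [-0.0094  0.003  -0.0415] [-0.0101  0.0124  0.023 ]
```

Request:
move_arm([
  [[-0.018,0.006,-0.01,-0.018,0.02,0.04,-0.4],[0,0,-0.005,0,0,0,-0.4],[0,0,0,0,0,0,-0.4]],
])

```text
clock: 29.68
eef_pos: [0.3505, 0.2844, 0.0467]
tool_rot: [-0.158, 0.987, 0.001, 0.002]
ft_force: [-0.3, -0.4, 0.1]
grip_width: 0.0598
```

```bash
python3 -c "
from h import *
need(348.4,283.9,11,108.5)"
```

```text
t 29.68 p [350.5 284.4  46.7] jaw 108.23 w 59.8 F [-0.3 -0.4  0.1] q [ 0.68  0.33 -0.43  0.8  -0.    0.36]
total [-0.0042 -0.001  -0.0715] [-0.005  0.009  0.009] rows 1 per [-0.0042 -0.001  -0.0715] [-0.0052  0.0087  0.0088]
```

Request:
move_arm([
  [[-0.006,-0.001,-0.015,0,0.008,0.008,-0.4],[-0.001,0,-0.02,0,0,0,-0.4],[-0.001,0,-0.02,0,0,0,-0.4],[0,0,-0.012,0,0,0,-0.4],[0,0,-0.004,0,0,0,-0.4],[0,0,0,0,0,0,-0.4]],
])

```text
clock: 30.18
eef_pos: [0.3477, 0.2863, 0.0118]
tool_rot: [-0.162, 0.987, 0.003, 0.003]
ft_force: [-0.0, 0.0, -1.3]
grip_width: 0.0596
```

```bash
python3 -c "
from h import *
need(348.4,283.9,12,108.5)"
```

```text
t 30.18 p [347.7 286.3  11.8] jaw 108.62 w 59.6 F [-0.   0.  -1.3] q [ 0.69  0.39 -0.48  0.7   0.    0.36]
total [ 0.0014 -0.0048  0.0004] [-0.014  0.01  -0.004] rows 1 per [ 0.0014 -0.0048  0.0004] [-0.0145  0.0102 -0.0038]
```

Request:
move_arm([
  [[0,-0.003,0,0,0,0,-0.4],[0,0,0,0,0,0,1],[0,0,0,0,0,0,1],[0,0,0,0,0,0,1],[0,0,0,0,0,0,1],[0,0,0,0,0,0,1]],
])

```text
clock: 30.68
eef_pos: [0.3487, 0.2854, 0.0135]
tool_rot: [-0.162, 0.987, 0.004, 0.004]
ft_force: [0.9, 0.2, -1.5]
grip_width: 0.0388
```

```bash
python3 -c "
from h import *
need(612.5,12,150,5.5)"
```

```text
t 30.68 p [348.7 285.4  13.5] jaw 108.62 w 38.8 F [ 0.9  0.2 -1.5] q [ 0.68  0.38 -0.48  0.7   0.    0.36]
total [ 0.5277 -0.5468  0.273 ] [-0.025  0.     2.563] rows 11 per [ 0.048  -0.0497  0.0248] [-0.0022  0.      0.233 ]
```

Request:
move_arm([
  [[0,0,0.03,0,0,0,1],[0,0,0.06,0,0,0,1],[0.01,-0.01,0.07,0,0,0.1,1],[0.03,-0.03,0.06,0,0,0.2,1],[0.044,-0.046,0.045,0,0,0.22,1],[0.048,-0.05,0.03,0,0,0.22,1],[0.048,-0.05,0.015,0,0,0.22,1],[0.048,-0.05,0,0,0,0.22,1]],
])

```text
clock: 31.35
eef_pos: [0.4542, 0.1688, 0.172]
tool_rot: [-0.461, 0.887, -0.0, 0.001]
ft_force: [0.8, 0.2, -0.8]
grip_width: 0.0388
```

```bash
python3 -c "
from h import *
need(612.8,12,170,5.5)"
```

```text
t 31.35 p [454.2 168.8 172. ] jaw 144.95 w 38.8 F [ 0.8  0.2 -0.8] q [ 0.36  0.25 -0.17  1.15  0.   -0.6 ]
total [ 0.3171 -0.3137 -0.004 ] [-0.004  0.004  1.352] rows 6 per [ 0.0529 -0.0523 -0.0007] [-0.0007  0.0007  0.2253]
```

Request:
move_arm([
  [[0.048,-0.048,0,0,0,0.21,1],[0.048,-0.048,0,0,0,0.21,1],[0.048,-0.048,0,0,0,0.21,1],[0.048,-0.048,0,0,0,0.21,1],[0.048,-0.048,0,0,0,0.21,1],[0.044,-0.044,0,0,0,0.15,1],[0.02,-0.02,0,0,0,0.06,1],[0,0,0,0,0,0,1]],
])

```text
clock: 32.02
eef_pos: [0.6158, 0.0021, 0.1716]
tool_rot: [0.734, -0.679, 0.0, -0.003]
ft_force: [0.3, 0.2, -1.1]
grip_width: 0.0389
```

```bash
python3 -c "
from h import *
need(612.8,12,140,5.5)"
```

```text
t 32.02 p [615.8   2.1 171.6] jaw -175.48 w 38.9 F [ 0.3  0.2 -1.1] q [ 0.    0.5   0.2   1.27  0.   -1.65]
total [-0.0061  0.0197 -0.0632] [-0.007  0.008  0.033] rows 1 per [-0.0061  0.0197 -0.0632] [-0.0071  0.0076  0.0327]
```

Request:
move_arm([
  [[-0.006,0.02,-0.02,0,0,0.03,1],[0,0,-0.025,0,0,0,1],[0,0,-0.02,0,0,0,1],[0,0,-0.005,0,0,0,1],[0,0,0,0,0,0,1],[0,0,0,0,0,0,1]],
])

```text
clock: 32.52
eef_pos: [0.61, 0.0128, 0.133]
tool_rot: [0.738, -0.674, -0.002, -0.001]
ft_force: [-0.5, -0.0, -1.2]
grip_width: 0.0388
```

```bash
python3 -c "
from h import *
need(612.8,12,121,5.5)"
```

```text
t 32.52 p [610.   12.8 133. ] jaw -174.82 w 38.8 F [-0.5 -0.  -1.2] q [ 0.02  0.52  0.13  1.18  0.   -1.64]
total [ 0.0056 -0.0016 -0.0239] [-0.009 -0.003  0.011] rows 1 per [ 0.0056 -0.0016 -0.0239] [-0.0092 -0.0034  0.0106]
```

Request:
move_arm([
  [[0.004,-0.0016,-0.008,0,0,0.01,1],[0,0,-0.006,0,0,0,1],[0,0,-0.002,0,0,0,1],[0,0,0,0,0,0,1]],
])

```text
clock: 32.85
eef_pos: [0.6128, 0.0129, 0.1262]
tool_rot: [0.741, -0.672, -0.001, -0.002]
ft_force: [-0.3, -0.7, -0.9]
grip_width: 0.0388
```

```bash
python3 -c "
from h import *
need(612.8,12,121,5.5)"
```

```text
t 32.85 p [612.8  12.9 126.2] jaw -174.43 w 38.8 F [-0.3 -0.7 -0.9] q [ 0.02  0.53  0.13  1.17  0.01 -1.65]
total [-0.0001 -0.0017 -0.0104] [-0.01   0.002 -0.002] rows 1 per [-0.0001 -0.0017 -0.0104] [-0.0097  0.0022 -0.0022]
```

Request:
move_arm([
  [[0,-0.001,-0.005,0,0,0,1],[0,0,-0.004,0,0,0,1]],
])

```text
clock: 33.02
eef_pos: [0.6135, 0.0123, 0.1224]
tool_rot: [0.741, -0.672, -0.001, -0.003]
ft_force: [-0.2, 0.5, -2.0]
grip_width: 0.0392
```

Request:
move_arm([
  [[0,0,-0.004,0,0,0,1],[0,0,-0.003,0,0,0,1]],
])

```text
clock: 33.18
eef_pos: [0.6137, 0.0123, 0.1207]
tool_rot: [0.741, -0.672, -0.0, -0.004]
ft_force: [-4.1, 1.2, 13.2]
grip_width: 0.0386
```

Request:
move_arm([
  [[0,0,0,0,0,0,-0.4],[0,0,0,0,0,0,-0.4],[0,0,0,0,0,0,-0.4],[0,0,0.03,0,0,0,-0.4],[0,0,0.06,0,0,0,-0.4],[-0.02,0,0.05,0,0,0,-0.4],[-0.06,0,0,0,0,0.1,-0.4],[-0.075,0,0,0,0,0.12,-0.4]],
])

```text
clock: 33.85
eef_pos: [0.5405, 0.012, 0.1915]
tool_rot: [0.779, -0.627, 0.002, -0.005]
ft_force: [0.0, -0.1, -0.7]
grip_width: 0.0598
```

```bash
python3 -c "
from h import *
need(425.5,15,170,24)"
```

```text
t 33.85 p [540.5  12.  191.5] jaw -167.68 w 59.8 F [ 0.  -0.1 -0.7] q [ 0.02  0.34  0.01  1.23  0.01 -1.77]
total [-0.2301  0.006  -0.043 ] [-0.012  0.016  0.389] rows 3 per [-0.0767  0.002  -0.0143] [-0.004   0.0053  0.1298]
```

Request:
move_arm([
  [[-0.07,0.002,0,-0.003,0.004,0.13,-0.4],[-0.07,0.002,0,-0.003,0.004,0.13,-0.4],[-0.06,0.002,0,-0.003,0.004,0.1,-0.4],[0,0,0,0,0,0,-0.4],[0,0,0,0,0,0,-0.4]],
])

```text
clock: 34.27
eef_pos: [0.4301, 0.0148, 0.1921]
tool_rot: [0.838, -0.546, 0.0, -0.001]
ft_force: [0.7, 0.5, 0.1]
grip_width: 0.0598
```

```bash
python3 -c "
from h import *
need(425.5,15,170,24)
c=snap('wrist','w15');comps(c,.028,.04,500);comps(c,.042,.056,300)
c=snap('scene','s15');comps(c,.127,.14,100,yr=(-.2,.2));comps(c,.103,.115,100,yr=(-.2,.2));comps(c,.031,.041,300,yr=(-.2,.2))
c=snap('side','d15');comps(c,.127,.14,100,yr=(-.2,.2))"
```

```text
t 34.27 p [430.1  14.8 192.1] jaw -156.24 w 59.8 F [0.7 0.5 0.1] q [ 0.03  0.13 -0.26  1.17  0.   -1.95]
total [-0.0093  0.0004 -0.0442] [-0.004  0.003  0.008] rows 1 per [-0.0093  0.0004 -0.0442] [-0.0038  0.0028  0.008 ]
px [115. 117.] n 13672 c 606.0 15.2 size 226.7 x 111.4 ang -86.6 z 36.4 hsv [114.   6. 216.]
px [281. 190.] n 2266 c 426.0 13.8 size 92.1 x 30.0 ang -76.4 z 33.8 hsv [ 20. 115. 205.]
px [116. 112.] n 1290 c 578.7 7.6 size 129.9 x 2.2 ang -84.4 z 49.2 hsv [114.   8. 129.]
px [281. 197.] n 407 c 426.5 13.6 size 18.9 x 18.6 ang -66.9 z 50.2 hsv [120.   3. 222.]
px [ 65. 216.] n 353 c 595.0 108.1 size 29.4 x 14.5 ang -51.6 z 49.3 hsv [109.  19.  56.]
px [413. 159.] n 164 c 40.0 17.9 size 112.4 x 42.4 ang -69.0 z 133.6 hsv [ 22.  27. 142.]
px [125. 242.] n 141 c 821.2 -184.4 size 50.2 x 25.4 ang -6.2 z 132.8 hsv [ 70. 109. 144.]
px [254. 246.] n 480 c 613.6 14.6 size 80.2 x 42.9 ang -85.0 z 132.9 hsv [114.   5. 236.]
px [150. 256.] n 153 c 802.6 -107.2 size 50.6 x 32.0 ang -18.0 z 134.2 hsv [ 70. 109. 143.]
px [412. 166.] n 139 c 38.0 12.4 size 119.4 x 48.0 ang -75.5 z 109.2 hsv [ 22.  27. 142.]
px [255. 259.] n 246 c 613.5 12.9 size 94.8 x 50.0 ang -83.5 z 109.0 hsv [113.    7.  166.5]
px [260. 287.] n 1497 c 612.1 13.0 size 234.6 x 114.7 ang -83.2 z 37.0 hsv [113.   5. 234.]
px [299. 155.] n 229 c 610.5 14.3 size 79.4 x 43.9 ang -85.3 z 130.8 hsv [120.   6. 217.]
px [114. 267.] n 104 c 30.1 -46.1 size 67.4 x 12.1 ang 33.7 z 134.2 hsv [ 21.   28.  116.5]
```

View pics/w15.png

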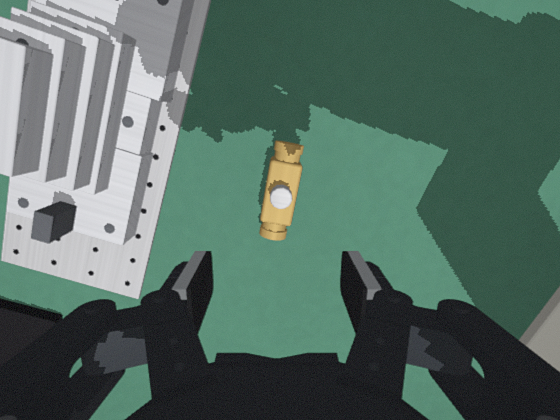

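View pics/s15.png

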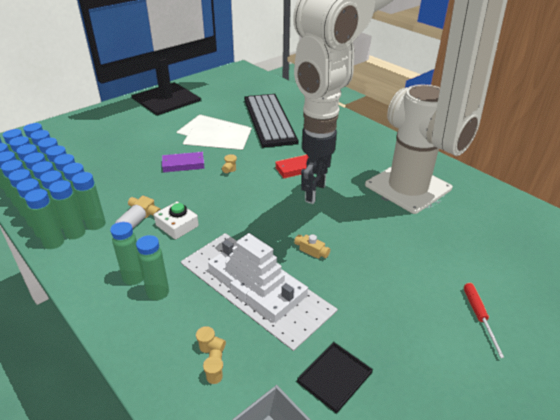

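The wrist view shows the valve along -76.4°, cap at pixel (281,197), world (426.5, 13.6). Plate4 is seated at about (612, 14.5). I'll align to the valve.

Request:
move_arm([
  [[-0.004,-0.002,-0.04,0,0,-0.17,-0.4],[0,0,-0.05,0,0,-0.17,-0.4],[0,0,-0.05,0,0,0,-0.4],[0,0,-0.04,0,0,0,-0.4],[0,0,-0.02,0,0,0,-0.4],[0,0,0,0,0,0,-0.4],[0,0,0,0,0,0,-0.4]],
])

```text
clock: 35.0
eef_pos: [0.4422, 0.0136, 0.0891]
tool_rot: [0.782, -0.624, 0.005, -0.005]
ft_force: [-0.1, 0.0, 0.2]
grip_width: 0.0598
```

```bash
python3 -c "
from h import *
need(426.3,13.6,75,13.6)
c=snap('wrist','w16');comps(c,.028,.04,500);comps(c,.042,.056,300)"
```

```text
t 35.00 p [442.2  13.6  89.1] jaw -167.16 w 59.8 F [-0.1  0.   0.2] q [ 0.03  0.25 -0.41  0.89  0.   -1.76]
total [-0.0318  0.     -0.0282] [-0.002  0.026  0.025] rows 1 per [-0.0318  0.     -0.0282] [-0.0022  0.026   0.0252]
px [ 64. 147.] n 20811 c 578.8 17.8 size 216.5 x 61.5 ang -89.4 z 36.4 hsv [114.   6. 203.]
px [301. 229.] n 4722 c 425.9 13.7 size 92.3 x 30.0 ang -76.9 z 33.8 hsv [ 20. 123. 134.]
px [ 33. 162.] n 4521 c 578.5 7.7 size 130.4 x 3.6 ang -84.3 z 49.3 hsv [113.   8. 129.]
px [303. 245.] n 973 c 426.3 13.3 size 19.2 x 19.2 ang 33.1 z 50.2 hsv [120.   3. 217.]
px [  8. 329.] n 726 c 593.2 110.5 size 27.4 x 9.1 ang -67.6 z 48.5 hsv [110.  18.  57.]
```

Request:
move_arm([
  [[-0.03,0,0,0,0.02,0.02,-0.4],[0,0,0,0,0,0,-0.4],[0,0,0,0,0,0,-0.4]],
])

```text
clock: 35.3
eef_pos: [0.4287, 0.0136, 0.0912]
tool_rot: [0.785, -0.619, 0.002, -0.002]
ft_force: [-0.5, 0.4, 0.5]
grip_width: 0.06
```

```bash
python3 -c "
from h import *
need(426.1,13.5,14,13.3)"
```

```text
t 35.30 p [428.7  13.6  91.2] jaw -166.51 w 60.0 F [-0.5  0.4  0.5] q [ 0.03  0.23 -0.43  0.9   0.   -1.78]
total [-0.0051 -0.0003 -0.1544] [-0.002  0.012 -0.006] rows 2 per [-0.0026 -0.0001 -0.0772] [-0.0012  0.006  -0.0031]
```

Request:
move_arm([
  [[-0.006,0,-0.02,0,0.01,0,-0.4],[-0.001,0,-0.024,0,0,0,-0.4],[-0.001,0,-0.026,0,0,0,-0.4],[-0.001,0,-0.026,0,0,0,-0.4],[-0.001,0,-0.02,0,0,0,-0.4],[0,0,-0.01,0,0,0,-0.4],[0,0,0,0,0,0,-0.4]],
])

```text
clock: 35.88
eef_pos: [0.4257, 0.0138, 0.0277]
tool_rot: [0.785, -0.619, 0.004, -0.004]
ft_force: [0.0, 0.2, 0.4]
grip_width: 0.0599
```

```bash
python3 -c "
from h import *
need(426.1,13.5,14,13.3)"
```

```text
t 35.88 p [425.7  13.8  27.7] jaw -166.50 w 59.9 F [0.  0.2 0.4] q [ 0.03  0.32 -0.52  0.72  0.   -1.77]
total [ 0.0008 -0.0006 -0.0275] [-0.003  0.021 -0.007] rows 1 per [ 0.0008 -0.0006 -0.0275] [-0.0032  0.0215 -0.0066]
```

Request:
move_arm([
  [[0,0,-0.015,0,0.018,0,-0.4],[0,0,-0.012,0,0,0,-0.4],[0,0,0,0,0,0,-0.4],[0,0,0,0,0,0,-0.4]],
])

```text
clock: 36.22
eef_pos: [0.4268, 0.0138, 0.0138]
tool_rot: [0.785, -0.619, 0.001, -0.002]
ft_force: [-0.2, -0.5, -0.0]
grip_width: 0.06
```

```bash
python3 -c "
from h import *
need(426.1,13.5,14,13.3)"
```

```text
t 36.22 p [426.8  13.8  13.8] jaw -166.50 w 60.0 F [-0.2 -0.5 -0. ] q [ 0.03  0.35 -0.53  0.69  0.   -1.78]
total [-0.0013 -0.0007  0.0005] [-0.003  0.006 -0.007] rows 1 per [-0.0013 -0.0007  0.0005] [-0.0034  0.0055 -0.0066]
```

Request:
move_arm([
  [[0,0,0,0,0,0,1],[0,0,0,0,0,0,1],[0,0,0,0,0,0,1],[0,0,0,0,0,0,1],[0,0,0,0,0,0,1],[0,0,0,0,0,0,1]],
])

```text
clock: 36.72
eef_pos: [0.427, 0.0138, 0.0144]
tool_rot: [0.785, -0.619, 0.001, -0.002]
ft_force: [0.2, 0.0, -0.4]
grip_width: 0.0292
```

Request:
move_arm([
  [[0,0,0.02,0,0,0,1],[0,0,0.05,0,0,0,1],[0,0,0.075,0,0,0,1],[0,0,0.075,0,0,0,1],[0,0,0.075,0,0,0,1],[0,0,0.06,0,0,0,1],[0,0,0,0,0,0,1]],
])

```text
clock: 37.3
eef_pos: [0.4182, 0.0136, 0.1947]
tool_rot: [0.785, -0.619, -0.005, 0.003]
ft_force: [2.3, 0.1, -3.5]
grip_width: 0.0292
```

```bash
python3 -c "
from h import *
need(612.3,13.8,185,5.5)
c=snap('wrist','w17')"
```

```text
t 37.30 p [418.2  13.6 194.7] jaw -166.50 w 29.2 F [ 2.3  0.1 -3.5] q [ 0.03  0.12 -0.27  1.19  0.   -1.78]
total [ 0.3882  0.0005 -0.0193] [-0.004 -0.024 -0.266] rows 5 per [ 0.0776  0.0001 -0.0039] [-0.0008 -0.0048 -0.0533]
```

View pics/w17.png

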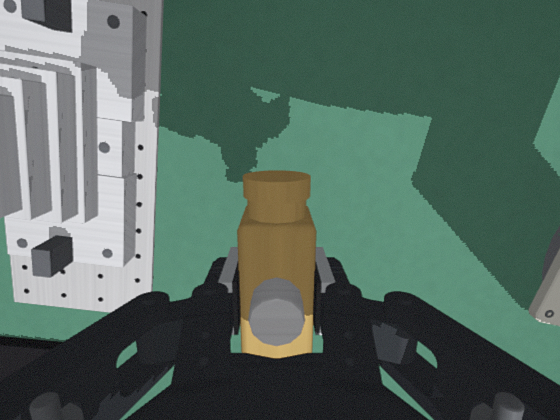

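The valve is gripped upright. Next, carry it over the stack.

Request:
move_arm([
  [[0.04,0,0,0,0,-0.05,1],[0.07,0,0,0,0,-0.06,1],[0.07,0,0,0,-0.003,-0.06,1],[0.07,0,0,0,-0.003,-0.05,1],[0.06,0,0,0,0,-0.02,1],[0.03,0,0,0,0,-0.01,1],[0,0,0,0,0,0,1],[0,0,0,0,0,0,1]],
])

```text
clock: 38.02
eef_pos: [0.583, 0.0132, 0.174]
tool_rot: [0.741, -0.671, -0.016, 0.012]
ft_force: [-0.9, 0.9, -3.4]
grip_width: 0.0291
```

```bash
python3 -c "
from h import *
need(612.3,13.8,165,5.5)
c=snap('scene','s18');comps(c,.127,.14,100,yr=(-.2,.2),xr=(.5,.75));comps(c,.031,.041,300,yr=(-.2,.2))
"
```

```text
t 38.02 p [583.   13.2 174. ] jaw -174.37 w 29.1 F [-0.9  0.9 -3.4] q [ 0.02  0.47  0.16  1.3   0.   -1.65]
total [ 0.0586  0.0011 -0.018 ] [-0.007 -0.077 -0.004] rows 1 per [ 0.0586  0.0011 -0.018 ] [-0.007  -0.0769 -0.0042]
px [254. 246.] n 482 c 613.8 14.2 size 77.2 x 44.8 ang -86.5 z 132.9 hsv [113.   7. 158.]
px [260. 287.] n 1486 c 613.0 13.2 size 234.9 x 114.3 ang -82.7 z 37.0 hsv [113.   6. 217.]
```

View pics/s18.png

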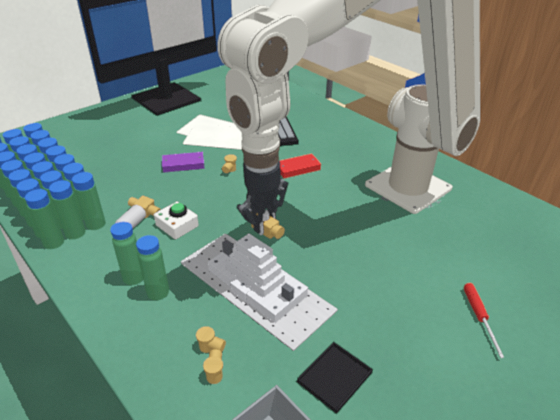

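Request:
move_arm([
  [[0.025,0,0.01,0,-0.04,0,1],[0.025,0.001,0,0,-0.035,0,1],[0,0,0,0,0,0,1],[0,0,0,0,0,0,1]],
])

```text
clock: 38.4
eef_pos: [0.6051, 0.0138, 0.177]
tool_rot: [0.741, -0.671, -0.003, 0.0]
ft_force: [0.8, 0.2, -3.8]
grip_width: 0.0289
```

```bash
python3 -c "
from h import *
need(612.3,13.8,155,5.5)"
```

```text
t 38.40 p [605.1  13.8 177. ] jaw -174.35 w 28.9 F [ 0.8  0.2 -3.8] q [ 0.02  0.49  0.19  1.28  0.   -1.65]
total [ 0.0144  0.     -0.044 ] [-0.007 -0.009 -0.005] rows 1 per [ 0.0144  0.     -0.044 ] [-0.0066 -0.0088 -0.0051]
```

Request:
move_arm([
  [[0.016,0,-0.01,0,0,0,1],[0,0,-0.015,0,0,0,1],[0,0,-0.012,0,0,0,1],[0,0,-0.006,0,0,0,1],[0,0,0,0,0,0,1]],
])

```text
clock: 38.82
eef_pos: [0.6132, 0.0139, 0.1547]
tool_rot: [0.741, -0.671, -0.002, -0.0]
ft_force: [-0.5, -1.2, -3.6]
grip_width: 0.0295
```

```bash
python3 -c "
from h import *
need(612.3,13.8,148,5.5)"
```

```text
t 38.82 p [613.2  13.9 154.7] jaw -174.33 w 29.5 F [-0.5 -1.2 -3.6] q [ 0.02  0.51  0.18  1.24  0.   -1.65]
total [-0.0017 -0.0002 -0.0133] [-0.007 -0.006 -0.006] rows 1 per [-0.0017 -0.0002 -0.0133] [-0.0067 -0.0059 -0.0055]
```

Request:
move_arm([
  [[-0.001,0,-0.007,0,0,0,1],[0,0,-0.006,0,0,0,1],[0,0,-0.004,0,0,0,1]],
])

```text
clock: 39.07
eef_pos: [0.6126, 0.0139, 0.1464]
tool_rot: [0.741, -0.671, -0.002, -0.0]
ft_force: [-5.1, 0.4, 13.3]
grip_width: 0.0292
```

Request:
move_arm([
  [[0,0,-0.004,0,0,0,1],[0,0,-0.002,0,0,0,1]],
])

```text
clock: 39.23
eef_pos: [0.6128, 0.0139, 0.1465]
tool_rot: [0.741, -0.671, -0.001, -0.001]
ft_force: [0.9, 0.2, -3.5]
grip_width: 0.0293
```

Request:
move_arm([
  [[0,0,0,0,0,0,-0.4],[0,0,0,0,0,0,-0.4],[0,0,0,0,0,0,-0.4],[0,0,0.03,0,0,0,-0.4],[0,0,0.06,0,0,0,-0.4],[0,0,0.07,0,0,0,-0.4],[-0.04,-0.02,0.03,0,0,0,-0.4],[-0.05,-0.06,0,0,0,0,0]],
])

```text
clock: 39.9
eef_pos: [0.5712, -0.0226, 0.244]
tool_rot: [0.744, -0.669, 0.0, -0.004]
ft_force: [0.8, -1.2, -0.0]
grip_width: 0.0493
```

```bash
python3 -c "
from h import *
need(480,-150,200,10)
c=snap('scene','s19');comps(c,.127,.14,100,yr=(-.2,.2),xr=(.5,.75));comps(c,.031,.041,300,yr=(-.2,.2));comps(c,.16,.175,50,yr=(-.2,.2),xr=(.5,.75));comps(c,.176,.19,20,yr=(-.2,.2),xr=(.5,.75))
c=snap('side','d19');comps(c,.031,.041,300,yr=(-.2,.2))"
```

```text
t 39.90 p [571.2 -22.6 244. ] jaw -173.94 w 49.3 F [ 0.8 -1.2 -0. ] q [-0.04  0.38  0.2   1.39  0.01 -1.72]
total [-0.1824 -0.2549 -0.0881] [-0.01   0.009  0.131] rows 4 per [-0.0456 -0.0637 -0.022 ] [-0.0026  0.0023  0.0328]
px [251. 250.] n 180 c 626.9 15.6 size 78.2 x 21.1 ang -78.4 z 132.9 hsv [110.   8. 157.]
px [260. 287.] n 1489 c 611.9 13.1 size 233.6 x 114.4 ang -83.7 z 37.1 hsv [113.   6. 227.]
px [255. 236.] n 332 c 613.5 15.0 size 93.8 x 31.4 ang -82.7 z 166.1 hsv [ 21. 119. 204.]
px [254. 229.] n 61 c 613.3 16.2 size 18.6 x 17.3 ang 50.3 z 182.4 hsv [113.   4. 215.]
px [298. 192.] n 815 c 604.7 10.6 size 234.0 x 112.7 ang -86.1 z 35.0 hsv [120.   6. 198.]
```

View pics/s19.png

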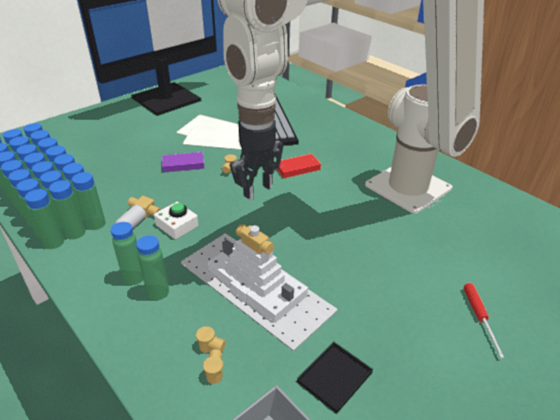

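View pics/d19.png

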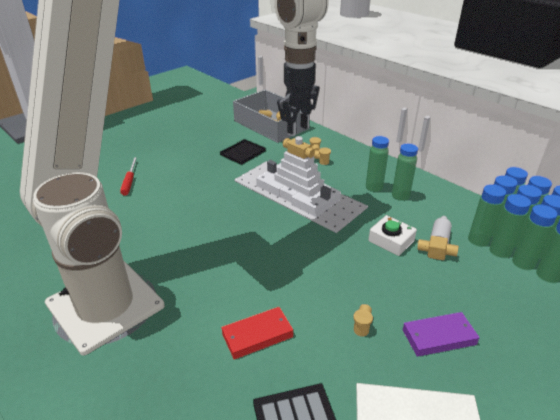

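All is stacked, with the cap at (254,229), z 182, and both extensions closed. On to the start button with the gripper shut.

```bash
python3 -c "
from h import *
for n in ['s19','d19']:
    c=dict(np.load('/tmp/%s.npz'%n)); p=cloud(c);h=cv2.cvtColor(c['pixels'],cv2.COLOR_RGB2HSV)
    m=(h[...,0]>50)&(h[...,0]<80)&(h[...,1]>120)&(abs(p[...,0]-.621)<.04)&(abs(p[...,1]+.303)<.04)
    q=p[m];print(m.sum(),q.mean(0),q[:,2].max(),np.percentile(q[:,2],[10,50,90]), q.min(0),q.max(0))
need(615,-300,150,5.5)
"
```

```text
96 [ 0.6265383  -0.29612577  0.06091848] 0.06607650486169148 [0.05588921 0.06165244 0.06467577] [ 0.60999446 -0.31262161  0.05174943] [ 0.64086788 -0.28241725  0.0660765 ]
109 [ 0.61829383 -0.30468988  0.05930843] 0.06455384394513097 [0.05451622 0.05994617 0.06248177] [ 0.60457793 -0.31967953  0.05190357] [ 0.63730724 -0.2852988   0.06455384]
t 40.00 p [566.8 -27.5 242.6] jaw -174.40 w 42.6 F [0.6 0.5 0.1] q [-0.05  0.38  0.19  1.39  0.   -1.72]
total [ 0.0965 -0.5449 -0.1851] [-0.005 -0.002 -0.003] rows 8 per [ 0.0121 -0.0681 -0.0231] [-0.0006 -0.0002 -0.0004]
```

Request:
move_arm([
  [[0.012,-0.07,-0.01,0,0,0,1],[0.012,-0.07,-0.015,0,0,0,1],[0.012,-0.07,-0.02,0,0,0,1],[0.012,-0.07,-0.02,0,0,0,1],[0.012,-0.07,-0.02,0,0,0,1],[0.012,-0.07,-0.02,0,0,0,1],[0.012,-0.07,-0.01,0,0,0,1],[0.01,-0.03,0,0,0,0,1]],
])

```text
clock: 40.67
eef_pos: [0.6172, -0.2938, 0.1848]
tool_rot: [0.744, -0.669, 0.002, -0.005]
ft_force: [0.1, 0.6, -0.5]
grip_width: -0.0
```

Request:
move_arm([
  [[0,0,0,0,0,0,1],[0,0,0,0,0,0,1]],
])

```text
clock: 40.83
eef_pos: [0.6173, -0.2985, 0.1816]
tool_rot: [0.741, -0.671, 0.001, -0.005]
ft_force: [-0.2, 0.9, -0.3]
grip_width: 0.0
```

```bash
python3 -c "
from h import *
need(622,-301,120,5.5)
c=snap('wrist','w20');p=cloud(c);h=cv2.cvtColor(c['pixels'],cv2.COLOR_RGB2HSV)
m=(h[...,0]>50)&(h[...,0]<80)&(h[...,1]>120)&(abs(p[...,0]-.621)<.04)&(abs(p[...,1]+.303)<.04)&(p[...,2]>.05)
q=p[m];print(m.sum(),q.mean(0),np.percentile(q[:,2],[10,50,90]), q.min(0),q.max(0))
c=snap('scene','s20');comps(c,.031,.041,300,yr=(-.2,.2));comps(c,.176,.19,20,yr=(-.2,.2),xr=(.5,.75))
"
```

```text
t 40.83 p [ 617.3 -298.5  181.6] jaw -174.29 w 0.0 F [-0.2  0.9 -0.3] q [-0.45  0.65  0.47  1.39  0.01 -2.12]
total [ 0.0095 -0.0051 -0.1233] [-0.009  0.015 -0.007] rows 2 per [ 0.0047 -0.0025 -0.0616] [-0.0047  0.0077 -0.0035]
845 [ 0.62261563 -0.30826665  0.06164362] [0.05987994 0.06216063 0.06315512] [ 0.6079472  -0.31940674  0.05156999] [ 0.64168443 -0.28732411  0.06432313]
px [260. 287.] n 1494 c 612.4 13.2 size 234.7 x 113.8 ang -83.1 z 37.1 hsv [114.   5. 234.]
px [254. 229.] n 60 c 613.0 16.7 size 18.7 x 17.2 ang -11.9 z 182.1 hsv [113.    4.  211.5]
```

View pics/w20.png

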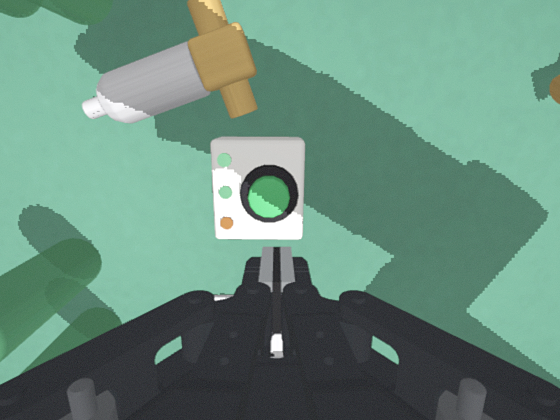

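The button is at wrist pixel (269,196), world (624,-303), with its top at about z 63. The setup is still closed. Now press.

Request:
move_arm([
  [[0.009,-0.008,-0.03,0,0.01,0,1],[0.002,-0.001,-0.05,0,0,0,1],[0,0,-0.05,0,0,0,1],[0,0,-0.04,0,0,0,1],[0,0,-0.01,0,0,0,1],[0,0,0,0,0,0,1],[0,0,0,0,0,0,1]],
])

```text
clock: 41.52
eef_pos: [0.6265, -0.292, 0.0901]
tool_rot: [0.746, -0.665, 0.002, -0.004]
ft_force: [0.1, -0.1, 0.2]
grip_width: 0.0002
```

```bash
python3 -c "
from h import *
need(623.5,-303,75,5.5)"
```

```text
t 41.52 p [ 626.5 -292.    90.1] jaw -173.43 w 0.2 F [ 0.1 -0.1  0.2] q [-0.44  0.71  0.34  1.2   0.01 -2.12]
total [-0.006  -0.0221 -0.0303] [-0.007  0.014 -0.036] rows 1 per [-0.006  -0.0221 -0.0303] [-0.0072  0.0143 -0.0358]
```

Request:
move_arm([
  [[-0.006,-0.022,0,0,0,-0.03,1],[0,0,-0.008,0,0,0,1],[0,0,-0.008,0,0,0,1],[0,0,-0.006,0,0,0,1],[0,0,0,0,0,0,1]],
])

```text
clock: 41.93
eef_pos: [0.6265, -0.3048, 0.0839]
tool_rot: [0.741, -0.671, 0.006, -0.005]
ft_force: [-0.7, -0.1, -0.1]
grip_width: -0.0003
```

```bash
python3 -c "
from h import *
need(623.5,-303,75,5.5)"
```

```text
t 41.93 p [ 626.5 -304.8   83.9] jaw -174.35 w -0.3 F [-0.7 -0.1 -0.1] q [-0.46  0.72  0.34  1.18  0.01 -2.12]
total [-0.006   0.0035 -0.0179] [ 0.001  0.03  -0.005] rows 1 per [-0.006   0.0035 -0.0179] [ 0.001   0.0304 -0.005 ]
```

Request:
move_arm([
  [[-0.004,0.003,-0.01,0,0,0,1],[0,0,-0.01,0,0,0,1],[0,0,-0.008,0,0,0,1]],
])

```text
clock: 42.18
eef_pos: [0.6255, -0.3042, 0.0712]
tool_rot: [0.741, -0.672, 0.008, -0.006]
ft_force: [0.3, -0.6, 2.8]
grip_width: 0.0003
```

Request:
move_arm([
  [[0,0,-0.008,0,0,0,1],[0,0,-0.007,0,0,0,1]],
])

```text
clock: 42.35
eef_pos: [0.6257, -0.3043, 0.0667]
tool_rot: [0.741, -0.672, 0.009, -0.006]
ft_force: [-9.3, 4.2, 27.2]
grip_width: -0.0001
```

Bottomed out at 27 N. I'll hold briefly, then lift.

Request:
move_arm([
  [[0,0,-0.004,0,0,0,1],[0,0,0.02,0,0,0,1],[0,0,0.05,0,0,0,1],[0,0,0.07,0,0,0,1],[0,0,0.075,0,0,0,1],[-0.01,0.02,0.075,0,0,0,0.3],[-0.01,0.06,0.02,0,0,0,0],[-0.005,0.07,0,0,0,0,-0.4]],
])

```text
clock: 43.02
eef_pos: [0.6094, -0.2324, 0.225]
tool_rot: [0.738, -0.675, 0.008, -0.005]
ft_force: [-0.1, 0.4, -0.1]
grip_width: 0.0357
```

```bash
python3 -c "
from h import *
need(613,14.5,225,5.5)
c=snap('scene','s21');comps(c,.031,.041,300,yr=(-.2,.2));comps(c,.176,.19,20,yr=(-.2,.2),xr=(.5,.75));comps(c,.16,.175,50,yr=(-.2,.2),xr=(.5,.75))
p=cloud(c);h=cv2.cvtColor(c['pixels'],cv2.COLOR_RGB2HSV)
m=(h[...,0]>50)&(h[...,0]<80)&(h[...,1]>120)&(abs(p[...,0]-.621)<.04)&(abs(p[...,1]+.303)<.04)&(p[...,2]>.05)
print(m.sum(),np.percentile(p[m][:,2],[50,90]))
"
```

```text
t 43.02 p [ 609.4 -232.4  225. ] jaw -174.92 w 35.7 F [-0.1  0.4 -0.1] q [-0.37  0.55  0.41  1.42  0.   -2.03]
total [ 7.200e-03  4.938e-01 -1.000e-04] [0.006 0.034 0.014] rows 7 per [ 0.001   0.0705 -0.    ] [0.0008 0.0049 0.002 ]
px [260. 287.] n 1497 c 612.2 12.7 size 234.5 x 114.7 ang -83.9 z 37.0 hsv [113.   5. 234.]
px [254. 229.] n 61 c 612.4 16.5 size 20.3 x 16.7 ang -12.0 z 182.2 hsv [113.   4. 213.]
px [255. 236.] n 332 c 613.7 16.0 size 95.5 x 31.4 ang -82.5 z 166.2 hsv [ 21. 119. 206.]
103 [0.06175738 0.06441563]
```

View pics/s21.png

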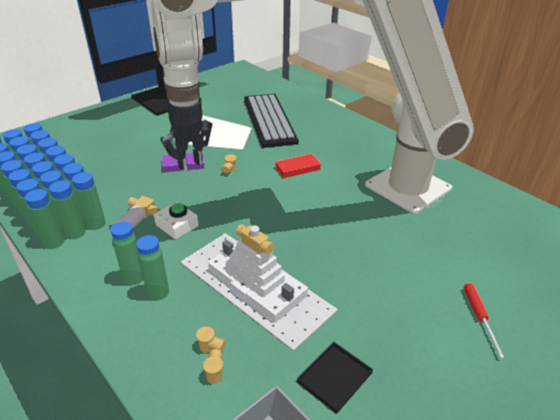

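Request:
move_arm([
  [[0.001,0.07,0.008,0,0.005,0,-0.4],[0.001,0.07,0.008,0,0.005,0,-0.4],[0.001,0.07,0.004,0,0.005,0,-0.4],[0.001,0.07,0,0,0.005,0,-0.4],[0.001,0.07,0,0,0.005,0,-0.4],[0,0.06,0,0,0,0.01,-0.4],[0,0.02,0,0,0,0,-0.4],[0,0,0,0,0,0,-0.4]],
])

```text
clock: 43.73
eef_pos: [0.61, 0.0012, 0.237]
tool_rot: [0.743, -0.67, 0.002, -0.003]
ft_force: [-0.8, -0.3, 0.8]
grip_width: 0.0601
```

```bash
python3 -c "
from h import *
need(613,14.5,215,5.5)
c=snap('wrist','w22');comps(c,.176,.19,100);comps(c,.155,.172,300)"
```

```text
t 43.73 p [610.    1.2 237. ] jaw -174.07 w 60.1 F [-0.8 -0.3  0.8] q [ 0.    0.46  0.31  1.41  0.   -1.67]
total [ 0.006   0.0266 -0.0441] [-0.003  0.011 -0.014] rows 1 per [ 0.006   0.0266 -0.0441] [-0.0032  0.011  -0.0143]
px [271. 249.] n 781 c 612.1 13.7 size 19.2 x 19.2 ang -9.6 z 182.2 hsv [120.   3. 220.]
px [271. 232.] n 4367 c 612.0 14.1 size 92.6 x 30.0 ang -84.2 z 165.6 hsv [ 20. 114. 201.]
```

View pics/w22.png

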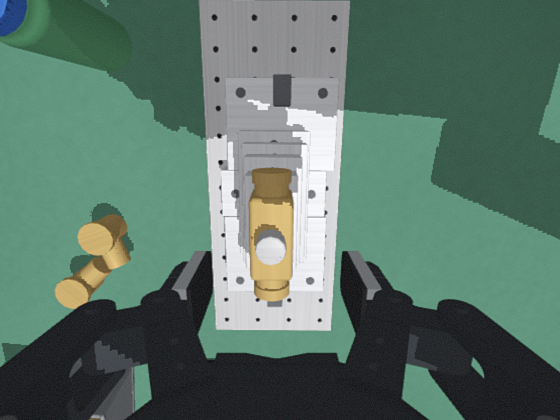

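The valve sits at wrist pixel (271,235), world (612, 14), on top of the nested plates. Descend to grasp it.

Request:
move_arm([
  [[0.004,0.024,-0.01,0,0.008,-0.01,-0.4],[0,0,-0.02,0,0,0,-0.4],[0,0,0,0,0,0,-0.4],[0,0,0,0,0,0,-0.4]],
])

```text
clock: 44.12
eef_pos: [0.6125, 0.0088, 0.2196]
tool_rot: [0.739, -0.674, 0.0, 0.0]
ft_force: [-0.7, 0.5, 0.3]
grip_width: 0.0596
```

```bash
python3 -c "
from h import *
need(612.3,13.9,146.5,5.8)"
```

```text
t 44.12 p [612.5   8.8 219.6] jaw -174.75 w 59.6 F [-0.7  0.5  0.3] q [ 0.01  0.48  0.29  1.38 -0.   -1.65]
total [-0.0004  0.0102 -0.1462] [0.    0.    0.018] rows 2 per [-0.0002  0.0051 -0.0731] [0.0002 0.0001 0.0091]
```

Request:
move_arm([
  [[0,0.011,-0.015,0,0,0.016,-0.4],[0,0,-0.025,0,0,0,-0.4],[0,0,-0.025,0,0,0,-0.4],[0,0,-0.025,0,0,0,-0.4],[0,0,-0.02,0,0,0,-0.4],[0,0,-0.01,0,0,0,-0.4],[0,0,0,0,0,0,-0.4]],
])

```text
clock: 44.7
eef_pos: [0.6119, 0.0096, 0.1538]
tool_rot: [0.739, -0.673, -0.0, 0.001]
ft_force: [-0.5, -0.0, 0.5]
grip_width: 0.0598
```

```bash
python3 -c "
from h import *
need(612.3,13.9,147,5.8)"
```

```text
t 44.70 p [611.9   9.6 153.8] jaw -174.66 w 59.8 F [-0.5 -0.   0.5] q [ 0.02  0.51  0.17  1.23 -0.   -1.65]
total [ 0.0007  0.0087 -0.0137] [ 0.001 -0.003  0.015] rows 1 per [ 0.0007  0.0087 -0.0137] [ 0.0011 -0.0028  0.0154]
```

Request:
move_arm([
  [[0,0.009,-0.006,0,0,0.015,-0.4],[0,0,0,0,0,0,-0.4],[0,0,0,0,0,0,-0.4],[0,0,0,0,0,0,1],[0,0,0,0,0,0,1],[0,0,0,0,0,0,1],[0,0,0,0,0,0,1],[0,0,0,0,0,0,1]],
])

```text
clock: 45.37
eef_pos: [0.6128, 0.0141, 0.1524]
tool_rot: [0.742, -0.67, 0.001, -0.0]
ft_force: [0.1, 0.4, -2.7]
grip_width: 0.0287
```

```bash
python3 -c "
from h import *
need(612.3,13.9,147,5.8)"
```

```text
t 45.37 p [612.8  14.1 152.4] jaw -174.20 w 28.7 F [ 0.1  0.4 -2.7] q [ 0.02  0.51  0.17  1.23 -0.   -1.65]
total [-0.0009 -0.0004 -0.0108] [0.001 0.002 0.   ] rows 1 per [-0.0009 -0.0004 -0.0108] [0.001  0.0019 0.    ]
```

The valve is held. Its 92 mm length only fits the tray along the tray's 120 mm side, because the other side is 92 mm inside. I'll turn it by -90° on the way.

Request:
move_arm([
  [[0,0,0.02,0,0,0,1],[0,0,0.04,0,0,0,1],[0,0,0.05,0,0,0,1],[0,0.02,0.03,0,0,-0.05,1],[0,0.035,0,0,0,-0.2,1],[0.002,0.045,0,0,0,-0.22,1],[0.003,0.045,0,0,0,-0.22,1],[0.003,0.045,0,0,0,-0.22,1]],
])

```text
clock: 46.03
eef_pos: [0.6135, 0.1061, 0.2262]
tool_rot: [-0.55, 0.835, 0.003, -0.002]
ft_force: [-0.3, -0.4, -3.5]
grip_width: 0.029
```

```bash
python3 -c "
from h import *
need(645,298,150,96.2)"
```

```text
t 46.03 p [613.5 106.1 226.2] jaw 156.77 w 29.0 F [-0.3 -0.4 -3.5] q [ 0.17  0.5   0.34  1.42  0.   -1.  ]
total [ 0.063   0.3838 -0.1523] [-0.011 -0.009 -2.019] rows 9 per [ 0.007   0.0426 -0.0169] [-0.0013 -0.001  -0.2243]
```

Request:
move_arm([
  [[0.007,0.043,-0.005,0,0,-0.22,1],[0.007,0.043,-0.01,0,0,-0.22,1],[0.007,0.043,-0.01,0,0,-0.22,1],[0.007,0.043,-0.015,0,0,-0.22,1],[0.007,0.043,-0.015,0,0,-0.22,1],[0.007,0.043,-0.015,0,0,-0.22,1],[0.007,0.043,-0.015,0,0,-0.22,1],[0.007,0.04,-0.015,0,0,-0.22,1]],
])

```text
clock: 46.7
eef_pos: [0.6416, 0.285, 0.1795]
tool_rot: [-0.098, 0.995, 0.003, 0.0]
ft_force: [-0.1, 0.4, -2.8]
grip_width: 0.029
```

```bash
python3 -c "
from h import *
need(645,298,120,96.2)"
```

```text
t 46.70 p [641.6 285.  179.5] jaw 101.19 w 29.0 F [-0.1  0.4 -2.8] q [0.42 0.69 0.54 1.42 0.   0.22]
total [ 0.0068  0.026  -0.119 ] [-0.01   0.    -0.166] rows 2 per [ 0.0034  0.013  -0.0595] [-0.0049  0.0001 -0.0832]
```

Request:
move_arm([
  [[0.005,0.015,-0.02,0,0,-0.12,1],[0.003,0.01,-0.03,0,0,-0.05,1],[0,0,-0.04,0,0,0,1],[0,0,-0.04,0,0,0,1],[0,0,-0.03,0,0,0,1],[0,0,0,0,0,0,1],[0,0,0,0,0,0,1]],
])

```text
clock: 47.28
eef_pos: [0.6427, 0.3055, 0.0934]
tool_rot: [-0.053, 0.999, 0.002, -0.003]
ft_force: [0.5, 0.7, -3.2]
grip_width: 0.029
```

```bash
python3 -c "
from h import *
need(645,298,60,96.2)
c=snap('wrist','w23');comps(c,.009,.017,500);snap('scene','s23')"
```

```text
t 47.28 p [642.7 305.5  93.4] jaw 96.09 w 29.0 F [ 0.5  0.7 -3.2] q [0.44 0.76 0.44 1.26 0.01 0.33]
total [ 0.0047 -0.0149 -0.0669] [-0.008 -0.012  0.004] rows 1 per [ 0.0047 -0.0149 -0.0669] [-0.0081 -0.0117  0.0038]
px [ 10. 158.] n 1017 c 614.8 128.1 size 79.3 x 3.8 ang 6.2 z 12.5 hsv [113.   9. 118.]
px [279. 184.] n 2715 c 636.7 307.0 size 100.4 x 96.2 ang -83.5 z 14.0 hsv [120.  26.  47.]
```

View pics/s23.png

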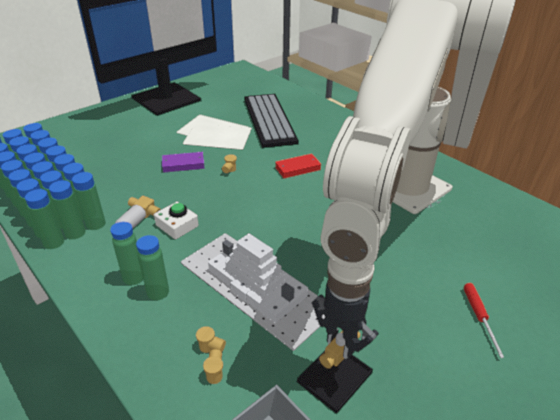

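View pics/w23.png

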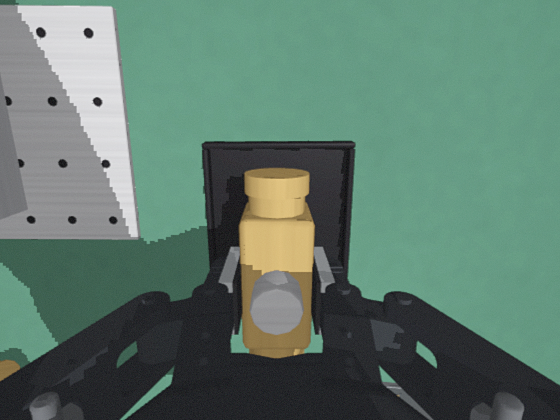

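Request:
move_arm([
  [[0.008,-0.006,-0.02,0,-0.01,0,1],[0,0,-0.025,0,0,0,1],[0,0,-0.025,0,0,0,1],[0,0,-0.02,0,0,0,1],[0,0,-0.01,0,0,0,1],[0,0,0,0,0,0,1]],
])

```text
clock: 47.88
eef_pos: [0.6514, 0.3024, 0.046]
tool_rot: [-0.052, 0.999, 0.004, 0.006]
ft_force: [-1.2, -0.8, -4.0]
grip_width: 0.0287
```

```bash
python3 -c "
from h import *
need(646,302,26,96.2)"
```

```text
t 47.88 p [651.4 302.4  46. ] jaw 95.98 w 28.7 F [-1.2 -0.8 -4. ] q [0.43 0.79 0.38 1.15 0.   0.33]
total [-0.0107 -0.0008 -0.04  ] [-0.017  0.021  0.007] rows 1 per [-0.0107 -0.0008 -0.04  ] [-0.0175  0.0208  0.0074]
```

Request:
move_arm([
  [[-0.009,0,-0.005,-0.015,0.018,0,1],[0,0,-0.012,0,0,0,1],[0,0,-0.01,0,0,0,1],[0,0,0,0,0,0,1]],
])

```text
clock: 48.22
eef_pos: [0.6468, 0.3026, 0.0319]
tool_rot: [-0.052, 0.999, 0.0, 0.001]
ft_force: [0.0, 0.1, -3.1]
grip_width: 0.0284
```

```bash
python3 -c "
from h import *
need(646,302,26,96.2)"
```

```text
t 48.22 p [646.8 302.6  31.9] jaw 95.98 w 28.4 F [ 0.   0.1 -3.1] q [0.44 0.8  0.37 1.13 0.   0.33]
total [-0.0015 -0.0011 -0.0119] [-0.002  0.002  0.007] rows 1 per [-0.0015 -0.0011 -0.0119] [-0.0019  0.0025  0.0075]
```

Request:
move_arm([
  [[0,0,-0.008,0,0,0,1],[0,0,-0.005,0,0,0,1]],
])

```text
clock: 48.38
eef_pos: [0.6473, 0.303, 0.0258]
tool_rot: [-0.052, 0.999, 0.001, 0.001]
ft_force: [0.0, 0.3, -3.5]
grip_width: 0.0288
```

Request:
move_arm([
  [[0,0,-0.005,0,0,0,1],[0,0,-0.004,0,0,0,1]],
])

```text
clock: 48.55
eef_pos: [0.6477, 0.3032, 0.0244]
tool_rot: [-0.052, 0.999, 0.001, 0.002]
ft_force: [-5.1, -2.0, 10.4]
grip_width: 0.029
```

Contact with the tray floor at TCP z 24, as expected. Release gently and lift.

Request:
move_arm([
  [[0,0,0,0,0,0,-0.2],[0,0,0,0,0,0,-0.2],[0,0,0,0,0,0,-0.2],[0,0,0.03,0,0,0,-0.2],[0,0,0.06,0,0,0,-0.2],[-0.005,0,0.07,0,0,0,-0.2],[-0.04,0,0.05,0,0,0,-0.2],[-0.06,0,0.02,0,0,0,-0.2]],
])

```text
clock: 49.22
eef_pos: [0.5992, 0.3026, 0.1418]
tool_rot: [-0.05, 0.999, 0.002, 0.005]
ft_force: [-0.0, 0.5, 1.0]
grip_width: 0.0516
```

Request:
move_arm([
  [[-0.07,0,0.01,0,0,0,-0.2],[-0.07,0,0.01,0,0,0,-0.2],[-0.07,0,0,0,0,0,-0.2],[-0.06,0,0,0,0,0,-0.2],[0,0,0,0,0,0,-0.2],[0,0,0,0,0,0,-0.2]],
])

```text
clock: 49.72
eef_pos: [0.459, 0.304, 0.1614]
tool_rot: [-0.051, 0.999, 0.006, 0.013]
ft_force: [0.4, -0.0, 0.9]
grip_width: 0.0509
```

```bash
python3 -c "
from h import *
need(450,300,200,96)
for n in ['scene','side']:
    c=snap(n,n+'24');print(n)
    for a,b in [(.031,.041),(.055,.065),(.079,.09),(.103,.115),(.127,.14)]: comps(c,a,b,150,yr=(-.2,.2),xr=(.5,.75))
    print('valve');comps(c,.036,.042,30,yr=(.25,.36),xr=(.58,.71));comps(c,.049,.058,20,yr=(.25,.36),xr=(.58,.71));comps(c,.009,.017,100,yr=(.2,.38),xr=(.57,.72))
"
```

```text
t 49.72 p [459.  304.  161.4] jaw 95.83 w 50.9 F [ 0.4 -0.   0.9] q [ 0.59  0.37 -0.04  1.14 -0.    0.48]
total [-0.0179 -0.008   0.0773] [-0.027  0.047  0.006] rows 1 per [-0.0179 -0.008   0.0773] [-0.027   0.0468  0.0058]
scene
px [260. 287.] n 1485 c 612.3 13.3 size 233.8 x 113.3 ang -83.6 z 37.0 hsv [113.   5. 230.]
px [255. 277.] n 354 c 613.3 12.1 size 133.3 x 69.6 ang -84.3 z 60.7 hsv [113.    7.  159.5]
px [257. 268.] n 297 c 612.1 13.5 size 114.2 x 59.9 ang -84.6 z 84.8 hsv [113.   6. 171.]
px [255. 259.] n 246 c 627.0 20.9 size 102.7 x 44.4 ang -62.8 z 109.0 hsv [113.    7.  159.5]
px [254. 246.] n 483 c 613.2 14.5 size 78.1 x 41.6 ang -84.6 z 132.9 hsv [114.   5. 234.]
valve
px [334. 366.] n 292 c 646.2 303.9 size 65.8 x 30.1 ang 5.3 z 38.8 hsv [ 21. 119. 213.]
px [335. 360.] n 80 c 647.9 305.3 size 19.1 x 17.8 ang 45.2 z 54.6 hsv [111.5   3.  218.5]
px [334. 383.] n 432 c 649.2 309.5 size 122.3 x 100.1 ang 6.5 z 13.8 hsv [128.  25.  44.]
side
px [298. 192.] n 823 c 602.6 10.7 size 233.5 x 114.1 ang -84.4 z 35.1 hsv [120.   6. 212.]
px [300. 182.] n 219 c 586.9 -3.0 size 144.2 x 63.3 ang -58.3 z 59.1 hsv [120.   6. 183.]
px [299. 174.] n 214 c 608.2 10.5 size 114.6 x 61.0 ang -83.9 z 83.2 hsv [120.    6.  183.5]
px [300. 165.] n 180 c 594.3 1.1 size 103.7 x 47.8 ang -59.3 z 107.2 hsv [120.    6.5 179. ]
px [299. 155.] n 227 c 611.9 12.8 size 78.8 x 46.0 ang -85.6 z 130.8 hsv [120.   6. 216.]
valve
px [243. 144.] n 37 c 644.3 299.8 size 51.9 x 24.5 ang 3.6 z 37.6 hsv [ 20. 119. 180.]
```

View pics/scene24.png

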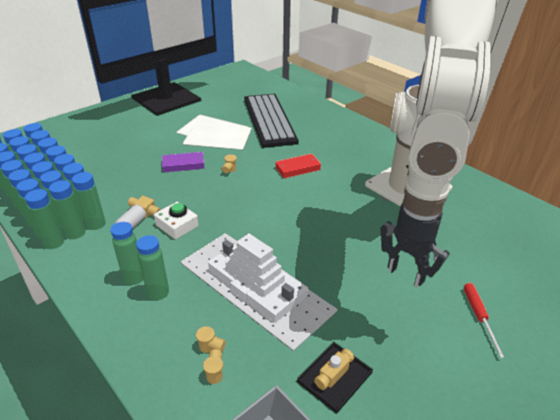

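View pics/side24.png

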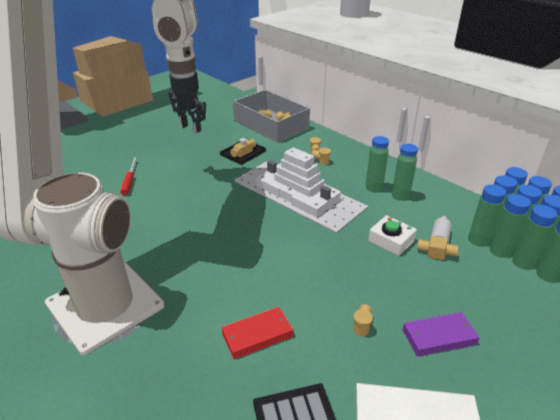

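Everything is in place. Since one extension may get knocked aside late in the run, I'll wait a few seconds and check the seams once more before handing in.

Request:
move_arm([
  [[0,0,0,0,0,0,-0.2],[0,0,0,0,0,0,-0.2],[0,0,0,0,0,0,-0.2],[0,0,0,0,0,0,-0.2],[0,0,0,0,0,0,-0.2],[0,0,0,0,0,0,-0.2],[0,0,0,0,0,0,-0.2],[0,0,0,0,0,0,-0.2]],
])

```text
clock: 50.48
eef_pos: [0.4664, 0.3042, 0.1596]
tool_rot: [-0.048, 0.999, 0.007, 0.013]
ft_force: [-0.4, 0.9, -0.4]
grip_width: 0.0513
```

Request:
move_arm([
  [[0,0,0,0,0,0,-0.2],[0,0,0,0,0,0,-0.2],[0,0,0,0,0,0,-0.2],[0,0,0,0,0,0,-0.2],[0,0,0,0,0,0,-0.2],[0,0,0,0,0,0,-0.2],[0,0,0,0,0,0,-0.2],[0,0,0,0,0,0,-0.2]],
])

```text
clock: 51.15
eef_pos: [0.4662, 0.3042, 0.1597]
tool_rot: [-0.048, 0.999, 0.007, 0.013]
ft_force: [-0.5, -0.7, -0.3]
grip_width: 0.051
```

Request:
move_arm([
  [[0,0,0,0,0,0,-0.2],[0,0,0,0,0,0,-0.2],[0,0,0,0,0,0,-0.2],[0,0,0,0,0,0,-0.2],[0,0,0,0,0,0,-0.2],[0,0,0,0,0,0,-0.2],[0,0,0,0,0,0,-0.2],[0,0,0,0,0,0,-0.2]],
])

```text
clock: 51.82
eef_pos: [0.4662, 0.3043, 0.1598]
tool_rot: [-0.048, 0.999, 0.007, 0.013]
ft_force: [0.6, -1.4, -0.7]
grip_width: 0.0512
```

```bash
python3 -c "
from h import *
ims=[]
for n,(r,q) in {'scene':((210,330),(175,345)),'side':((140,230),(225,375))}.items():
    c=snap(n,n+'25');print(n,get_obs()['clock'])
    comps(c,.031,.041,150,yr=(-.2,.2),xr=(.5,.75));comps(c,.062,.078,20,yr=(-.2,.2),xr=(.5,.7))
    comps(c,.127,.14,100,yr=(-.2,.2),xr=(.5,.75))
    ims.append(cv2.resize(cv2.cvtColor(c['pixels'][r[0]:r[1],q[0]:q[1]],cv2.COLOR_RGB2BGR),(510,int(510*(r[1]-r[0])/(q[1]-q[0]))),interpolation=cv2.INTER_CUBIC))
cv2.imwrite('pics/crop25.png',np.vstack(ims)[:600])
"
```

```text
scene 51.8667
px [259. 287.] n 1491 c 612.0 12.8 size 233.2 x 114.1 ang -83.8 z 37.0 hsv [113.   5. 230.]
px [228. 244.] n 77 c 615.2 -87.9 size 28.5 x 17.8 ang -89.0 z 70.0 hsv [110.  16. 123.]
px [255. 274.] n 261 c 632.9 26.4 size 122.9 x 52.3 ang -58.1 z 69.9 hsv [113.   7. 155.]
px [287. 288.] n 102 c 601.4 112.9 size 28.1 x 20.4 ang -80.5 z 69.9 hsv [110.  17. 122.]
px [254. 246.] n 478 c 612.4 14.6 size 78.1 x 43.4 ang -84.8 z 132.9 hsv [113.   5. 234.]
side 51.9167
px [298. 192.] n 822 c 601.9 9.5 size 232.9 x 113.5 ang -83.2 z 34.9 hsv [120.    6.  211.5]
px [272. 163.] n 40 c 599.2 111.9 size 25.6 x 18.7 ang -86.7 z 67.2 hsv [110.   18.  103.5]
px [298. 178.] n 214 c 588.7 -0.9 size 125.6 x 53.4 ang -58.5 z 70.3 hsv [120.   7. 161.]
px [326. 189.] n 48 c 612.9 -90.5 size 24.9 x 17.2 ang -84.1 z 68.5 hsv [113.   17.  108.5]
px [299. 155.] n 231 c 610.5 12.0 size 78.2 x 43.1 ang -83.8 z 130.7 hsv [120.   6. 215.]
```

View pics/crop25.png

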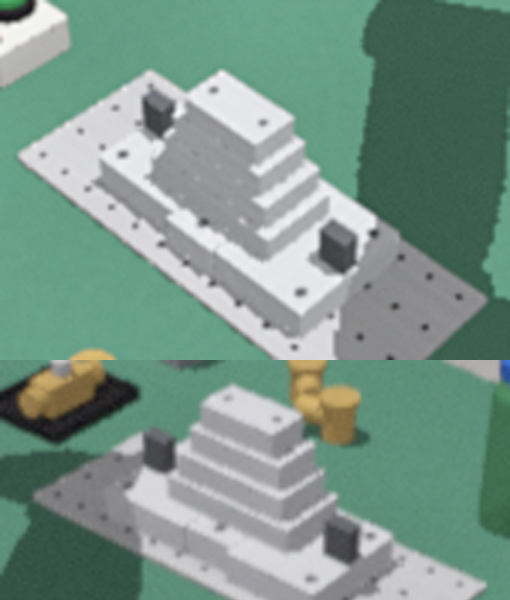

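The crop shows a small sideways step at the seam of the right extension, around (170,215) in the upper half. The rib readings also suggest that block sits a few mm towards -x. I'll check when that arose and how large it is.

```bash
python3 -c "
from h import *
for f in ['s7','d7','s11','d11','s13','d13','s15','d15','s19','d19','s21','s23','scene24','side24','scene25','side25']:
    c=dict(np.load('/tmp/%s.npz'%f)); p=cloud(c)
    out=f
    for y0,y1 in [(-.112,-.07),(.09,.13)]:
        hsv=cv2.cvtColor(c['pixels'],cv2.COLOR_RGB2HSV)
        m=(p[...,2]>.064)&(p[...,2]<.075)&(abs(p[...,0]-.607)<.05)&(p[...,1]>y0)&(p[...,1]<y1)&(hsv[...,2]<160)&(hsv[...,1]>11)
        q=p[m]*1000
        if len(q)>5: (a,b),s,t=cv2.minAreaRect(q[:,:2].astype(np.float32)); out+=' | rib %.1f %.1f (n%d %.0fx%.0f)'%(a,b,len(q),*s)
    # slab top x-extents per region in bed frame, angle 5.5
    d=np.radians(5.5); q=p.reshape(-1,3)*1000; q=q[(q[:,2]>31)&(q[:,2]<39)&(abs(q[:,0]-611)<90)&(abs(q[:,1]-12)<140)]
    dx=q[:,0]-611.5;dy=q[:,1]-12; X=dx*np.cos(d)+dy*np.sin(d);Y=-dx*np.sin(d)+dy*np.cos(d)
    for a,b in [(-110,-35),(-18,18),(35,110)]:
        k=X[(Y>a)&(Y<b)]; out+=' | %.1f..%.1f'%tuple(np.percentile(k,[1,99])) if len(k)>20 else ' | -'
    print(out)
"
```

```text
s7 | rib 622.9 -87.7 (n62 29x16) | rib 602.1 114.5 (n75 16x25) | -53.0..56.2 | -52.2..56.7 | -54.8..54.4
d7 | rib 619.1 -90.8 (n38 26x16) | rib 596.7 112.5 (n37 29x21) | -57.1..53.5 | -57.1..53.5 | -58.7..51.6
s11 | rib 616.8 -86.2 (n59 16x25) | rib 601.8 114.9 (n74 16x26) | -60.8..49.1 | -53.3..57.5 | -55.0..54.7
d11 | rib 599.5 111.0 (n33 21x28) | -63.4..46.1 | - | -58.9..49.0
s13 | rib 616.1 -87.6 (n56 16x27) | rib 602.1 115.0 (n79 18x25) | -58.9..49.8 | 33.6..57.5 | -55.5..55.0
d13 | rib 612.1 -90.0 (n42 15x29) | rib 598.5 111.4 (n35 19x25) | -64.9..45.8 | -56.2..-31.6 | -59.0..-5.3
s15 | rib 614.9 -86.6 (n68 17x26) | rib 602.7 114.8 (n75 15x26) | -35.7..49.8 | 33.5..57.4 | -55.4..55.2
d15 | rib 611.3 -90.3 (n44 21x26) | rib 597.4 111.5 (n33 29x20) | -64.5..46.7 | -57.2..-31.0 | -57.7..5.3
s19 | rib 616.9 -85.9 (n59 20x24) | rib 601.7 114.5 (n75 17x26) | -13.8..50.0 | 33.2..57.2 | -55.8..55.1
d19 | rib 612.0 -90.7 (n35 17x25) | rib 599.1 110.2 (n38 21x25) | -64.4..45.7 | -57.2..-31.6 | -58.9..-8.2
s21 | rib 616.9 -87.4 (n56 27x17) | rib 602.2 113.9 (n79 17x26) | -35.4..49.5 | 33.3..57.4 | -55.9..54.8
s23 | rib 616.3 -87.6 (n58 15x28) | rib 600.3 114.2 (n80 18x25) | 0.3..49.8 | 33.0..56.9 | -55.4..54.6
scene24 | rib 615.5 -87.2 (n59 26x16) | rib 602.6 115.5 (n76 24x17) | -18.6..49.3 | 32.4..57.4 | -55.6..54.7
side24 | rib 612.7 -90.1 (n39 17x25) | rib 599.4 110.1 (n33 28x18) | -64.4..47.1 | -56.1..-31.5 | -59.1..6.2
scene25 | rib 615.8 -87.1 (n59 15x25) | rib 602.4 114.5 (n73 17x24) | 0.2..50.0 | 33.4..57.3 | -55.7..54.5
side25 | rib 612.6 -90.5 (n39 16x25) | rib 599.2 111.9 (n34 19x26) | -64.1..46.9 | -56.3..-30.8 | -57.9..-0.3
```

```bash
python3 -c "
from h import *
d=np.radians(5.5)
def edge(p,a,b,sgn):
    q=p.reshape(-1,3)*1000; q=q[(q[:,2]>32.5)&(q[:,2]<39)&(abs(q[:,0]-611)<90)&(abs(q[:,1]-12)<140)]
    dx=q[:,0]-611.5;dy=q[:,1]-12; X=sgn*(dx*np.cos(d)+dy*np.sin(d));Y=-dx*np.sin(d)+dy*np.cos(d)
    P=[]
    for y in np.arange(a,b,4):
        k=X[(Y>=y)&(Y<y+4)]
        if len(k)>4: P.append((y+2,np.sort(k)[-2:].mean()*sgn))
    P=np.array(P); 
    return np.polyfit(P[:,0],P[:,1],1),len(P)
for f,s in [('s5',1),('s7',1),('s11',1),('s13',1),('s14',1),('s15',1),('s18',1),('s19',1),('s20',1),('s21',1),('scene24',1),('scene25',1),('d7',-1),('d11',-1),('d13',-1),('d15',-1),('d19',-1),('side24',-1),('side25',-1)]:
    p=cloud(dict(np.load('/tmp/%s.npz'%f)))
    try:
        r,_=edge(p,-110,-30,s);c,_=edge(p,-21,21,s);l,_=edge(p,30,110,s)
        print(f,'right@-25 %.1f slope %.1fdeg | centre %.1f | left@25 %.1f slope %.1f || dR %.1f dL %.1f'%(np.polyval(r,-25),-np.degrees(r[0]),c[1],np.polyval(l,25),-np.degrees(l[0]),np.polyval(r,-25)-np.polyval(c,-25),np.polyval(l,25)-np.polyval(c,25)))
    except Exception as e: print(f,e)
"
```

```text
s5 right@-25 8.4 slope 31.5deg | centre 55.2 | left@25 53.1 slope -0.3 || dR -46.1 dL -2.8
s7 right@-25 54.8 slope 0.1deg | centre 55.8 | left@25 53.7 slope 0.4 || dR -1.5 dL -1.6
s11 right@-25 48.2 slope -1.0deg | centre 55.5 | left@25 53.9 slope 0.6 || dR -7.6 dL -1.4
s13 right@-25 46.9 slope 1.0deg | centre 56.4 | left@25 53.8 slope 0.0 || dR -9.8 dL -2.2
s14 right@-25 48.8 slope -1.2deg | centre 55.9 | left@25 53.8 slope -0.2 || dR -7.0 dL -2.2
s15 right@-25 48.2 slope -0.2deg | centre 55.5 | left@25 54.3 slope 0.7 || dR -7.5 dL -1.1
s18 right@-25 47.8 slope -0.4deg | centre 56.3 | left@25 54.1 slope 0.2 || dR -7.6 dL -3.0
s19 right@-25 47.6 slope 0.4deg | centre 55.6 | left@25 53.5 slope -0.5 || dR -8.6 dL -1.6
s20 right@-25 48.6 slope -1.4deg | centre 55.6 | left@25 53.5 slope -0.4 || dR -6.3 dL -2.8
s21 right@-25 47.6 slope -0.4deg | centre 55.8 | left@25 53.0 slope -0.9 || dR -7.3 dL -3.6
scene24 right@-25 46.8 slope 1.0deg | centre 56.0 | left@25 53.3 slope 0.0 || dR -9.5 dL -2.4
scene25 right@-25 49.0 slope -1.0deg | centre 55.8 | left@25 53.5 slope 0.1 || dR -6.9 dL -2.3
d7 right@-25 -53.9 slope -0.0deg | centre -53.0 | left@25 -54.0 slope 0.8 || dR 0.8 dL -2.8
d11 right@-25 322.0 slope -268.7deg | centre -26.5 | left@25 -54.6 slope -0.3 || dR 317.0 dL 3.4
d13 right@-25 -60.4 slope -1.3deg | centre -51.8 | left@25 -55.5 slope -1.6 || dR -6.5 dL -5.8
d15 right@-25 -58.9 slope -2.8deg | centre -52.6 | left@25 -56.0 slope -2.3 || dR -6.3 dL -3.2
d19 right@-25 -60.6 slope -0.0deg | centre -53.0 | left@25 -54.0 slope 1.0 || dR -7.1 dL -1.4
side24 right@-25 -60.4 slope -1.2deg | centre -51.5 | left@25 -54.7 slope -1.4 || dR -12.7 dL 0.7
side25 right@-25 -57.6 slope -2.7deg | centre -52.8 | left@25 -55.0 slope -0.6 || dR -6.0 dL -1.0<string>:12: RankWarning: Polyfit may be poorly conditioned
```

The right extension moved about 7 mm sideways between t = 8.6 s and 15.8 s. It stayed within 8 mm by only a hair, or just outside. I can't tell whether the stacked state counted, so I'll bring it back into line by its rib. Then I'll repeat the head–press–tray part with the bed properly set.

Request:
move_arm([
  [[0.005,-0.02,0.05,0,0,-0.1,-0.3],[0.02,-0.05,0.05,-0.005,0.01,-0.2,-0.3],[0.022,-0.058,0.02,-0.005,0.01,-0.22,-0.3],[0.022,-0.058,0,-0.005,0.01,-0.22,-0.3],[0.022,-0.058,0,-0.005,0.01,-0.22,-0.3],[0.022,-0.058,0,0,0,-0.22,-0.3],[0.022,-0.058,0,0,0,-0.22,-0.3],[0.022,-0.058,0,0,0,-0.22,-0.3]],
])

```text
clock: 52.58
eef_pos: [0.5445, 0.0929, 0.2228]
tool_rot: [0.379, 0.925, -0.0, 0.003]
ft_force: [-0.0, 0.4, 0.2]
grip_width: 0.0553
```

```bash
python3 -c "
from h import *
need(615,-86.5,200,5.3)"
```

```text
t 52.58 p [544.5  92.9 222.8] jaw 45.48 w 55.3 F [-0.   0.4  0.2] q [ 0.17  0.35  0.1   1.32 -0.    0.95]
total [ 0.1409 -0.3587 -0.0456] [ 0.01   0.01  -1.339] rows 6 per [ 0.0235 -0.0598 -0.0076] [ 0.0016  0.0016 -0.2232]
```

Request:
move_arm([
  [[0.022,-0.056,0,0,0,-0.21,-0.3],[0.022,-0.056,0,0,0,-0.21,-0.3],[0.022,-0.056,0,0,0,-0.21,-0.3],[0.022,-0.056,0,0,0,-0.21,-0.3],[0.022,-0.056,0,0,0,-0.21,-0.3],[0.02,-0.045,0,0,0,-0.18,-0.3],[0,0,-0.01,0,0,0,-0.3],[0,0,0,0,0,0,-0.3]],
])

```text
clock: 53.25
eef_pos: [0.6133, -0.0856, 0.2174]
tool_rot: [0.669, 0.743, -0.001, 0.005]
ft_force: [-0.2, -0.2, -0.1]
grip_width: 0.0556
```

```bash
python3 -c "
from h import *
need(615,-86.5,130,5.3)
c=snap('wrist','w26');comps(c,.064,.075,100)
p=cloud(c)*1000;h=cv2.cvtColor(c['pixels'],cv2.COLOR_RGB2HSV)
m=(p[...,2]>65)&(p[...,2]<75)&(h[...,2]<150)&(abs(p[...,0]-612)<35)&(abs(p[...,1]+89)<35)
q=p[m];print(m.sum(),cv2.minAreaRect(q[:,:2].astype(np.float32)))
"
```

```text
t 53.25 p [613.3 -85.6 217.4] jaw 5.96 w 55.6 F [-0.2 -0.2 -0.1] q [-0.14  0.49  0.3   1.38 -0.01  1.33]
total [ 0.0034 -0.0019 -0.1749] [ 0.016  0.011 -0.022] rows 3 per [ 0.0011 -0.0006 -0.0583] [ 0.0054  0.0035 -0.0074]
px [278. 199.] n 522 c 615.3 -89.2 size 25.7 x 16.0 ang -84.9 z 70.3 hsv [110.  18. 104.]
px [453. 238.] n 387 c 784.4 -110.9 size 48.7 x 17.7 ang 59.3 z 69.7 hsv [ 69. 112.  85.]
px [473. 303.] n 116 c 820.2 -175.3 size 23.3 x 3.6 ang 0.3 z 69.2 hsv [ 70. 112.  85.]
514 ((615.3241577148438, -89.17095947265625), (15.959260940551758, 25.726308822631836), 5.2701945304870605)
```

View pics/w26.png

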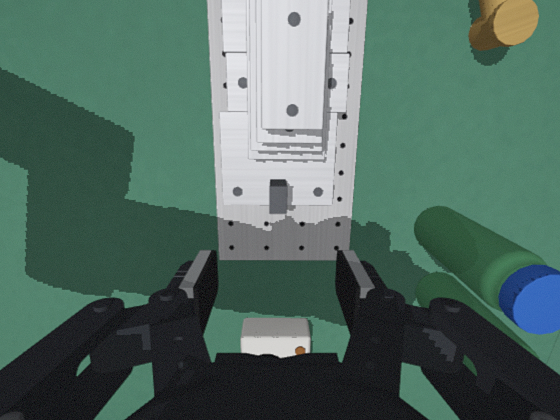

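```bash
python3 -c "
from h import *
c=dict(np.load('/tmp/w26.npz'));p=cloud(c);q=p.reshape(-1,3)*1000
q=q[(q[:,2]>34)&(q[:,2]<39)&(abs(q[:,0]-611)<90)&(abs(q[:,1]-12)<140)]
d=np.radians(5.3);dx=q[:,0]-611.5;dy=q[:,1]-12;X=dx*np.cos(d)+dy*np.sin(d);Y=-dx*np.sin(d)+dy*np.cos(d)
for y in range(-120,30,8):
    k=X[(Y>=y)&(Y<y+8)]
    if len(k)>5: print(y,len(k),k.min().round(1),k.max().round(1))
"
```

```text
-120 278 -60.2 49.8
-112 698 -60.1 49.4
-104 725 -59.8 48.9
-96 778 -60.6 49.5
-88 903 -60.2 49.0
-80 921 -60.0 49.3
-72 521 -60.6 49.1
-64 302 -60.4 49.2
-56 337 -60.1 48.8
-48 322 -60.8 49.3
-40 337 -60.6 48.8
-32 338 -60.0 56.3
-24 356 -52.5 56.8
-16 369 -53.3 56.5
-8 377 -52.9 56.8
0 361 -52.6 56.6
8 393 -53.4 56.5
16 400 -53.2 56.9
24 399 -55.5 56.2
```

The wrist view gives a precise reading. The centre block spans X -53 to 56.6 and the right extension -60.2 to 49.2, with no rotation between them. So it is 7.3 mm out of line, inside the 8 mm limit, and unchanged since t = 15.8 s. The stacked state therefore met its rule when I pressed, and I won't press a second time. I'll still bring the block into line by its rib for a safe end state.

Request:
move_arm([
  [[0.004,0,-0.03,0.01,0.008,-0.02,-0.3],[0,0,-0.04,0,0,0,-0.3],[0,0,-0.04,0,0,0,-0.3],[0,0,-0.04,0,0,0,-0.3],[0,0,-0.03,0,0,0,-0.3],[0,0,0,0,0,0,-0.3],[0,0,0,0,0,0,-0.3]],
])

```text
clock: 53.88
eef_pos: [0.614, -0.0766, 0.1282]
tool_rot: [0.667, 0.745, 0.001, 0.003]
ft_force: [0.1, -0.1, 0.0]
grip_width: 0.0553
```

```bash
python3 -c "
from h import *
need(615.5,-88,54,5.2)"
```

```text
t 53.88 p [614.  -76.6 128.2] jaw 6.34 w 55.3 F [ 0.1 -0.1  0. ] q [-0.12  0.54  0.14  1.17 -0.    1.34]
total [ 0.0029 -0.0227 -0.1484] [ 0.004  0.011 -0.038] rows 2 per [ 0.0015 -0.0114 -0.0742] [ 0.0019  0.0054 -0.019 ]
```

Request:
move_arm([
  [[0.003,-0.022,0,0,0.005,-0.035,-0.3],[0,0,0,0,0,0,-0.3],[0,0,-0.02,0,0,0,-0.3],[0,0,-0.03,0,0,0,-0.3],[0,0,-0.02,0,0,0,-0.3],[0,0,0,0,0,0,-0.3],[0,0,0,0,0,0,-0.3]],
])

```text
clock: 54.47
eef_pos: [0.6195, -0.0878, 0.0978]
tool_rot: [0.673, 0.739, 0.003, 0.006]
ft_force: [0.5, -0.5, 0.2]
grip_width: 0.0556
```

```bash
python3 -c "
from h import *
need(615.5,-88,54,5.2)"
```

```text
t 54.47 p [619.5 -87.8  97.8] jaw 5.36 w 55.6 F [ 0.5 -0.5  0.2] q [-0.14  0.57  0.11  1.1  -0.    1.34]
total [-0.008  -0.0005 -0.0876] [ 0.007  0.027 -0.005] rows 2 per [-0.004  -0.0002 -0.0438] [ 0.0033  0.0135 -0.0027]
```

Request:
move_arm([
  [[-0.008,0,-0.01,0,0.025,0,-0.3],[0,0,-0.025,0,0,0,-0.3],[-0.001,0,-0.025,0,0,0,-0.3],[0,0,-0.02,0,0,0,-0.3],[0,0,-0.008,0,0,0,-0.3],[0,0,0,0,0,0,-0.3]],
])

```text
clock: 54.97
eef_pos: [0.6159, -0.0883, 0.0543]
tool_rot: [0.673, 0.739, -0.001, 0.003]
ft_force: [-0.6, 0.0, 0.4]
grip_width: 0.0555
```

```bash
python3 -c "
from h import *
need(615.5,-88,54,5.2)"
```

```text
t 54.97 p [615.9 -88.3  54.3] jaw 5.35 w 55.5 F [-0.6  0.   0.4] q [-0.14  0.61  0.06  1.02 -0.    1.34]
total [-0.0009  0.0005 -0.0005] [ 0.008  0.006 -0.005] rows 1 per [-0.0009  0.0005 -0.0005] [ 0.0079  0.0058 -0.0049]
```

Close on the rib, then slide slowly about 7 mm along bed +x.

Request:
move_arm([
  [[0,0,0,0,0,0,1],[0,0,0,0,0,0,1],[0,0,0,0,0,0,1],[0,0,0,0,0,0,1],[0,0,0,0,0,0,1],[0,0,0,0,0,0,1]],
])

```text
clock: 55.47
eef_pos: [0.6162, -0.0886, 0.0553]
tool_rot: [0.673, 0.739, -0.001, 0.003]
ft_force: [0.4, -0.4, -2.4]
grip_width: 0.0148
```

Request:
move_arm([
  [[0.006,0.0006,0,0,0,0,1],[0.006,0.0006,0,0,0,0,1],[0.006,0.0006,0,0,0,0,1]],
])

```text
clock: 55.72
eef_pos: [0.6189, -0.0885, 0.0556]
tool_rot: [0.673, 0.74, -0.006, -0.001]
ft_force: [-8.8, -1.5, 6.5]
grip_width: 0.0146
```

Request:
move_arm([
  [[0.008,0.0008,0,0,0,0,1],[0.008,0.0008,0,0,0,0,1]],
])

```text
clock: 55.88
eef_pos: [0.6219, -0.0884, 0.0562]
tool_rot: [0.673, 0.74, -0.01, -0.005]
ft_force: [-7.8, -1.3, 4.2]
grip_width: 0.0149
```

Request:
move_arm([
  [[0,0,0,0,0,0,1]],
])

```text
clock: 55.97
eef_pos: [0.6218, -0.0882, 0.0563]
tool_rot: [0.673, 0.74, -0.01, -0.005]
ft_force: [1.9, 0.4, -3.3]
grip_width: 0.0149
```

```bash
python3 -c "
from h import *
need(623,-88,55,5.2)
c=snap('scene','s27');comps(c,.031,.041,150,yr=(-.2,.2),xr=(.5,.75));comps(c,.127,.14,100,yr=(-.2,.2),xr=(.5,.75))
p=cloud(c);q=p.reshape(-1,3)*1000
q=q[(q[:,2]>32.5)&(q[:,2]<39)&(abs(q[:,0]-611)<90)&(abs(q[:,1]-12)<140)]
d=np.radians(5.3);dx=q[:,0]-611.5;dy=q[:,1]-12;X=dx*np.cos(d)+dy*np.sin(d);Y=-dx*np.sin(d)+dy*np.cos(d)
for y in range(-112,112,16):
    k=X[(Y>=y)&(Y<y+16)]
    if len(k)>5: print(y,len(k),k.max().round(1),end=' ; ')
"
```

```text
t 55.97 p [621.8 -88.2  56.3] jaw 5.45 w 14.9 F [ 1.9  0.4 -3.3] q [-0.14  0.63  0.11  1.07 -0.01  1.34]
total [ 0.0024  0.0005 -0.0025] [ 0.014 -0.039 -0.008] rows 1 per [ 0.0024  0.0005 -0.0025] [ 0.0142 -0.0394 -0.0083]
px [260. 288.] n 1483 c 612.9 13.9 size 233.7 x 113.1 ang -83.4 z 37.1 hsv [113.   5. 231.]
px [253. 247.] n 496 c 618.3 14.1 size 80.2 x 41.3 ang -82.8 z 133.4 hsv [113.   5. 235.]
-112 79 55.9 ; -96 69 55.4 ; -80 40 55.5 ; -64 30 54.8 ; -48 38 55.3 ; -32 43 57.0 ; -16 39 57.9 ; 0 46 57.7 ; 16 52 57.6 ; 32 63 55.5 ; 48 96 54.8 ; 64 202 55.4 ; 80 160 54.5 ; 96 195 54.7 ;
```

Request:
move_arm([
  [[0,0,0,0,0,0,-0.3],[0,0,0,0,0,0,-0.3],[0,0,0,0,0,0,-0.3],[0,0,0.03,0,0,0,-0.3],[0,0,0.06,0,0,0,-0.3],[0,-0.005,0.07,0,0,0,-0.3],[0,-0.01,0.08,0,0,0,-0.3],[0,0,0.04,0,0,0,-0.3]],
])

```text
clock: 56.68
eef_pos: [0.6185, -0.0946, 0.1948]
tool_rot: [0.673, 0.74, -0.012, -0.009]
ft_force: [1.1, 1.2, 0.4]
grip_width: 0.0554
```

Request:
move_arm([
  [[0,0,0,0,0,0,-0.3],[0,0,0,0,0,0,-0.3]],
])

```text
clock: 56.85
eef_pos: [0.6223, -0.0952, 0.2022]
tool_rot: [0.673, 0.74, -0.008, -0.004]
ft_force: [-0.0, -0.7, -0.5]
grip_width: 0.0556
```

```bash
python3 -c "
from h import *
need(615,-88,215,5.2)
c=snap('wrist','w28')
for a,b in [(.034,.041),(.056,.064),(.08,.088),(.104,.112),(.128,.137)]: comps(c,a,b,200,yr=(-.2,.2),xr=(.5,.75))
p=cloud(c);Q=p.reshape(-1,3)*1000
d=np.radians(5.3);
def ext(z0,z1,bins):
    q=Q[(Q[:,2]>z0)&(Q[:,2]<z1)&(abs(Q[:,0]-611)<90)&(abs(Q[:,1]-12)<140)]
    dx=q[:,0]-611.5;dy=q[:,1]-12;X=dx*np.cos(d)+dy*np.sin(d);Y=-dx*np.sin(d)+dy*np.cos(d)
    print('z',z0)
    for y in bins:
        k=X[(Y>=y)&(Y<y+12)]
        if len(k)>5: print('  ',y,len(k),k.min().round(1),k.max().round(1),'mid',round((k.min()+k.max())/2,1))
    print('  Y',Y.min().round(1),Y.max().round(1))
ext(34,39,range(-118,60,12))
for z in (58,82,106,130): ext(z,z+5,range(-66,66,12))
c=snap('scene','s28');comps(c,.127,.14,100,yr=(-.2,.2),xr=(.5,.75))
"
```

```text
t 56.85 p [622.3 -95.2 202.2] jaw 5.41 w 55.6 F [-0.  -0.7 -0.5] q [-0.15  0.53  0.33  1.39 -0.01  1.33]
total [-0.0146  0.0145  0.0256] [ 0.014 -0.031 -0.007] rows 1 per [-0.0146  0.0145  0.0256] [ 0.014  -0.0313 -0.007 ]
px [228.  49.] n 2460 c 566.7 20.9 size 77.4 x 21.8 ang -82.1 z 36.4 hsv [114.   6. 225.]
px [287. 139.] n 9056 c 615.4 -20.3 size 166.7 x 112.5 ang -84.3 z 36.4 hsv [114.   6. 214.]
px [290. 106.] n 1665 c 617.2 1.8 size 111.7 x 68.3 ang -82.1 z 60.3 hsv [114.   7. 162.]
px [266.  99.] n 1565 c 615.9 3.2 size 94.6 x 57.4 ang -82.3 z 84.4 hsv [114.   6. 216.]
px [281.  99.] n 1798 c 617.7 3.9 size 78.5 x 48.3 ang -82.3 z 108.3 hsv [114.   6. 212.]
px [288.  55.] n 7841 c 617.9 5.6 size 60.2 x 40.0 ang -82.4 z 132.4 hsv [114.   6. 219.]
z 34
   -118 973 -54.4 55.3 mid 0.4
   -106 1239 -54.9 55.0 mid 0.0
   -94 1432 -54.9 55.0 mid 0.1
   -82 1580 -54.7 54.9 mid 0.1
   -70 613 -55.1 54.5 mid -0.3
   -58 551 -55.3 54.8 mid -0.2
   -46 554 -55.4 54.8 mid -0.3
   -34 537 -55.3 56.5 mid 0.6
   -22 611 -52.9 57.0 mid 2.0
   -10 620 -53.3 56.9 mid 1.8
   2 657 -53.2 56.7 mi
[... 563 characters left out ...]
4 -20.3 mid -22.3
   -18 108 -25.2 -20.8 mid -23.0
   -6 110 -25.6 -21.3 mid -23.4
   6 116 -26.1 32.0 mid 2.9
   18 140 -26.5 31.9 mid 2.7
   30 80 -26.7 31.4 mid 2.3
  Y -57.0 37.0
z 106
   -54 613 -16.7 31.0 mid 7.1
   -42 627 -17.8 30.7 mid 6.5
   -30 103 -18.3 30.2 mid 5.9
   -18 110 -18.6 29.7 mid 5.5
   -6 112 -19.1 29.2 mid 5.0
   6 115 -19.5 28.8 mid 4.6
   18 115 -19.9 28.2 mid 4.2
  Y -48.5 29.6
z 130
   -42 840 -12.7 26.8 mid 7.0
   -30 1435 -13.1 26.6 mid 6.8
   -18 1571 -14.1 26.1 mid 6.0
   -6 1629 -14.5 25.7 mid 5.6
   6 1724 -14.9 25.1 mid 5.1
   18 638 -15.3 24.7 mid 4.7
  Y -37.5 22.6
px [253. 247.] n 488 c 616.6 15.0 size 77.2 x 44.0 ang -81.5 z 132.9 hsv [114.   5. 236.]
```

View pics/w28.png

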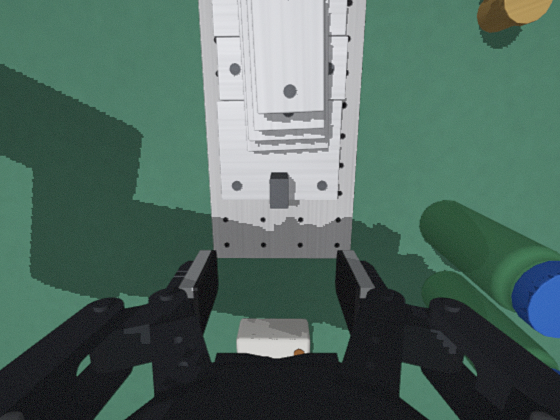

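```bash
python3 -c "
from h import *
c=dict(np.load('/tmp/w28.npz'));im=cv2.cvtColor(c['pixels'],cv2.COLOR_RGB2BGR)
a=cv2.resize(im[0:215,195:375],None,fx=2.7,fy=2.7,interpolation=cv2.INTER_CUBIC);cv2.imwrite('pics/crop28.png',a)
p=cloud(c);Q=p.reshape(-1,3)*1000;d=np.radians(5.3)
def f(z0,z1):
    q=Q[(Q[:,2]>z0)&(Q[:,2]<z1)];dx=q[:,0]-611.5;dy=q[:,1]-12;return dx*np.cos(d)+dy*np.sin(d),-dx*np.sin(d)+dy*np.cos(d)
X,Y=f(34,39)
for xa,xb in [(-50,-35),(42,53)]:
    y=np.sort(Y[(X>xa)&(X<xb)&(Y>-60)&(Y<40)]); g=np.diff(y);i=np.argsort(g)[-3:];print([(round(y[k],1),round(g[k],2)) for k in i])
# bed long edges angle
X,Y=f(3,9);P=[]
for y in range(-170,60,10):
    k=X[(Y>=y)&(Y<y+10)]
    if len(k)>10:P.append((y+5,k.min(),k.max()))
P=np.array(P);P=P[(abs(P[:,1]+75)<8)&(abs(P[:,2]-75)<8)] ;print(P.round(1)[:, :].tolist())
if len(P)>3: print('bed edge slopes deg',[-np.degrees(np.polyfit(P[:,0],P[:,i],1)[0]) for i in (1,2)])
"
```

```text
[(np.float64(-38.7), np.float64(0.82)), (np.float64(-39.5), np.float64(0.82)), (np.float64(-26.8), np.float64(1.55))]
[(np.float64(-41.0), np.float64(0.83)), (np.float64(-39.3), np.float64(0.83)), (np.float64(-42.7), np.float64(0.83))]
[[-115.0, -72.5, 77.0], [-85.0, -72.4, 76.8], [-55.0, -72.8, 76.9]]
```

View pics/crop28.png

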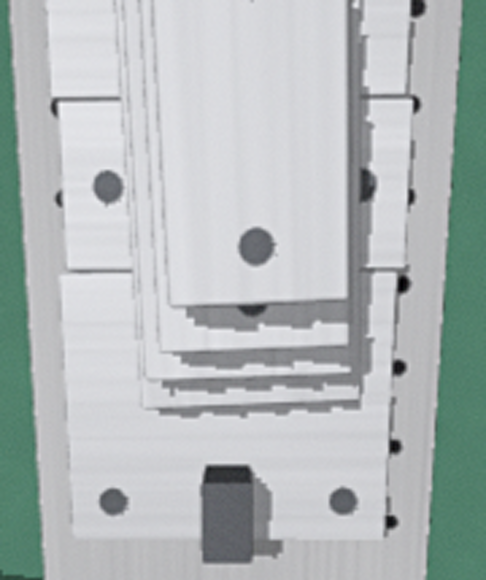

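Both seams are tight, under about 1.5 mm. The right extension is now within about 2 mm of line. The stack turned about 2.5° as a unit, against a 4° limit, and is still fully nested. The arm is clear, so I'll take one last look and hand in.

```bash
python3 -c "
from h import *
c=snap('scene','s29');comps(c,.049,.058,20,yr=(.25,.36),xr=(.58,.71));comps(c,.036,.042,30,yr=(.25,.36),xr=(.58,.71))
p=cloud(c);h=cv2.cvtColor(c['pixels'],cv2.COLOR_RGB2HSV)
m=(h[...,0]>50)&(h[...,0]<80)&(h[...,1]>120)&(abs(p[...,0]-.621)<.04)&(abs(p[...,1]+.303)<.04)&(p[...,2]>.05)
print('button z90',np.percentile(p[m][:,2],90))
o=get_obs();print(o['clock'],abs(o['joint_vel']).max(),o['ft_force'].round(1))
job_done()"
```

```text
px [335. 360.] n 83 c 647.9 305.3 size 19.5 x 17.9 ang 46.4 z 54.2 hsv [111.   4. 221.]
px [334. 366.] n 297 c 647.9 304.2 size 64.4 x 30.7 ang 6.2 z 38.7 hsv [ 21. 118. 215.]
px [322. 378.] n 32 c 688.2 308.5 size 13.5 x 10.6 ang -46.9 z 37.3 hsv [ 21.  116.  222.5]
button z90 0.06464355686454527
57.0 0.01947741213610112 [-0.3 -0.1 -0. ]
the job is handed in; nothing more can be done
```

The job is handed in at 57 s. One step is less certain than the rest: the right extension block was close to its limit when I pressed the start button.

**What I did:** I pushed both extension blocks against the centre block and stacked plates 1 to 4, with the brass head upright on top. I pressed the start button once; it bottomed out at 27 N. Then I stood the head in the black tray, lengthwise along the tray's long side.

**What the last checks showed:**
- **Head:** it stands in the tray with its cap about 54 mm above the bench, as expected for standing on the tray floor. It is centred within about 6 mm.
- **Button:** it is back up.
- **Extension blocks:** the seams are tight, with no gap over about 1.5 mm. The right block is about 2 mm out of line.
- **Plates:** all four are nested in order.
- **Arm:** it is clear of everything.

**What did not go cleanly:**
- **Right block slipped:** between 8.6 s and 15.8 s it shifted about 7 mm sideways, and I only noticed near the end. A close wrist-camera measurement gave 7.3 mm against the 8 mm limit, though single readings from the fixed cameras scattered on both sides of 8. I took the stack as valid when I pressed, and did not press again.
- **Plates turned slightly:** I slid the block back into line at the end, and the whole stack turned with it. It now sits about 2.5° off the bed direction (limit 4°) and about 2 mm off centre.

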